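# Fasten the battery cover of the customer display

## Robot

A 7-joint arm with a two-finger parallel gripper is mounted at the origin on a cart in front of the work surface, level with it; the furniture and walls round the work are solid. World frame = base frame: x ahead of the robot, y to its left, z up, the work surface at z = 0. Lengths are in m, angles in rad, forces in N, time in s.
With the tool pointing down it reaches from about 0.4 to 0.85 m from the base axis. Payload 4.4 kg.
Tool frame: the origin (TCP) lies at the very end of the fingers, on their centre line; the grasp point (between the pads) lies 19 mm behind it; z points along the fingers, y is the line along which they close (so a half turn about z gives the same grasp; the last joint's range is limited). The gripper opens to 94 mm and grips with 3 to 60 N. Pads are 16 mm wide; open, the fingers measure 119 mm over their backs; the gripper's body (75 mm by 177 mm) begins 78 mm behind the grasp point.
Start: joints at [-1.369, 0.628, 0.038, 1.517, -0.027, 0.996, -0.02], TCP at [0.172, 0.627, 0.205] pointing down, gripper open.
Joint ranges: [-3.06, 3.06], [-0.37, 2.12], [-1.25, 1.32], [0.18, 2.47], [-1.1, 4.24], [0.23, 1.98], [-2.94, 2.94]. Speed limits (rad/s): [2.57, 2.57, 3.14, 3.14, 3.14, 3.14, 3.14].

## Interface

Orientations are given as a unit quaternion [x, y, z, w].
In Python, from workcell import env gives the robot as it stands.
- The arm moves only by the tool play_rows, never from a script. Its argument "plan" is a list of rows, each an object of numbers: "dx", "dy", "dz": the shift along the tool's x, y, z in mm; "wx", "wy", "wz": the turn, a rotation vector about the tool's x, y, z in rad; "fingers": the closure, from 0 (fully open) to 1 (shut). In form: [{"dx": .., "dy": .., "dz": .., "wx": .., "wy": .., "wz": .., "fingers": ..}, ...]. A call has 1 to 12 rows; each row shifts and turns the commanded pose from where the row before left it, along the tool's axes as they then stand; what a row does not reach is not made up. A row lasts 1/12 s, in which the tool goes at most 41.7 mm and 7.16 degrees, less where a joint would pass 70% of its speed; a pose out of reach is approached as far as the arm can. A call with a gripper value outside its range is refused whole. The fingers move at their own pace and stop on an object; "newtons" is the grip in N (left out, the last holds). Time passes only in rows, so rows that do not move let the fingers close. It gives the time, the measured TCP pose, the force, the opening and the grip force at its end, in the units of the state.
- env.get_state(): the state, without advancing time (a new reading comes with each control period).
- env.camera(name): name is "scene" or "top" or "wrist"; returns a dict with "color" (420x560x3 uint8, blue, green, red), "depth" (420x560 float32, m along the optical axis (not along the pixel's ray), 0 where there is no reading), "camera_matrix" (3x3 intrinsics, pixels), "view" (4x4, takes a point from world to camera coordinates). Camera axes: x right, y down, z forward; pixel columns grow to the right and rows downward; lengths in m; the calibration is good to about 2 mm. The wrist camera is an equidistant fisheye: a pixel r from the principal point sees the ray r / f radians off the axis. A picture is of the moment at which its call begins.
- env.finish_job(): hands the job in; it is judged then, once.
The state is a dict: "time_s": time; "joint_pos": joint angles; "joint_vel": joint speeds; "tau": joint torques, N m; "tool_pos": TCP position; "tool_rot": TCP orientation; "contact_force": force on the tool from outside, world axes, zero at the start; "moment": the same for the moment, N m; "width": opening from 0.0 (shut) to 1.0 (fully open); "grip_force": force on a finger pad.
Only numpy, scipy, OpenCV 4.12 (cv2) and the standard library are available. Lean on these libraries where they do the work, as an engineer would, in place of code of your own. Each camera call takes 0.05 s, during which the arm holds its last target. There are 200 camera calls.

## Task

Take the flat-bladed screwdriver out of the wooden block, set its blade square into the slot of the loose quarter-turn screw on the sloping back of the customer display, and, keeping the blade pressed into the slot, turn the screw clockwise until it stops, so that the slot lines up with the two small ridges beside it. Then stand the screwdriver back in the hole of the block, collar down on the wood, and let go. Leave the other goods on the counter where they are.

Things in the scene. Friction and masses are not known exactly. Their poses are not given: they have to be found in the camera images.
- display: fixed customer display: black wedge housing, 130 (x) x 120 (y) x 97 mm high, left or right of the wire cutter, the tool block on the other side; origin at the centre of its underside. Its back slopes at 35 degrees, rising from its -x edge (near the robot) to +x. The screw is in the middle of the grey battery cover on the slope; two small ridges flank it on its +y and -y sides
- screw: quarter-turn screw in the cover: shank with the round steel head on it, 30 mm in diameter, 7.5 mm high. Origin on the screw's axis at the head's underside. z: the axis, out of the slope (35 degrees from vertical, leaning to the display's -x). This frame sinks with the screw but does not turn: x points up the slope, y is the display's y
- slot_floor (a point): centre of the floor of the slot in the screw's head, 2 mm above the head's underside; z is the screw's axis, outward; this frame turns and sinks with the head. The slot runs along its x: 5.5 mm wide, 19 mm long (closed by the rim at its ends), 5.2 mm deep; the rim's top is 5.5 mm above the floor
- screw_turn (a joint): turn of the screw, rad: 0 loose, grows clockwise as seen from the handle, stop at 1.571 = home, the slot then along the display's y, in line with the ridges. Starts at 0 to 0.35. Stiff (0.08 Nm), stays where left, sinks 4 mm over the quarter turn (2.55 mm per rad), so the blade must follow it in. About 0.2 rad of play between blade and slot each way
- screwdriver: flat-bladed screwdriver, 158 mm long, 0.12 kg, upright in the tool block. Origin at the blade's end, z along its axis to the handle. Blade 2.6 mm thick (its x), 13 mm wide (its y), rounded end; 8 mm shaft; round collar 37 mm wide at 75 to 83 mm; black handle from 83 to 158 mm, 22 mm across its flat sides (its x), 30 mm wide (its y): grip the flats, e.g. 120 mm from the blade's end
- blade_tip (a point): end of the screwdriver's blade, on its axis (the origin of the screwdriver); same axes
- collar (a point): centre of the underside of the screwdriver's collar, 75 mm from the blade's end; it lies on the block's top when the screwdriver stands there
- tool_block: fixed block of pale wood, 70 x 70 x 80 mm high on an 84 mm foot, with one square hole right through its middle, 20 x 20 mm, sides along its x and y. Origin at the centre of its underside. Between it and the display stands the wire cutter, about 0.1 m high: carry the screwdriver well above it
- block_hole (a point): centre of the mouth of the block's hole, on its top, 80 mm above the counter
- pepper_mill: bystander: wooden pepper mill, 58 mm in diameter, 150 mm high; origin at its underside
- cheese_wedge_0: bystander: wrapped cheese wedge, 118 x 78 x 53 mm; origin at its underside
- mustard_jar: bystander: jar with a white lid, 72 mm in diameter, 94 mm high; origin at its underside
Not all that is in view belongs to the job. Of the things shaped like the screwdriver, the black one is meant.

How it is judged:
By the outcome, as a careful person would: the job done as asked, in the order asked, and still so for the second after the job is handed in, with the robot touching nothing.
It also fails if it takes over 62 s, if anything falls off the work surface, if the arm or the gripper's body presses on something with over 40 N, if the wrist force passes 120 N, or if a joint passes its speed limit or range.

## Working session

There is one attempt and no reset: what is moved stays moved. The work goes in short steps, Python scripts to look and compute and a tool call to move; the robot and the scene stay as the last step left them, time stands still between calls to the robot, and variables do not carry over. Pictures are saved under pics/ and viewed, at most 12 in all, crops included, and the job is handed in when it is done.

Besides the shell and the picture viewer there is one more tool, called after "Call:" as a command line: name --argument value ..., lists and objects as JSON in quotes. play_rows: Moves the arm, as the interface text tells. Its arguments: {"type":"object","properties":{"plan":{"type":"array"},"newtons":{"type":"number"}},"required":["plan"]}

```bash
mkdir -p pics; ls; python3 - <<'E'
from workcell import env
import cv2,numpy as np
a=env.camera("scene");b=env.camera("top")
for n,c in(("scene",a),("top",b)):
    np.savez("pics/"+n+"0.npz",**c); cv2.imwrite(f"pics/{n}0.png",c["color"])
    print(n,c["camera_matrix"].round(1).tolist(),c["view"].round(3).tolist())
s=env.get_state();print(s)
E
```

```text
pics
scene [[496.9, 0.0, 274.0], [0.0, 496.9, 215.7], [0.0, 0.0, 1.0]] [[0.716, -0.697, -0.018, -0.367], [-0.451, -0.444, -0.774, 0.287], [0.532, 0.563, -0.633, 0.972], [0.0, 0.0, 0.0, 1.0]]
top [[408.3, 0.0, 283.7], [0.0, 408.3, 208.2], [0.0, 0.0, 1.0]] [[0.037, -0.999, -0.003, -0.009], [-0.978, -0.036, -0.207, 0.54], [0.207, 0.011, -0.978, 1.082], [0.0, 0.0, 0.0, 1.0]]
{'time_s': 0.1, 'joint_pos': array([-1.36882275,  0.62922155,  0.03841941,  1.5182629 , -0.02700822,
        0.99629753, -0.02001687]), 'joint_vel': array([ 0.00098961, -0.00059125,  0.00111012, -0.00160425, -0.00170303,
       -0.00208543, -0.00017363]), 'tau': array([ 2.56960055e-03, -5.50801528e+01,  1.14699852e+00, -1.87120575e+01,
       -5.22967859e-02,  1.92666863e-02,  5.81175300e-05]), 'tool_pos': array([0.17177565, 0.6262727 , 0.20466804]), 'tool_rot': array([ 1.33487453e-01,  9.91050150e-01, -8.28322045e-04, -1.15003040e-04]), 'contact_force': array([-1.21093621,  0.6219737 ,  0.28861473]), 'moment': array([-0.00471612,  0.02778772,  0.01930011]), 'grip_force': 0.0, 'width': 0.9997642807301675}
```

View pics/scene0.png

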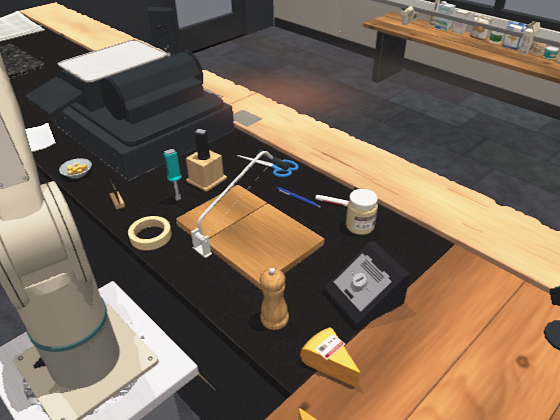

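View pics/top0.png

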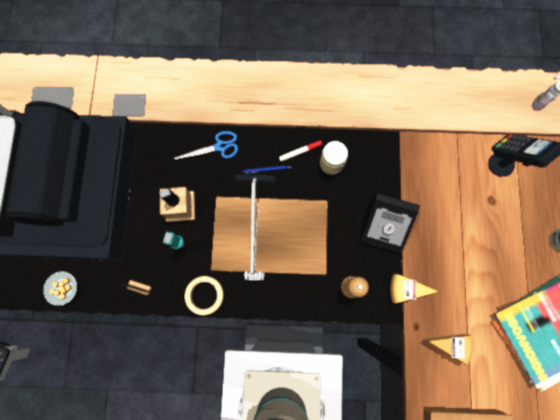

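The top view shows a black-handled driver in the block at (170,198), and the scene view shows it at (202,143). The teal driver stands in the open at (173,240) in the top view and (172,165) in the scene view. The black one in the wooden block fits the description. The display is at (390,222) in the top view and (366,282) in the scene view. I'll confirm in one enlarged crop.

```bash
cat > h.py <<'E'
import numpy as np,cv2
def load(n): return dict(np.load(f"pics/{n}.npz"))
def pts(c):
    "world point per pixel from depth (pinhole)"
    K=c["camera_matrix"];d=c["depth"];v,u=np.mgrid[:d.shape[0],:d.shape[1]]
    p=np.stack([(u-K[0,2])/K[0,0]*d,(v-K[1,2])/K[1,1]*d,d],-1)
    V=c["view"];return (p-V[:3,3])@V[:3,:3]
def ray(c,u,v):
    K=c["camera_matrix"];V=c["view"];R=V[:3,:3]
    d=R.T@np.array([(u-K[0,2])/K[0,0],(v-K[1,2])/K[1,1],1]);return -R.T@V[:3,3],d/np.linalg.norm(d)
def onplane(c,u,v,z):
    o,d=ray(c,u,v);return o+d*(z-o[2])/d[2]
E
python3 - <<'E'
from h import *
a=load("scene0");b=load("top0")
def crop(c,x,y,w,h,s): return cv2.resize(c["color"][y:y+h,x:x+w],None,fx=s,fy=s,interpolation=cv2.INTER_CUBIC)
A=crop(a,155,120,80,90,5)[:300*2,:400];B=crop(b,140,175,80,90,5)
C=crop(a,320,240,100,80,4);D=crop(b,355,185,100,80,4)
cv2.imwrite("pics/crop0.png",cv2.resize(np.vstack([np.hstack([A,B]),np.hstack([C,D])]),None,fx=.77,fy=.77))
for n,c in(("scene",a),("top",b)):
    P=pts(c);hsv=cv2.cvtColor(c["color"],cv2.COLOR_BGR2HSV)
    # slope points: normals fit
    x,y,w,h=(325,240,95,90) if n=="scene" else (350,190,75,65)
    Q=P[y:y+h,x:x+w].reshape(-1,3);col=c["color"][y:y+h,x:x+w].reshape(-1,3)
    g=(col.max(1)-col.min(1)<30)&(Q[:,2]>.02)&(Q[:,2]<.12)
    q=Q[g];rng=np.random.default_rng(0);best=None
    for _ in range(500):
        t=q[rng.choice(len(q),3)];nn=np.cross(t[1]-t[0],t[2]-t[0]);L=np.linalg.norm(nn)
        if L<1e-6: continue
        nn/=L;i=abs((q-t[0])@nn)<.0015
        if best is None or i.sum()>best.sum(): best=i
    r=q[best];m=r.mean(0);nn=np.linalg.svd(r-m,full_matrices=False)[2][2];nn*=np.sign(nn[2])
    print(n,"plane",len(r),m.round(4),nn.round(3),"tilt",np.degrees(np.arccos(nn[2])).round(1),"az",np.degrees(np.arctan2(-nn[1],-nn[0])).round(1))
    x,y,w,h=(180,120,55,75) if n=="scene" else (155,180,45,45)
    Q=P[y:y+h,x:x+w];z=Q[...,2]
    for lo,hi in((.07,.09),(.15,.18)):
        k=Q[(z>lo)&(z<hi)];print(lo,len(k),k.mean(0).round(4) if len(k) else"",np.median(k,0).round(4) if len(k) else "", k.min(0).round(3),k.max(0).round(3))
E
```

```text
scene plane 1519 [ 0.4981 -0.286   0.0626] [-0.563  0.122  0.817] tilt 35.2 az -12.3
0.07 592 [0.5727 0.3598 0.0806] [0.5587 0.32   0.082 ] [0.44  0.276 0.07 ] [0.725 0.476 0.09 ]
0.15 98 [0.5428 0.3022 0.1599] [0.5445 0.3097 0.1608] [0.465 0.085 0.15 ] [0.565 0.331 0.169]
top plane 927 [ 0.5049 -0.2765  0.0634] [-0.542  0.159  0.825] tilt 34.4 az -16.3
0.07 473 [0.5399 0.3109 0.0787] [0.534  0.3062 0.0786] [0.508 0.278 0.07 ] [0.583 0.354 0.089]
0.15 99 [0.5452 0.3145 0.159 ] [0.5442 0.3139 0.1599] [0.532 0.3   0.151] [0.559 0.331 0.165]
```

View pics/crop0.png

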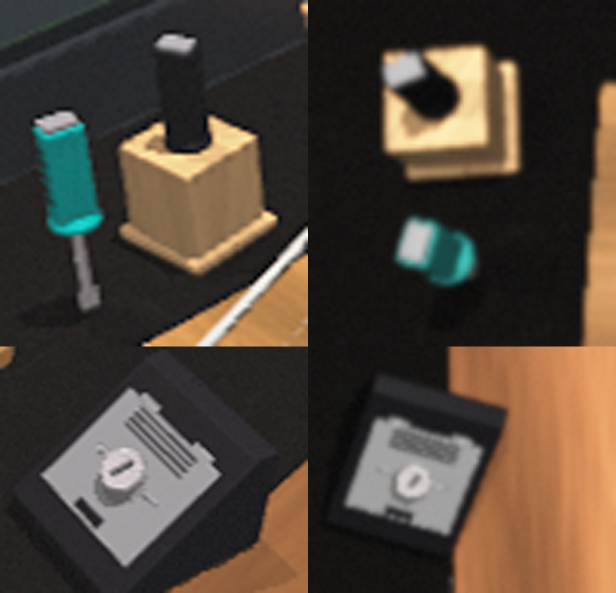

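The crop confirms it: the black-handled driver is in the pale block, and the teal one stands loose beside it. On the display, the slot is roughly up-slope. Next I'll move above the block for a wrist look.

```bash
cat >> h.py <<'E'
from scipy.spatial.transform import Rotation as Ro, Slerp
def frame(z,x):
    z=np.array(z,float);z/=np.linalg.norm(z);x=np.array(x,float);x-=z*(x@z);x/=np.linalg.norm(x)
    return np.stack([x,np.cross(z,x),z],1)
def down(az): a=np.radians(az);return frame([0,0,-1],[np.cos(a),np.sin(a),0])
def plan(s,p,R,n):
    "mm and rad per row in tool axes, straight line + slerp from state s"
    R0=Ro.from_quat(s["tool_rot"]);R1=Ro.from_matrix(R);w=(R0.inv()*R1).as_rotvec()/n
    d=(np.array(p)-s["tool_pos"])/n*1e3;print("w/row",w.round(4),"deg",np.degrees(np.linalg.norm(w)).round(1),"mm",np.linalg.norm(d).round(1))
    for i in range(n): print((R0*Ro.from_rotvec(w*i)).inv().apply(d).round(1))
E
python3 - <<'E'
from h import *;from workcell import env
s=env.get_state();w=env.camera("wrist")
V=w["view"];R0=Ro.from_quat(s["tool_rot"]).as_matrix()
print("cam in tool mm",(R0.T@(-V[:3,:3].T@V[:3,3]-s["tool_pos"])*1e3).round(1),"axis",(R0.T@V[2,:3]).round(3),w["camera_matrix"].round(1).tolist())
plan(s,[.49,.28,.36],down(120),15)
E
```

```text
cam in tool mm [  80.9   -0.6 -179.9] axis [-0.277  0.001  0.961] [[325.2, 0.0, 274.1], [0.0, 325.2, 210.8], [0.0, 0.0, 1.0]]
w/row [-0.0001  0.      0.052 ] deg 3.0 mm 33.0
[-26.6 -16.7 -10.3]
[-27.4 -15.3 -10.3]
[-28.2 -13.8 -10.3]
[-28.8 -12.3 -10.3]
[-29.4 -10.8 -10.3]
[-30.   -9.3 -10.3]
[-30.4  -7.7 -10.3]
[-30.8  -6.1 -10.3]
[-31.   -4.5 -10.3]
[-31.2  -2.9 -10.3]
[-31.3  -1.3 -10.4]
[-31.4   0.4 -10.4]
[-31.3   2.  -10.4]
[-31.1   3.6 -10.4]
[-30.9   5.2 -10.4]
```

Call:
play_rows --plan '[{"dz": -40}, {"dz": -40}, {"dz": -40, "dx": -27, "dy": -17, "wz": 0.052}, {"dz": -35, "dx": -27, "dy": -15, "wz": 0.052}, {"dx": -28, "dy": -14, "wz": 0.052}, {"dx": -29, "dy": -12, "wz": 0.052}, {"dx": -29, "dy": -11, "wz": 0.052}, {"dx": -30, "dy": -9, "wz": 0.052}, {"dx": -30, "dy": -8, "wz": 0.052}, {"dx": -31, "dy": -6, "wz": 0.052}, {"dx": -31, "dy": -4, "wz": 0.052}, {"dx": -31, "dy": -3, "wz": 0.052}]'

```text
$.plan[0]: bad value
```

Call:
play_rows --plan '[{"dx": -31, "dy": -1, "wz": 0.052}, {"dx": -31, "dy": 0, "wz": 0.052}, {"dx": -31, "dy": 2, "wz": 0.052}, {"dx": -31, "dy": 4, "wz": 0.052}, {"dx": -31, "dy": 5, "wz": 0.052}, {}, {}]'

```text
$.plan[0]: bad value
```

```bash
cat >> h.py <<'E'
def unwarp(c,Rc,f,size=(560,420)):
    "pinhole view (rows of Rc = camera axes in world) from the equidistant fisheye, same centre; returns a cam dict"
    K=c["camera_matrix"];W,H=size;u,v=np.meshgrid(np.arange(W),np.arange(H))
    d=np.stack([(u-W/2)/f,(v-H/2)/f,np.ones_like(u,float)],-1)@Rc@c["view"][:3,:3].T
    rho=np.hypot(d[...,0],d[...,1])+1e-12;k=K[0,0]*np.arctan2(rho,d[...,2])/rho
    mx,my=(d[...,0]*k+K[0,2]).astype(np.float32),(d[...,1]*k+K[1,2]).astype(np.float32)
    V=np.eye(4);o=-c["view"][:3,:3].T@c["view"][:3,3];V[:3,:3]=Rc;V[:3,3]=-Rc@o
    return dict(color=cv2.remap(c["color"],mx,my,cv2.INTER_CUBIC),view=V,camera_matrix=np.array([[f,0,W/2],[0,f,H/2],[0,0,1.]]))
E
python3 - <<'E'
from h import *;from workcell import env
s=env.get_state();print(s["time_s"],s["tool_pos"],s["tool_rot"],s["joint_pos"])
w=env.camera("wrist");np.savez("pics/wrist1.npz",**w)
# look straight down, image up = world +x, right = -y, shifted centre by tilting none
Rc=np.array([[0,-1,0],[-1,0,0],[0,0,-1.]])
c=unwarp(w,Rc,500,(760,600));np.savez("pics/w1.npz",**c);cv2.imwrite("pics/w1.png",c["color"])
E
```

```text
0.15 [0.17185467 0.62637336 0.20477023] [ 1.33538788e-01  9.91043338e-01 -6.98669907e-04 -7.77585882e-05] [-1.36879511  0.62914912  0.03846708  1.51809284 -0.02698159  0.99627507
 -0.02007257]
```

View pics/w1.png

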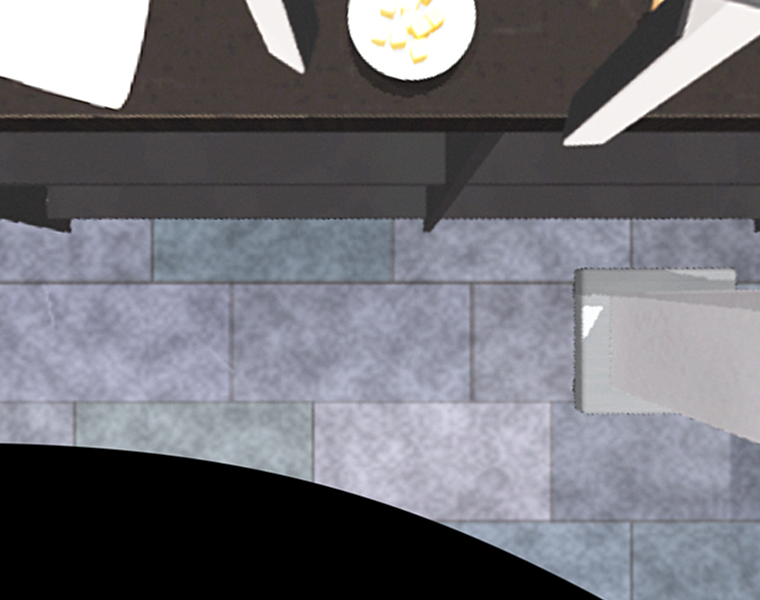

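The arm hadn't moved, because the moves were refused. The picture shows only the floor and the dish at (412,30). Rows probably need every key, so I'll send them complete.

Call:
play_rows --plan '[{"dx": 0, "dy": 0, "dz": -40, "wx": 0, "wy": 0, "wz": 0, "fingers": 0}, {"dx": 0, "dy": 0, "dz": -40, "wx": 0, "wy": 0, "wz": 0, "fingers": 0}, {"dx": -27, "dy": -17, "dz": -25, "wx": 0, "wy": 0, "wz": 0.052, "fingers": 0}, {"dx": -27, "dy": -15, "dz": -25, "wx": 0, "wy": 0, "wz": 0.052, "fingers": 0}, {"dx": -28, "dy": -14, "dz": -25, "wx": 0, "wy": 0, "wz": 0.052, "fingers": 0}, {"dx": -29, "dy": -12, "dz": 0, "wx": 0, "wy": 0, "wz": 0.052, "fingers": 0}, {"dx": -29, "dy": -11, "dz": 0, "wx": 0, "wy": 0, "wz": 0.052, "fingers": 0}, {"dx": -30, "dy": -9, "dz": 0, "wx": 0, "wy": 0, "wz": 0.052, "fingers": 0}, {"dx": -30, "dy": -8, "dz": 0, "wx": 0, "wy": 0, "wz": 0.052, "fingers": 0}, {"dx": -31, "dy": -6, "dz": 0, "wx": 0, "wy": 0, "wz": 0.052, "fingers": 0}, {"dx": -31, "dy": -4, "dz": 0, "wx": 0, "wy": 0, "wz": 0.052, "fingers": 0}, {"dx": -31, "dy": -3, "dz": 0, "wx": 0, "wy": 0, "wz": 0.052, "fingers": 0}]' --newtons 40

```text
time_s: 1.2
tool_pos: [0.3845, 0.3952, 0.3604]
tool_rot: [0.385, 0.923, -0.0, -0.0]
contact_force: [-0.6, 0.7, 0.3]
width: 1.0
grip_force: 0.0
```

Call:
play_rows --plan '[{"dx": -31, "dy": -1, "dz": 0, "wx": 0, "wy": 0, "wz": 0.052, "fingers": 0}, {"dx": -31, "dy": 0, "dz": 0, "wx": 0, "wy": 0, "wz": 0.052, "fingers": 0}, {"dx": -31, "dy": 2, "dz": 0, "wx": 0, "wy": 0, "wz": 0.052, "fingers": 0}, {"dx": -31, "dy": 4, "dz": 0, "wx": 0, "wy": 0, "wz": 0.052, "fingers": 0}, {"dx": -31, "dy": 5, "dz": 0, "wx": 0, "wy": 0, "wz": 0.052, "fingers": 0}, {"dx": 0, "dy": 0, "dz": 0, "wx": 0, "wy": 0, "wz": 0, "fingers": 0}, {"dx": 0, "dy": 0, "dz": 0, "wx": 0, "wy": 0, "wz": 0, "fingers": 0}]'

```text
time_s: 1.78
tool_pos: [0.4901, 0.28, 0.3603]
tool_rot: [0.502, 0.865, -0.0, 0.0]
contact_force: [-0.3, -0.2, 0.2]
width: 1.001
grip_force: 0.0
```

```bash
python3 - <<'E'
from h import *;from workcell import env
s=env.get_state();print(s["time_s"],s["tool_pos"],s["tool_rot"],s["joint_pos"])
w=env.camera("wrist");np.savez("pics/wrist1.npz",**w)
o=-w["view"][:3,:3].T@w["view"][:3,3];print("cam",o)
z=np.array([.54,.31,.12])-o;Rc=frame(z,[0,-1,0]).T
c=unwarp(w,Rc,900,(700,560));np.savez("pics/w1.npz",**c);cv2.imwrite("pics/w1b.png",c["color"])
E
```

```text
1.7833 [0.49005359 0.28003796 0.36030315] [ 5.01945394e-01  8.64899246e-01 -3.03249967e-04  1.55575168e-04] [-0.79618279  0.38255765  0.33930104  1.53255851 -0.13070965  1.24930132
  0.08091315]
cam [0.44985543 0.34997512 0.54015318]
```

View pics/w1b.png

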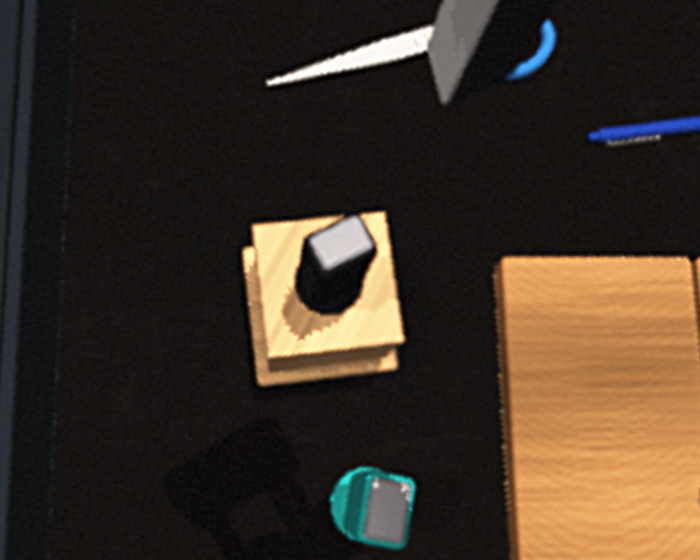

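The unwarped wrist view shows the block top, with corners at about (251,226), (386,212), (405,343) and (269,357). The grey cap of the black driver is at (340,243), with its long side up to the right. I'll measure these now.

```bash
cat >> h.py <<'E'
def tri(*rs):
    A=sum(np.eye(3)-np.outer(d,d) for o,d in rs);b=sum((np.eye(3)-np.outer(d,d))@o for o,d in rs);return np.linalg.solve(A,b)
def blob(c,mask,near):
    n,l,st,ce=cv2.connectedComponentsWithStats(mask.astype(np.uint8));i=1+np.argmin(np.hypot(*(ce[1:]-near).T)+1e3*(st[1:,4]<8));return l==i,ce[i],st[i,4]
E
python3 - <<'E'
from h import *
w=load("w1");a=load("scene0");b=load("top0")
def m(c,near,r):
    h=cv2.cvtColor(c["color"],cv2.COLOR_BGR2HSV).astype(int);k=(h[...,1]<70)&(h[...,2]>85)
    y,x=np.mgrid[:k.shape[0],:k.shape[1]];k&=(abs(x-near[0])<r)&(abs(y-near[1])<r);return blob(c,k,near)
M,cw,nw=m(w,(340,243),45);_,ca,na=m(a,(201,132),12);_,cb,nb=m(b,(165,194),9)
print(cw,nw,ca,na,cb,nb)
for n,q in(("w+s",((w,cw),(a,ca))),("w+t",((w,cw),(b,cb))),("s+t",((b,cb),(a,ca)))):print(n,tri(*[ray(c,*u) for c,u in q]).round(4))
print("cap on z=.163",[onplane(c,*u,.163).round(4) for c,u in((w,cw),(a,ca),(b,cb))])
ys,xs=np.where(M);box=cv2.boxPoints(cv2.minAreaRect(np.stack([xs,ys],1).astype(np.float32)))
Q=np.array([onplane(w,*p,.163) for p in box]);
for i in range(2):
    e=Q[i+1]-Q[i];print("edge mm",np.linalg.norm(e)*1e3,"az",np.degrees(np.arctan2(e[1],e[0])))
g=cv2.cvtColor(w["color"],cv2.COLOR_BGR2HSV)
B=np.array([onplane(w,*p,.08) for p in((251,226),(386,212),(405,343),(269,357))]);print("block",B.mean(0).round(4));
for i in range(4):
    e=B[(i+1)%4]-B[i];print(np.linalg.norm(e).round(4),np.degrees(np.arctan2(e[1],e[0])).round(1))
# block top corners by two views (scene px from crop: hand read)
s=5*.77
for p,cr in zip(((386,212),(405,343),(251,226)),((258,133),(190,175),(192,100))):
    pass
E
```

```text
[340.87257618 242.00277008] 2166 [200.2   130.875] 40 [164.32911392 192.56962025] 79
w+s [0.5476 0.3177 0.1643]
w+t [0.549  0.3172 0.1569]
s+t [0.5462 0.3144 0.1664]
cap on z=.163 [array([0.5476, 0.3177, 0.163 ]), array([0.5493, 0.3197, 0.163 ]), array([0.5473, 0.3153, 0.163 ])]
edge mm 25.576818142284843 az -62.581657101192654
edge mm 17.292126146513205 az -155.12309984310502
block [0.5467 0.3177 0.08  ]
0.0724 -83.5
0.0712 -173.6
0.0708 95.5
0.07 7.7
```

The heights agree: the cap measures 0.164 m against 0.163 expected. The hole is at (0.547,0.318), and the handle's flats face azimuth about 26°. Now I'll plan the grasp.

```bash
python3 - <<'E'
from h import *;from workcell import env
s=env.get_state()
plan(s,[.5473,.3177,.25],down(116),4)
E
```

```text
w/row [-0.0002 -0.0002  0.0172] deg 1.0 mm 32.4
[ 0.4 17.1 27.5]
[ 0.7 17.1 27.5]
[ 1.  17.1 27.5]
[ 1.3 17.1 27.5]
```

Call:
play_rows --plan '[{"dx": 0.4, "dy": 17.1, "dz": 27.5, "wx": 0, "wy": 0, "wz": 0.017, "fingers": 0}, {"dx": 0.7, "dy": 17.1, "dz": 27.5, "wx": 0, "wy": 0, "wz": 0.017, "fingers": 0}, {"dx": 1, "dy": 17.1, "dz": 27.5, "wx": 0, "wy": 0, "wz": 0.017, "fingers": 0}, {"dx": 1.3, "dy": 17.1, "dz": 27.5, "wx": 0, "wy": 0, "wz": 0.017, "fingers": 0}, {"dx": 0, "dy": 0, "dz": 30, "wx": 0, "wy": 0, "wz": 0, "fingers": 0}, {"dx": 0, "dy": 0, "dz": 30, "wx": 0, "wy": 0, "wz": 0, "fingers": 0}, {"dx": 0, "dy": 0, "dz": 30, "wx": 0, "wy": 0, "wz": 0, "fingers": 0}, {"dx": 0, "dy": 0, "dz": 30, "wx": 0, "wy": 0, "wz": 0, "fingers": 0.3}, {"dx": 0, "dy": 0, "dz": 24, "wx": 0, "wy": 0, "wz": 0, "fingers": 0.5}, {"dx": 0, "dy": 0, "dz": 0, "wx": 0, "wy": 0, "wz": 0, "fingers": 0.6}, {"dx": 0, "dy": 0, "dz": 0, "wx": 0, "wy": 0, "wz": 0, "fingers": 0.7}, {"dx": 0, "dy": 0, "dz": 0, "wx": 0, "wy": 0, "wz": 0, "fingers": 0.8}]' --newtons 40

```text
time_s: 2.83
tool_pos: [0.5479, 0.319, 0.1079]
tool_rot: [0.529, 0.849, 0.001, 0.0]
contact_force: [-0.5, -0.2, 1.2]
width: 0.682
grip_force: 0.0
```

Call:
play_rows --plan '[{"dx": 0, "dy": 0, "dz": 0, "wx": 0, "wy": 0, "wz": 0, "fingers": 1}, {"dx": 0, "dy": 0, "dz": 0, "wx": 0, "wy": 0, "wz": 0, "fingers": 1}, {"dx": 0, "dy": 0, "dz": 0, "wx": 0, "wy": 0, "wz": 0, "fingers": 1}]'

```text
time_s: 3.08
tool_pos: [0.5483, 0.3181, 0.108]
tool_rot: [0.529, 0.848, 0.001, 0.0]
contact_force: [0.3, -1.0, -0.5]
width: 0.469
grip_force: 0.0
```

Call:
play_rows --plan '[{"dx": 0, "dy": 0, "dz": 0, "wx": 0, "wy": 0, "wz": 0, "fingers": 1}, {"dx": 0, "dy": 0, "dz": 0, "wx": 0, "wy": 0, "wz": 0, "fingers": 1}, {"dx": 0, "dy": 0, "dz": 0, "wx": 0, "wy": 0, "wz": 0, "fingers": 1}, {"dx": 0, "dy": 0, "dz": 0, "wx": 0, "wy": 0, "wz": 0, "fingers": 1}, {"dx": 0, "dy": 0, "dz": 0, "wx": 0, "wy": 0, "wz": 0, "fingers": 1}, {"dx": 0, "dy": 0, "dz": 0, "wx": 0, "wy": 0, "wz": 0, "fingers": 1}]'

```text
time_s: 3.58
tool_pos: [0.5477, 0.3176, 0.1067]
tool_rot: [0.529, 0.848, 0.0, 0.0]
contact_force: [-0.3, 0.6, 1.3]
width: 0.233
grip_force: 40.0
```

Gripped at 22 mm and 40 N. Next I'll triangulate the screw and plan the carry.

```bash
python3 - <<'E'
from h import *;from workcell import env
a=load("scene0");b=load("top0");out=[]
for c,near,r in((a,(360,280),11),(b,(388,229),10)):
    h=cv2.cvtColor(c["color"],cv2.COLOR_BGR2HSV).astype(int);k=(h[...,2]>185)&(h[...,1]<60)
    y,x=np.mgrid[:k.shape[0],:k.shape[1]];k&=np.hypot(x-near[0],y-near[1])<r
    k=cv2.morphologyEx(k.astype(np.uint8),cv2.MORPH_CLOSE,np.ones((5,5)))
    ys,xs=np.where(k);e=cv2.minEnclosingCircle(np.stack([xs,ys],1).astype(np.float32));print(e,k.sum(),pts(c)[int(e[0][1]),int(e[0][0])].round(4))
    out.append(ray(c,*e[0]))
p=tri(*out);print("head top",p.round(4))
s=env.get_state()
n=np.array([-.555,.14,.82]);n/=np.linalg.norm(n)
L=.1017
T=p+n*(L+.06);print("standoff TCP",T.round(4))
# tool x: downslope (az ~ 166), pre-turned clockwise 0.17
R=frame(-n,[-.97,.24,-.7])
plan(s,T,R,18)
s2=dict(s);s2["tool_pos"]=s["tool_pos"]+[0,0,.24];print("after lift");plan(s2,T+[-.03,0.02,.08],R,20)
E
```

```text
((359.0, 279.0), 7.071167945861816) 138 [ 0.4933 -0.2748  0.0707]
((388.6428527832031, 228.2142791748047), 5.414555072784424) 88 [ 0.4931 -0.2754  0.0681]
head top [ 0.4917 -0.2759  0.0728]
standoff TCP [ 0.402  -0.2533  0.2054]
w/row [-0.0146 -0.0317 -0.0469] deg 3.4 mm 33.2
[-24.9 -21.2  -5.5]
[-24.1 -22.3  -5. ]
[-23.2 -23.3  -4.6]
[-22.2 -24.3  -4.2]
[-21.1 -25.3  -3.9]
[-20.1 -26.2  -3.6]
[-18.9 -27.   -3.4]
[-17.7 -27.9  -3.2]
[-16.5 -28.6  -3.1]
[-15.3 -29.3  -3. ]
[-14. -30.  -3.]
[-12.6 -30.5  -3. ]
[-11.3 -31.1  -3.1]
[ -9.9 -31.5  -3.2]
[ -8.5 -31.9  -3.4]
[ -7.1 -32.2  -3.6]
[ -5.7 -32.5  -3.9]
[ -4.3 -32.6  -4.2]
after lift
w/row [-0.0132 -0.0285 -0.0422] deg 3.0 mm 29.1
[-20.9 -20.    3.1]
[-19.9 -20.9   3.4]
[-18.9 -21.8   3.6]
[-17.9 -22.6   3.9]
[-16.8 -23.4   4.1]
[-15.7 -24.1   4.2]
[-14.5 -24.8   4.3]
[-13.3 -25.5   4.4]
[-12.1 -26.1   4.4]
[-10.9 -26.6   4.4]
[ -9.6 -27.1   4.3]
[ -8.3 -27.5   4.2]
[ -7.1 -27.9   4.1]
[ -5.8 -28.2   3.9]
[ -4.4 -28.5   3.7]
[ -3.1 -28.7   3.4]
[ -1.8 -28.8   3.1]
[ -0.5 -28.9   2.8]
[  0.8 -29.    2.4]
[  2.1 -28.9   1.9]
```

Call:
play_rows --plan '[{"dx": 0, "dy": 0, "dz": -20, "wx": 0, "wy": 0, "wz": 0, "fingers": 1}, {"dx": 0, "dy": 0, "dz": -40, "wx": 0, "wy": 0, "wz": 0, "fingers": 1}, {"dx": 0, "dy": 0, "dz": -40, "wx": 0, "wy": 0, "wz": 0, "fingers": 1}, {"dx": 0, "dy": 0, "dz": -40, "wx": 0, "wy": 0, "wz": 0, "fingers": 1}, {"dx": 0, "dy": 0, "dz": -40, "wx": 0, "wy": 0, "wz": 0, "fingers": 1}, {"dx": 0, "dy": 0, "dz": -40, "wx": 0, "wy": 0, "wz": 0, "fingers": 1}, {"dx": 0, "dy": 0, "dz": -20, "wx": 0, "wy": 0, "wz": 0, "fingers": 1}, {"dx": -20.9, "dy": -20, "dz": 3.1, "wx": -0.0132, "wy": -0.0285, "wz": -0.0422, "fingers": 1}, {"dx": -19.9, "dy": -20.9, "dz": 3.4, "wx": -0.0132, "wy": -0.0285, "wz": -0.0422, "fingers": 1}, {"dx": -18.9, "dy": -21.8, "dz": 3.6, "wx": -0.0132, "wy": -0.0285, "wz": -0.0422, "fingers": 1}, {"dx": -17.9, "dy": -22.6, "dz": 3.9, "wx": -0.0132, "wy": -0.0285, "wz": -0.0422, "fingers": 1}, {"dx": -16.8, "dy": -23.4, "dz": 4.1, "wx": -0.0132, "wy": -0.0285, "wz": -0.0422, "fingers": 1}]'

```text
time_s: 4.58
tool_pos: [0.5027, 0.1785, 0.3306]
tool_rot: [0.434, 0.897, -0.01, 0.078]
contact_force: [-0.6, 0.7, -1.1]
width: 0.234
grip_force: 40.0
```

Call:
play_rows --plan '[{"dx": -15.7, "dy": -24.1, "dz": 4.2, "wx": -0.0132, "wy": -0.0285, "wz": -0.0422, "fingers": 1}, {"dx": -14.5, "dy": -24.8, "dz": 4.3, "wx": -0.0132, "wy": -0.0285, "wz": -0.0422, "fingers": 1}, {"dx": -13.3, "dy": -25.5, "dz": 4.4, "wx": -0.0132, "wy": -0.0285, "wz": -0.0422, "fingers": 1}, {"dx": -12.1, "dy": -26.1, "dz": 4.4, "wx": -0.0132, "wy": -0.0285, "wz": -0.0422, "fingers": 1}, {"dx": -10.9, "dy": -26.6, "dz": 4.4, "wx": -0.0132, "wy": -0.0285, "wz": -0.0422, "fingers": 1}, {"dx": -9.6, "dy": -27.1, "dz": 4.3, "wx": -0.0132, "wy": -0.0285, "wz": -0.0422, "fingers": 1}, {"dx": -8.3, "dy": -27.5, "dz": 4.2, "wx": -0.0132, "wy": -0.0285, "wz": -0.0422, "fingers": 1}, {"dx": -7.1, "dy": -27.9, "dz": 4.1, "wx": -0.0132, "wy": -0.0285, "wz": -0.0422, "fingers": 1}, {"dx": -5.8, "dy": -28.2, "dz": 3.9, "wx": -0.0132, "wy": -0.0285, "wz": -0.0422, "fingers": 1}, {"dx": -4.4, "dy": -28.5, "dz": 3.7, "wx": -0.0132, "wy": -0.0285, "wz": -0.0422, "fingers": 1}, {"dx": -3.1, "dy": -28.7, "dz": 3.4, "wx": -0.0132, "wy": -0.0285, "wz": -0.0422, "fingers": 1}, {"dx": -1.8, "dy": -28.8, "dz": 3.1, "wx": -0.0132, "wy": -0.0285, "wz": -0.0422, "fingers": 1}]'

```text
time_s: 5.58
tool_pos: [0.3968, -0.1517, 0.294]
tool_rot: [0.182, 0.949, -0.032, 0.257]
contact_force: [0.2, -0.8, -0.3]
width: 0.227
grip_force: 40.0
```

Call:
play_rows --plan '[{"dx": -0.5, "dy": -28.9, "dz": 2.8, "wx": -0.0132, "wy": -0.0285, "wz": -0.0422, "fingers": 1}, {"dx": 0.8, "dy": -29, "dz": 2.4, "wx": -0.0132, "wy": -0.0285, "wz": -0.0422, "fingers": 1}, {"dx": 2.1, "dy": -28.9, "dz": 1.9, "wx": -0.0132, "wy": -0.0285, "wz": -0.0422, "fingers": 1}, {"dx": 0, "dy": 0, "dz": 0, "wx": 0, "wy": 0, "wz": 0, "fingers": 1}, {"dx": 0, "dy": 0, "dz": 0, "wx": 0, "wy": 0, "wz": 0, "fingers": 1}]'

```text
time_s: 6.0
tool_pos: [0.3766, -0.2253, 0.2918]
tool_rot: [0.127, 0.948, -0.034, 0.291]
contact_force: [0.3, 0.5, -0.0]
width: 0.236
grip_force: 40.0
```

```bash
python3 - <<'E'
from h import *;from workcell import env
s=env.get_state();print(s)
w=env.camera("wrist");np.savez("pics/wrist2.npz",**w)
o=-w["view"][:3,:3].T@w["view"][:3,3];R0=Ro.from_quat(s["tool_rot"]).as_matrix()
z=np.array([.492,-.276,.073])-o;print("dist",np.linalg.norm(z))
c=unwarp(w,frame(z,[.2,-1,0]).T,1100,(760,600));np.savez("pics/w2.npz",**c);cv2.imwrite("pics/w2.png",c["color"])
E
```

```text
{'time_s': 6.0, 'joint_pos': array([-0.8618939 , -0.29404718,  1.25244523,  2.46712349,  0.76354918,
        0.2335806 ,  1.06632301]), 'joint_vel': array([ 0.02209443,  0.06008179, -0.11026096, -0.00448596, -0.03151899,
       -0.01453811, -0.00082196]), 'tau': array([  0.31376249,   6.74920991,  -2.9734683 , -17.38460004,
         0.57122899,  -1.91686705,   0.01912446]), 'tool_pos': array([ 0.37655762, -0.22527628,  0.29184802]), 'tool_rot': array([ 0.12704903,  0.94753885, -0.03447445,  0.2912734 ]), 'contact_force': array([ 0.31857324,  0.46677932, -0.03795616]), 'moment': array([0.1309572 , 0.60798289, 0.05027919]), 'grip_force': 39.99984562397003, 'width': 0.23575060683912313}
dist 0.4354106291946838
```

View pics/w2.png

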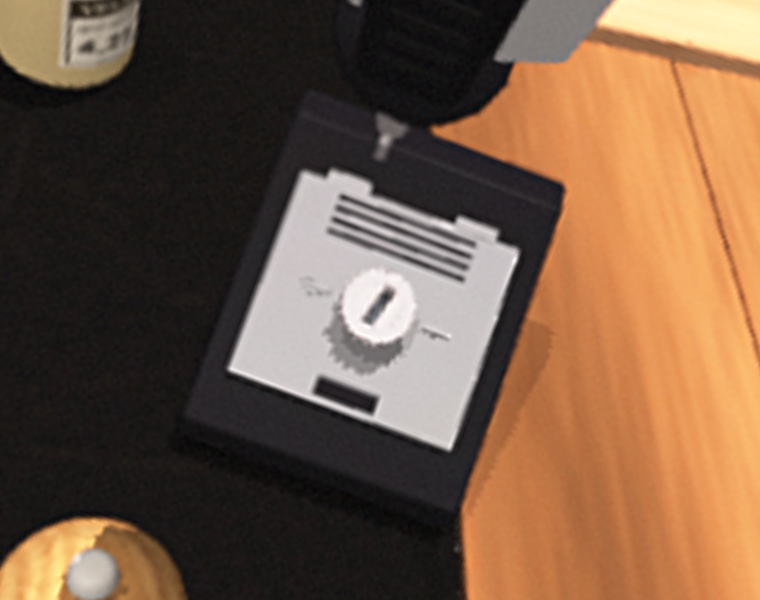

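The wrist view shows the head at (379,306), the slot running from (390,289) to (367,323), and ridges at (315,287) and (437,333). The cover corners are at (301,172), (519,250), (452,449) and (230,371), and our blade is at (382,145). Some joints are near their limits, so I'll work out the exact geometry first.

```bash
python3 - <<'E'
from h import *
w=load("w2");a=load("scene0");b=load("top0")
# depth check of head and cover from wrist (pinhole-free): use raw fisheye
f=load("wrist2");K=f["camera_matrix"];V=f["view"];R=V[:3,:3];d=f["depth"]
v,u=np.mgrid[:420,:560];x,y=u-K[0,2],v-K[1,2];r=np.hypot(x,y)+1e-9;t=r/K[0,0]
m=t<1.2;X=np.stack([np.tan(t)*x/r*d,np.tan(t)*y/r*d,d],-1);P=(X-V[:3,3])@R
near=m&(np.linalg.norm(P-[.495,-.277,.065],axis=-1)<.055)&(d>0)
q=P[near];rng=np.random.default_rng(0);best=None
for _ in range(400):
    k=q[rng.choice(len(q),3)];n=np.cross(k[1]-k[0],k[2]-k[0]);L=np.linalg.norm(n)
    if L<1e-7: continue
    i=abs((q-k[0])@(n/L))<.001
    if best is None or i.sum()>best.sum(): best=i
k=q[best];mu=k.mean(0);n=np.linalg.svd(k-mu,full_matrices=False)[2][2];n*=np.sign(n[2])
print("cover plane",best.sum(),len(q),mu.round(4),n.round(4),"tilt",np.degrees(np.arccos(n[2])).round(2),"az up",np.degrees(np.arctan2(-n[1],-n[0])).round(2))
def cast(c,uv,off):
    o,dd=ray(c,*uv);return o+dd*(((mu+n*off)-o)@n)/(dd@n)
C=np.array([cast(w,p,0) for p in((301,172),(519,250),(452,449),(230,371))])
for i in range(4):
    e=C[(i+1)%4]-C[i];print("cover edge",np.linalg.norm(e).round(4),"az",np.degrees(np.arctan2(e[1],e[0])).round(2))
print("cover centre",C.mean(0).round(4))
h=(q-mu)@n;hd=q[(h>.006)&(h<.02)&(np.linalg.norm(q-C.mean(0),axis=1)<.03)];print("head depth pts",len(hd),hd.mean(0).round(4),np.percentile((hd-mu)@n,[10,50,90]).round(4))
sx=cv2.cvtColor(w["color"],cv2.COLOR_BGR2GRAY)[265:348,338:420]
k=cv2.threshold(sx,200,255,cv2.THRESH_BINARY)[1];cs=max(cv2.findContours(k,cv2.RETR_EXTERNAL,cv2.CHAIN_APPROX_NONE)[0],key=cv2.contourArea)
e=cv2.fitEllipse(cv2.convexHull(cs));hc=(e[0][0]+338,e[0][1]+265);print("ellipse",hc,e[1])
fill=cv2.drawContours(np.zeros_like(k),[cs],-1,255,-1);sl=(fill>0)&(sx<150)
ys,xs=np.where(sl);g=np.stack([xs+338,ys+265],1).astype(float);mean=g.mean(0);ax=np.linalg.svd(g-mean,full_matrices=False)[2][0];print("slot",mean,len(g),ax)
for off in(.0115,.0135): print("head top via wrist",off,cast(w,hc,off).round(4))
print("tri w+scene",tri(ray(w,*hc),ray(a,359,279)).round(4),"w+top",tri(ray(w,*hc),ray(b,388.6,228.2)).round(4))
p=cast(w,mean+ax*18,.008)-cast(w,mean-ax*18,.008);print("slot dir",(p/np.linalg.norm(p)).round(4))
ux=np.array([np.cos(np.arctan2(-n[1],-n[0])),np.sin(np.arctan2(-n[1],-n[0])),0]);ux-=n*(ux@n);ux/=np.linalg.norm(ux);uy=np.cross(n,ux)
print("angle ccw from upslope deg",np.degrees(np.arctan2(p@uy,p@ux)))
E
```

```text
cover plane 2837 4816 [ 0.4974 -0.2779  0.0609] [-0.5534  0.1444  0.8203] tilt 34.88 az up -14.62
cover edge 0.0956 az -104.08
cover edge 0.0865 az 165.87
cover edge 0.0948 az 75.77
cover edge 0.0862 az -13.51
cover centre [ 0.4972 -0.2779  0.0608]
head depth pts 375 [ 0.4911 -0.2758  0.0695] [0.008  0.0112 0.0124]
ellipse (378.75488662719727, 303.0902404785156) (76.4100570678711, 78.916748046875)
slot [378.65550239 305.3923445 ] 418 [-0.60305613  0.79769875]
head top via wrist 0.0115 [ 0.492 -0.276  0.071]
head top via wrist 0.0135 [ 0.4908 -0.2756  0.0725]
tri w+scene [ 0.4915 -0.2757  0.0723] w+top [ 0.4921 -0.2762  0.0709]
slot dir [-0.6838  0.4837 -0.5464]
angle ccw from upslope deg 162.81839486519857
```

```bash
cat >> h.py <<'E'
H=np.array([.4910,-.2760,.0710]);n=np.array([-.5558,.1417,.8192]);SL=np.array([-.6838,.4837,-.5464]);L=.1017
def err(s,T,R):
    Rs=Ro.from_quat(s["tool_rot"]);print("pos err mm (tool)",(Rs.inv().apply(T-s["tool_pos"])*1e3).round(1),"rot err",(Rs.inv()*Ro.from_matrix(R)).as_rotvec().round(3))
def proj(c,p):
    q=c["view"][:3,:3]@p+c["view"][:3,3];return (c["camera_matrix"]@(q/q[2]))[:2]
E
python3 - <<'E'
from h import *;from workcell import env
s=env.get_state();R=frame(-n,SL)
w=load("w2");Rs=Ro.from_quat(s["tool_rot"]).as_matrix()
print("tip predicted px",[proj(w,s["tool_pos"]+Rs[:,2]*l).round(0) for l in(.1017,.085,.07)])
plan(s,H+n*(L+.04),R,8)
E
```

```text
tip predicted px [array([381., 134.]), array([387., 116.]), array([394.,  98.])]
w/row [-0.0004 -0.0018  0.0364] deg 2.1 mm 14.4
[ 3.  -2.8 13.8]
[ 3.  -2.9 13.8]
[ 2.9 -3.  13.8]
[ 2.8 -3.1 13.8]
[ 2.7 -3.2 13.8]
[ 2.6 -3.3 13.8]
[ 2.5 -3.4 13.8]
[ 2.4 -3.5 13.8]
```

Call:
play_rows --plan '[{"dx": 3, "dy": -2.8, "dz": 13.8, "wx": 0, "wy": -0.002, "wz": 0.036, "fingers": 1}, {"dx": 3, "dy": -2.9, "dz": 13.8, "wx": 0, "wy": -0.002, "wz": 0.036, "fingers": 1}, {"dx": 2.9, "dy": -3, "dz": 13.8, "wx": 0, "wy": -0.002, "wz": 0.036, "fingers": 1}, {"dx": 2.8, "dy": -3.1, "dz": 13.8, "wx": 0, "wy": -0.002, "wz": 0.036, "fingers": 1}, {"dx": 2.7, "dy": -3.2, "dz": 13.8, "wx": 0, "wy": -0.002, "wz": 0.036, "fingers": 1}, {"dx": 2.6, "dy": -3.3, "dz": 13.8, "wx": 0, "wy": -0.002, "wz": 0.036, "fingers": 1}, {"dx": 2.5, "dy": -3.4, "dz": 13.8, "wx": 0, "wy": -0.002, "wz": 0.036, "fingers": 1}, {"dx": 2.4, "dy": -3.5, "dz": 13.8, "wx": 0, "wy": -0.002, "wz": 0.036, "fingers": 1}, {"dx": 0, "dy": 0, "dz": 0, "wx": 0, "wy": 0, "wz": 0, "fingers": 1}, {"dx": 0, "dy": 0, "dz": 0, "wx": 0, "wy": 0, "wz": 0, "fingers": 1}, {"dx": 0, "dy": 0, "dz": 0, "wx": 0, "wy": 0, "wz": 0, "fingers": 1}]'

```text
time_s: 6.97
tool_pos: [0.3795, -0.2336, 0.2873]
tool_rot: [0.26, 0.92, 0.001, 0.294]
contact_force: [-0.6, 0.2, -0.6]
width: 0.231
grip_force: 40.0
```

```bash
python3 - <<'E'
from h import *;from workcell import env
s=env.get_state();print(s["time_s"],s["tool_pos"],s["joint_pos"].round(3),s["joint_vel"].round(3));err(s,H+n*(L+.04),frame(-n,SL))
w=env.camera("wrist");np.savez("pics/wrist3.npz",**w)
o=-w["view"][:3,:3].T@w["view"][:3,3];R0=Ro.from_quat(s["tool_rot"]).as_matrix()
tip=s["tool_pos"]+R0[:,2]*L
c=unwarp(w,frame((tip+H)/2-o,-R0[:,1]).T,1500,(760,600));np.savez("pics/w3.npz",**c);cv2.imwrite("pics/w3.png",c["color"])
print("cam in tool",(R0.T@(o-s["tool_pos"])*1e3).round(1),"tip px",proj(c,tip).round(0),"H px",proj(c,H).round(0))
E
```

```text
6.9667 [ 0.37948253 -0.23359119  0.28725976] [-0.929 -0.302  1.321  2.467  0.89   0.233  0.67 ] [-0.006 -0.008  0.014 -0.001  0.005 -0.001 -0.003]
pos err mm (tool) [ 20.7 -19.2 104. ] rot err [-0.016 -0.01   0.007]
cam in tool [  80.5   -0.4 -179.6] tip px [344. 179.] H px [404. 382.]
```

View pics/w3.png

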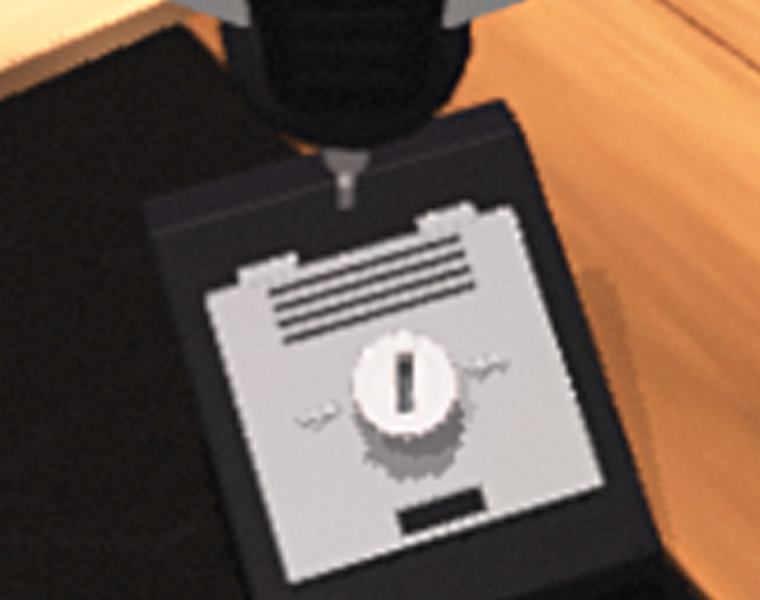

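The wrist view shows the blade tip at (346,205) and the head at (404,382). The turn was followed but the shift was not, because j3, j4 and j6 are at their limits. I need another elbow branch, so I'll identify the arm's kinematics from the recorded states.

```bash
cat > kin.py <<'E'
import numpy as np,itertools
from scipy.spatial.transform import Rotation as Ro
D=[([-1.36882275,.62922155,.03841941,1.5182629,-.02700822,.99629753,-.02001687],[.17177565,.6262727,.20466804],[.133487453,.991050150,-.000828322,-.000115]),
([-.79618279,.38255765,.33930104,1.53255851,-.13070965,1.24930132,.08091315],[.49005359,.28003796,.36030315],[.501945394,.864899246,-.00030325,.000155575]),
([-.8618939,-.29404718,1.25244523,2.46712349,.76354918,.2335806,1.06632301],[.37655762,-.22527628,.29184802],[.12704903,.94753885,-.03447445,.2912734])]
try:
    from workcell import env
    s=env.get_state();D.append((s["joint_pos"],s["tool_pos"],s["tool_rot"]))
except Exception as e: print(e)
A=["z","y","z","y","z","y","z"]
def chain(q,s):
    R=Ro.identity();out=[]
    for a,x,g in zip(A,q,s): R=R*Ro.from_euler(a,g*x);out.append(R)
    return out
if __name__=="__main__":
    res=[]
    for s in itertools.product([1,-1],repeat=7):
        # R_meas = Rz(c1) chain Rz(c7): consistency over data, c1 and c7 in quarter turns
        for c1 in np.arange(4)*np.pi/2:
            Z=[Ro.from_euler("z",c1)*chain(q,s)[-1] for q,_,_ in D]
            e=np.mean([np.linalg.norm(r.apply([0,0,1])-Ro.from_quat(o).apply([0,0,1])) for r,(_,_,o) in zip(Z,D)])
            res.append((e,s,c1,[np.degrees((r.inv()*Ro.from_quat(o)).as_euler("zyx")[0]).round(1) for r,(_,_,o) in zip(Z,D)]))
    res.sort(key=lambda r:r[0])
    for r in res[:8]: print(r)
E
python3 kin.py
```

```text
(np.float64(7.166825058708227e-09), (-1, -1, -1, -1, -1, -1, 1), np.float64(3.141592653589793), [np.float64(-87.7), np.float64(-99.3), np.float64(147.8), np.float64(-166.7)])
(np.float64(7.1668250613416225e-09), (-1, 1, -1, 1, -1, 1, -1), np.float64(0.0), [np.float64(90.0), np.float64(90.0), np.float64(90.0), np.float64(90.0)])
(np.float64(7.166825061999588e-09), (-1, 1, -1, 1, -1, 1, 1), np.float64(0.0), [np.float64(92.3), np.float64(80.7), np.float64(-32.2), np.float64(13.3)])
(np.float64(7.166825074037564e-09), (-1, -1, -1, -1, -1, -1, -1), np.float64(3.141592653589793), [np.float64(-90.0), np.float64(-90.0), np.float64(-90.0), np.float64(-90.0)])
(np.float64(0.062162289337658265), (1, 1, -1, 1, -1, 1, -1), np.float64(1.5707963267948966), [np.float64(23.1), np.float64(88.8), np.float64(82.7), np.float64(76.1)])
(np.float64(0.062162289337658265), (1, -1, -1, -1, -1, -1, -1), np.float64(4.71238898038469), [np.float64(-156.9), np.float64(-91.2), np.float64(-97.3), np.float64(-103.9)])
(np.float64(0.06216228933765827), (1, 1, -1, 1, -1, 1, 1), np.float64(1.5707963267948966), [np.float64(25.4), np.float64(79.5), np.float64(-39.4), np.float64(-0.3)])
(np.float64(0.06216228933765827), (1, -1, -1, -1, -1, -1, 1), np.float64(4.71238898038469), [np.float64(-154.6), np.float64(-100.5), np.float64(140.6), np.float64(179.7)])
```

```bash
cat >> kin.py <<'E'
S=(-1,1,-1,1,-1,1,-1)
def rows(q):
    C=chain(q,S);z=lambda i,v:C[i].apply(v)
    return np.stack([np.array([0,0,1.]),z(1,[0,0,1]),z(1,[1,0,0]),z(3,[0,0,1]),z(3,[1,0,0]),z(5,[0,0,1]),z(5,[1,0,0])],1)
M=np.vstack([rows(q) for q,_,_ in D[:3]]);y=np.concatenate([p for _,p,_ in D[:3]])
X=np.linalg.lstsq(M,y,rcond=None)[0]
def fk(q): return rows(q)@X,chain(q,S)[-1]*Ro.from_euler("z",np.pi/2)
lo=np.array([-3.06,-.37,-1.25,.18,-1.1,.23,-2.94]);hi=np.array([3.06,2.12,1.32,2.47,4.24,1.98,2.94])
E
cat > ik.py <<'E'
from kin import *;from h import *
from scipy.optimize import least_squares
def solve(T,R,q0,m=.03):
    Rt=Ro.from_matrix(R)
    f=lambda q:(lambda p,r:np.r_[(p-T)*10,(r.inv()*Rt).as_rotvec()])(*fk(q))
    r=least_squares(f,np.clip(q0,lo+m+.01,hi-m-.01),bounds=(lo+m,hi-m));return r.x,np.linalg.norm(r.fun)
E
python3 - <<'E'
from ik import *
print("X",X.round(4),"res mm",(abs(M@X-y).max()*1e3).round(2))
for q,p,o in D: print((fk(q)[0]-p).round(4))
rng=np.random.default_rng(1)
yax=np.cross(n,[np.cos(np.radians(-14.3)),np.sin(np.radians(-14.3)),0])
for name,T,sl in(("stand40",H+n*(L+.04),SL),("in",H+n*(L-.0055),SL),("end",H+n*(L-.0095),yax),("stand80",H+n*(L+.08),SL)):
    sols=[]
    for _ in range(60):
        q,e=solve(T,frame(-n,sl),rng.uniform(lo,hi))
        if e<1e-4: sols.append(q)
    sols=np.array(sols);print(name,len(sols))
    if len(sols):
        mg=np.minimum(sols-lo,hi-sols).min(1)
        for i in np.argsort(-mg)[:4]: print(sols[i].round(2),mg[i].round(2))
        print("j3 range",sols[:,2].min().round(2),sols[:,2].max().round(2))
E
```

```text
X [ 0.4696  0.6145 -0.0634  0.4351  0.1013  0.4737 -0.0265] res mm 24.65
[-0.0247  0.0023  0.0034]
[ 0.0038  0.0024 -0.0035]
[-0.0004 -0.0013  0.0002]
[ 0.0011 -0.0018 -0.0002]
stand40 34
[ 1.11  0.53 -0.3   2.38  3.82  0.32 -1.94] 0.09
[ 1.07  0.53 -0.26  2.38  3.85  0.33 -1.98] 0.09
[ 1.01  0.52 -0.19  2.38  3.9   0.36 -2.05] 0.09
[ 1.13  0.53 -0.32  2.38  3.8   0.31 -1.92] 0.08
j3 range -0.99 0.6
in 32
[ 0.99  0.66 -0.22  2.36  3.63  0.42 -1.78] 0.11
[ 0.99  0.66 -0.22  2.36  3.64  0.42 -1.78] 0.11
[ 1.18  0.7  -0.43  2.36  3.4   0.38 -1.47] 0.11
[ 0.86  0.65 -0.07  2.36  3.75  0.47 -1.95] 0.11
j3 range -1.1 0.7
end 45
[ 1.18  0.71 -0.43  2.36  3.38  0.39 -2.72] 0.11
[ 1.21  0.72 -0.46  2.36  3.33  0.38 -2.65] 0.11
[ 1.22  0.73 -0.47  2.36  3.32  0.38 -2.64] 0.11
[ 1.24  0.73 -0.49  2.36  3.28  0.38 -2.59] 0.11
j3 range -1.12 0.97
stand80 11
[ 1.18  0.4  -0.32  2.4   4.21  0.27 -2.32] 0.03
[ 1.18  0.4  -0.32  2.4   4.21  0.27 -2.33] 0.03
[ 1.2   0.4  -0.35  2.4   4.19  0.26 -2.31] 0.03
[ 1.17  0.4  -0.32  2.4   4.21  0.27 -2.33] 0.03
j3 range -0.36 -0.31
```

```bash
python3 - <<'E'
from h import *;from workcell import env
s=env.get_state()
plan(s,[.50,-.02,.36],down(120),12)
E
```

```text
w/row [0.0253 0.0433 0.0401] deg 3.7 mm 21.3
[-1.7 21.1 -2.3]
[-0.7 21.1 -2.8]
[ 0.3 21.1 -3.4]
[ 1.3 20.9 -3.9]
[ 2.3 20.8 -4.3]
[ 3.3 20.5 -4.7]
[ 4.3 20.3 -5.1]
[ 5.4 19.9 -5.4]
[ 6.4 19.6 -5.6]
[ 7.4 19.1 -5.8]
[ 8.4 18.7 -6. ]
[ 9.4 18.2 -6. ]
```

Call:
play_rows --plan '[{"dx": -1.7, "dy": 21, "dz": -2.3, "wx": 0.0253, "wy": 0.0433, "wz": 0.04, "fingers": 1}, {"dx": -0.7, "dy": 21, "dz": -2.8, "wx": 0.0253, "wy": 0.0433, "wz": 0.04, "fingers": 1}, {"dx": 0.3, "dy": 21, "dz": -3.4, "wx": 0.0253, "wy": 0.0433, "wz": 0.04, "fingers": 1}, {"dx": 1.3, "dy": 21, "dz": -3.9, "wx": 0.0253, "wy": 0.0433, "wz": 0.04, "fingers": 1}, {"dx": 2.3, "dy": 20.8, "dz": -4.3, "wx": 0.0253, "wy": 0.0433, "wz": 0.04, "fingers": 1}, {"dx": 3.3, "dy": 20.5, "dz": -4.7, "wx": 0.0253, "wy": 0.0433, "wz": 0.04, "fingers": 1}]'

```text
time_s: 7.52
tool_pos: [0.4291, -0.1296, 0.3265]
tool_rot: [0.382, 0.911, 0.001, 0.157]
contact_force: [7.8, 9.7, -11.1]
width: 0.233
grip_force: 40.0
```

```bash
cat > log.py <<'E'
import json;from workcell import env
s=env.get_state();r=[s[k].tolist() for k in("joint_pos","tool_pos","tool_rot")];open("log.jsonl","a").write(json.dumps(r)+"\n")
print(s["time_s"],s["joint_pos"].round(3),s["tool_pos"].round(4),s["tool_rot"].round(3))
E
python3 log.py
```

```text
7.5167 [-1.524 -0.375  1.324  2.153  0.688  0.914  0.223] [ 0.4291 -0.1296  0.3265] [0.382 0.911 0.001 0.157]
```

Call:
play_rows --plan '[{"dx": 4.3, "dy": 20.3, "dz": -5, "wx": 0.0253, "wy": 0.0433, "wz": 0.04, "fingers": 1}, {"dx": 5.4, "dy": 20, "dz": -5.4, "wx": 0.0253, "wy": 0.0433, "wz": 0.04, "fingers": 1}, {"dx": 6.4, "dy": 19.6, "dz": -5.6, "wx": 0.0253, "wy": 0.0433, "wz": 0.04, "fingers": 1}, {"dx": 7.4, "dy": 19.1, "dz": -5.8, "wx": 0.0253, "wy": 0.0433, "wz": 0.04, "fingers": 1}, {"dx": 8.4, "dy": 18.7, "dz": -6, "wx": 0.0253, "wy": 0.0433, "wz": 0.04, "fingers": 1}, {"dx": 9.4, "dy": 18.2, "dz": -6, "wx": 0.0253, "wy": 0.0433, "wz": 0.04, "fingers": 1}]'

```text
time_s: 8.02
tool_pos: [0.4117, -0.0119, 0.4023]
tool_rot: [0.493, 0.869, 0.017, 0.038]
contact_force: [-0.0, 0.2, -0.5]
width: 0.23
grip_force: 40.0
```

```bash
python3 log.py
```

```text
8.0167 [-1.795 -0.374  1.323  1.876  0.421  1.309 -0.037] [ 0.4117 -0.0119  0.4023] [0.493 0.869 0.017 0.038]
```

Call:
play_rows --plan '[{"dx": 0, "dy": 30, "dz": 0, "wx": 0.1, "wy": 0, "wz": 0.1, "fingers": 1}, {"dx": 0, "dy": 30, "dz": 0, "wx": 0.1, "wy": 0, "wz": 0.1, "fingers": 1}, {"dx": 0, "dy": 30, "dz": -20, "wx": 0.1, "wy": 0, "wz": 0.1, "fingers": 1}]'

```text
time_s: 8.27
tool_pos: [0.376, 0.017, 0.458]
tool_rot: [0.605, 0.795, -0.055, 0.012]
contact_force: [-0.0, 0.1, -0.9]
width: 0.231
grip_force: 40.0
```

```bash
python3 log.py; cat > kin2.py <<'E'
import json
from kin import *
D+=[json.loads(l) for l in open("log.jsonl")]
def rows(q):
    C=chain(q,S);z=lambda i,v:C[i].apply(v);e=np.eye(3)
    return np.stack([e[2],z(1,e[2]),z(1,e[0]),z(3,e[2]),z(3,e[0]),z(5,e[2]),z(5,e[0]),z(1,e[1]),z(3,e[1]),z(5,e[1])],1)
D=D[:3]+D[4:] 
M=np.vstack([rows(q) for q,_,_ in D]);y=np.concatenate([p for _,p,_ in D])
X=np.linalg.solve(M.T@M+1e-9*np.eye(10),M.T@y)
def fk(q): return rows(q)@X,chain(q,S)[-1]*Ro.from_euler("z",np.pi/2)
E
python3 -c "
from kin2 import *
print(X.round(4),np.linalg.svd(M)[1].round(3),(abs(M@X-y).reshape(-1,3).max(1)*1e3).round(2))"
```

```text
8.2667 [-1.995 -0.374  1.322  1.722  0.409  1.622 -0.44 ] [0.376 0.017 0.458] [ 0.605  0.795 -0.055  0.012]
[ 3.362e-01  5.591e-01 -0.000e+00  3.821e-01 -0.000e+00  3.757e-01
 -0.000e+00 -1.150e-02 -1.620e-02 -4.000e-04] [4.767 4.084 4.036 1.247 1.127 0.891 0.747 0.33  0.148 0.087] [0. 0. 0. 0. 0. 0.]
```

The model is now exact, with zero residual. Next I'll check feasible branches and whether a plain pseudo-inverse reproduces the controller.

```bash
sed -i 's/from kin import/from kin2 import/' ik.py; cat >> ik.py <<'E'
def jac(q,h=1e-6):
    p0,r0=fk(q);J=np.zeros((6,7))
    for i in range(7):
        p,r=fk(q+h*np.eye(7)[i]);J[:3,i]=(p-p0)/h;J[3:,i]=(r*r0.inv()).as_rotvec()/h
    return J
def follow(q,rows,sub=10,W=None,clip=True,lam=1e-3):
    "guess of the controller: min-norm IK tracking each row in sub steps"
    q=np.array(q,float);p,R=fk(q)
    for r in rows:
        d=R.apply(np.array(r[:3])/1e3);w=np.array(r[3:])
        p0,R0=p,R
        for k in range(1,sub+1):
            pt=p0+d*k/sub;Rt=R0*Ro.from_rotvec(w*k/sub);pc,Rc=fk(q)
            e=np.r_[pt-pc,(Rt*Rc.inv()).as_rotvec()];J=jac(q);
            q=q+J.T@np.linalg.solve(J@J.T+lam**2*np.eye(6),e)
            if clip:q=np.clip(q,lo,hi)
        p,R=p0+d,R0*Ro.from_rotvec(w)
    return q,p,R
E
python3 - <<'E'
from ik import *
q0=D[0][0]
z=[0]*6
P=[[0,0,-40,0,0,0]]*2+[[-27,-17,-25,0,0,.052],[-27,-15,-25,0,0,.052],[-28,-14,-25,0,0,.052],[-29,-12,0,0,0,.052],[-29,-11,0,0,0,.052],[-30,-9,0,0,0,.052],[-30,-8,0,0,0,.052]]+[[-31,v,0,0,0,.052] for v in(-6,-4,-3,-1,0,2,4,5)]
print("sim",follow(q0,P)[0].round(3),"real",np.round(D[1][0],3))
rng=np.random.default_rng(1)
yax=np.cross(n,[np.cos(np.radians(-14.3)),np.sin(np.radians(-14.3)),0])
for name,T,sl in(("stand80",H+n*(L+.08),SL),("stand40",H+n*(L+.04),SL),("in",H+n*(L-.0055),SL),("end",H+n*(L-.0095),yax)):
    sols=[]
    for _ in range(60):
        q,e=solve(T,frame(-n,sl),rng.uniform(lo,hi))
        if e<1e-4: sols.append(q)
    sols=np.array(sols);print(name,len(sols))
    if len(sols):
        mg=np.minimum(sols-lo,hi-sols).min(1)
        for i in np.argsort(-mg)[:5]: print(sols[i].round(2),mg[i].round(2))
        print("j3",sols[:,2].min().round(2),sols[:,2].max().round(2),"j5",sols[:,4].min().round(2),sols[:,4].max().round(2))
E
```

```text
sim [-0.799  0.383  0.339  1.533 -0.13   1.25   0.081] real [-0.796  0.383  0.339  1.533 -0.131  1.249  0.081]
stand80 0
stand40 0
in 0
end 0
```

The simulation reproduces the controller to within 3 mrad. No in-range solution shows up at the target, so I'll check by how much.

```bash
python3 - <<'E'
from ik import *
rng=np.random.default_rng(1)
yax=np.cross(n,[np.cos(np.radians(-14.3)),np.sin(np.radians(-14.3)),0])
for name,T,sl in(("stand40",H+n*(L+.04),SL),("in",H+n*(L-.0055),SL),("end",H+n*(L-.0095),yax)):
    S_=[]
    for _ in range(40):
        q,e=solve(T,frame(-n,sl),rng.uniform(lo,hi),0.002);S_.append((e,q))
    S_.sort(key=lambda t:t[0]);
    for e,q in S_[:3]:
        p,r=fk(q);print(name,round(e,4),q.round(2),"pos",((p-T)*1e3).round(1),"tilt off deg",np.degrees(np.arccos(-r.apply([0,0,1])@n)).round(2))
# unlimited joint solutions: what limits
lo2,hi2=lo-3,hi+3
import ik
ik.lo,ik.hi=lo2,hi2
for _ in range(6):
    q,e=ik.solve(H+n*(L-.0055),frame(-n,SL),rng.uniform(lo,hi));print(round(e,5),q.round(2))
E
```

```text
stand40 0.0478 [ 1.55  0.58 -1.25  2.47  1.92  0.41 -0.28] pos [ 0.8 -0.8  0.6] tilt off deg 2.6
stand40 0.0478 [ 1.55  0.58 -1.25  2.47  1.92  0.41 -0.28] pos [ 0.8 -0.8  0.6] tilt off deg 2.6
stand40 0.0478 [ 1.55  0.58 -1.25  2.47  1.92  0.41 -0.28] pos [ 0.8 -0.8  0.6] tilt off deg 2.6
in 0.0359 [ 1.45  0.75 -1.25  2.47  2.04  0.6  -0.38] pos [ 0.6 -0.6  0.3] tilt off deg 1.92
in 0.0359 [ 1.45  0.75 -1.25  2.47  2.04  0.6  -0.38] pos [ 0.6 -0.6  0.3] tilt off deg 1.92
in 0.0359 [ 1.45  0.75 -1.25  2.47  2.04  0.6  -0.38] pos [ 0.6 -0.6  0.3] tilt off deg 1.92
end 0.0341 [ 1.44  0.77 -1.25  2.47  2.05  0.62 -1.65] pos [ 0.6 -0.6  0.3] tilt off deg 1.82
end 0.0341 [ 1.44  0.77 -1.25  2.47  2.05  0.62 -1.65] pos [ 0.6 -0.6  0.3] tilt off deg 1.82
end 0.0341 [ 1.44  0.77 -1.25  2.47  2.05  0.62 -1.65] pos [ 0.6 -0.6  0.3] tilt off deg 1.82
0.0 [-2.57 -1.9  -0.37  2.52 -0.77  3.08  4.19]
0.0 [ 0.63  0.47  0.03  2.53 -2.6   0.48 -2.03]
0.0 [-1.58 -1.04  1.5   2.54  1.87  1.02 -0.22]
0.0 [-2.21 -0.47 -0.14  3.76  0.61  0.46 -1.93]
0.0 [ 0.74  0.47 -0.13  2.52  0.39 -0.45  1.25]
0.88539 [ 0.9  -3.34  0.1   3.46 -0.45  1.56  1.36]
```

```bash
cat >> ik.py <<'E'
up=np.array([np.cos(np.radians(-14.3)),np.sin(np.radians(-14.3)),0]);up-=n*(up@n);up/=np.linalg.norm(up);yd=np.cross(n,up)
def blade(th,half=1):
    "slot direction (tool x side) for screw turn th; half=1: x downslope at th=0"
    return half*-(np.cos(th)*up-np.sin(th)*yd)
def toolpose(tip,ax,bw,g,de):
    R=frame(-np.array(ax),bw)@Ro.from_rotvec([0,de,0]).as_matrix()
    return tip+ax*g+R[:,2]*.019,R
E
cat > feas.py <<'E'
from ik import *
rng=np.random.default_rng(1);F=H-n*.0055
def best(T,R,N=12):
    b=(9,None)
    for _ in range(N):
        q,e=solve(T,R,rng.uniform(lo,hi),.02)
        if e<b[0]: b=(e,q)
        if e<1e-4: break
    return b
for g in(.1207,.107):
  for half in(1,-1):
    for de in np.radians([-30,-20,-12,-6,6,12,20,30]):
        r=[]
        for th in(.3,.9,1.75):
            e,q=best(*toolpose(F-n*.00255*(th-.3),n,blade(th,half),g,de));r.append(round(float(e),3))
        print(g,half,np.degrees(de).round(),r,q.round(2))
E
python3 feas.py
```

```text
0.1207 1 -30.0 [0.512, 0.408, 0.024] [ 0.84  0.85 -1.23  2.45  1.66  1.44 -2.14]
0.1207 1 -20.0 [0.366, 0.32, 0.069] [ 1.03  0.76 -1.23  2.45  1.73  1.13 -1.99]
0.1207 1 -12.0 [0.242, 0.221, 0.08] [ 1.21  0.72 -1.23  2.45  1.82  0.88 -1.88]
0.1207 1 -6.0 [0.148, 0.139, 0.073] [ 1.33  0.72 -1.23  2.45  1.9   0.71 -1.82]
0.1207 1 6.0 [0.0, 0.0, 0.019] [ 1.54  0.8  -1.23  2.45  2.13  0.47 -1.79]
0.1207 1 12.0 [0.0, 0.0, 0.0] [ 1.24  0.58 -0.55  2.43  3.92  0.33  2.81]
0.1207 1 20.0 [0.0, 0.0, 0.02] [ 1.47  0.7  -0.76  2.38  4.22  0.25  2.63]
0.1207 1 30.0 [0.0, 0.0, 0.0] [ 1.62  0.84 -0.88  2.25 -1.04  0.26  1.73]
0.1207 -1 -30.0 [0.0, 0.0, 0.0] [ 1.62  0.84 -0.88  2.25 -1.04  0.26 -1.41]
0.1207 -1 -20.0 [0.0, 0.0, 0.04] [ 1.69  0.92 -1.23  2.39  2.11  0.25  1.59]
0.1207 -1 -12.0 [0.0, 0.0, 0.0] [ 1.6   0.82 -1.18  2.43  2.25  0.33  1.34]
0.1207 -1 -6.0 [0.0, 0.0, 0.019] [ 1.54  0.8  -1.23  2.45  2.13  0.47  1.35]
0.1207 -1 6.0 [0.148, 0.139, 0.073] [ 1.33  0.72 -1.23  2.45  1.9   0.71  1.32]
0.1207 -1 12.0 [0.242, 0.221, 0.08] [ 1.21  0.72 -1.23  2.45  1.82  0.88  1.26]
0.1207 -1 20.0 
[... 683 characters left out ...]
]
0.107 1 30.0 [0.0, 0.0, 0.001] [ 1.6   0.87 -0.87  2.24 -1.08  0.25  1.78]
0.107 -1 -30.0 [0.0, 0.0, 0.001] [ 1.6   0.87 -0.87  2.24 -1.08  0.25 -1.36]
0.107 -1 -20.0 [0.0, 0.0, 0.009] [ 1.68  0.97 -1.23  2.35  1.95  0.25  1.77]
0.107 -1 -12.0 [0.005, 0.0, 0.0] [ 1.45  0.73 -0.91  2.42  2.97  0.25  0.63]
0.107 -1 -6.0 [0.0, 0.0, 0.012] [ 1.51  0.84 -1.23  2.45  2.16  0.53  1.33]
0.107 -1 6.0 [0.142, 0.132, 0.066] [ 1.31  0.77 -1.23  2.45  1.94  0.77  1.29]
0.107 -1 12.0 [0.236, 0.214, 0.073] [ 1.19  0.77 -1.23  2.45  1.86  0.93  1.23]
0.107 -1 20.0 [0.36, 0.312, 0.06] [ 1.02  0.81 -1.23  2.45  1.77  1.18  1.13]
0.107 -1 30.0 [0.503, 0.396, 0.012] [ 0.83  0.9  -1.23  2.45  1.7   1.48  0.99]
```

The blade is seen edge-on and its near corner is 6.5 mm towards the camera, which explains the offset, so the driver sits straight in the hand. A straight grasp leaves the arm about 2° short at the screw. Gripping with the tool tilted 12–15° about the pad axis makes it reachable. I'll look for the families of solutions and a path the controller follows into one.

```bash
cat > fam.py <<'E'
from ik import *
rng=np.random.default_rng(2);F=H-n*.0055
for de in np.radians([10,14,18]):
    # continue families: seeds at start, follow turn by min-norm, report min margin and error
    T,R=toolpose(F+n*.045,n,blade(.3),.1207,de);sol=[]
    for _ in range(50):
        q,e=solve(T,R,rng.uniform(lo,hi),.01)
        if e<1e-4: sol.append(q)
    print("de",np.degrees(de),"n",len(sol))
    out=[]
    for q in sol:
        P=[(F+n*h,.3) for h in np.linspace(.045,0,10)]+[(F-n*.00255*(t-.3),t) for t in np.linspace(.3,1.77,40)]
        qq=q.copy();mg=9;er=0
        for tip,th in P:
            T,R=toolpose(tip,n,blade(th),.1207,de)
            for _ in range(2):
                p,r=fk(qq);e=np.r_[T-p,(Ro.from_matrix(R)*r.inv()).as_rotvec()];J=jac(qq);qq=np.clip(qq+J.T@np.linalg.solve(J@J.T+1e-6*np.eye(6),e),lo,hi)
            mg=min(mg,np.minimum(qq-lo,hi-qq).min());er=max(er,np.linalg.norm(e[:3]*1e3),np.degrees(np.linalg.norm(e[3:])))
        out.append((er,mg,q,qq))
    out.sort(key=lambda o:(o[0]>.3,-o[1]))
    for o in out[:6]: print("err %.2f mg %.3f"%o[:2],o[2].round(2),"->",o[3].round(2))
E
python3 fam.py
```

```text
de 10.0 n 27
err 28.23 mg 0.000 [ 1.41  0.47 -1.02  2.36  1.19  0.24  0.44] -> [ 1.61  0.87 -1.25  2.45  2.11  0.46 -1.71]
err 28.23 mg 0.000 [ 1.41  0.47 -1.02  2.36  1.19  0.24  0.44] -> [ 1.61  0.87 -1.25  2.45  2.11  0.46 -1.71]
err 28.23 mg 0.000 [ 1.41  0.47 -1.02  2.36  1.19  0.24  0.44] -> [ 1.61  0.87 -1.25  2.45  2.11  0.46 -1.71]
err 28.23 mg 0.000 [ 1.42  0.47 -1.03  2.36  1.2   0.25  0.43] -> [ 1.61  0.87 -1.25  2.45  2.11  0.46 -1.71]
err 28.23 mg 0.000 [ 1.42  0.47 -1.02  2.36  1.19  0.24  0.44] -> [ 1.61  0.87 -1.25  2.45  2.11  0.46 -1.71]
err 28.23 mg 0.000 [ 1.42  0.47 -1.02  2.36  1.19  0.24  0.44] -> [ 1.61  0.87 -1.25  2.45  2.11  0.46 -1.71]
de 14.0 n 35
err 50.75 mg 0.000 [ 1.43  0.5  -1.07  2.29  0.9   0.35  0.72] -> [ 1.67  0.92 -1.25  2.42  2.02  0.39 -1.56]
err 178.95 mg 0.000 [ 0.81  0.33 -0.19  2.31 -0.66  0.24  2.3 ] -> [ 1.78  0.82 -1.25  2.44 -1.1   0.23  1.82]
err 101.02 mg 0.000 [ 1.28  0.41 -0.82  2.3   0.53  0.24  1.1 ] -> [ 1.67  0.92 -1.25  2.42  2.03  0.39 -1.57]
err 178.95 mg 0.000 [ 0.56  0.32  0.14  2.31 -0.96  0.32  2.62] -> [ 1.78  0.82 -1
[... 228 characters left out ...]
42  2.02  0.39 -1.56]
de 18.0 n 34
err 111.35 mg 0.000 [ 1.31  0.45 -0.89  2.23  0.49  0.37  1.13] -> [ 1.64  0.76 -1.04  2.37  0.07  0.23  0.46]
err 104.24 mg 0.000 [ 1.49  0.59 -1.22  2.23  0.88  0.53  0.73] -> [ 1.71  0.94 -1.25  2.38  1.93  0.29 -1.4 ]
err 111.79 mg 0.000 [ 1.34  0.47 -0.94  2.23  0.56  0.39  1.06] -> [ 1.63  0.75 -1.03  2.37  0.27  0.23  0.26]
err 114.10 mg 0.000 [ 1.21  0.41 -0.73  2.23  0.28  0.34  1.35] -> [ 1.66  0.78 -1.08  2.37 -0.54  0.23  1.07]
err 139.14 mg 0.000 [ 0.98  0.36 -0.42  2.24 -0.16  0.32  1.8 ] -> [ 1.74  0.83 -1.17  2.4  -1.1   0.23  1.82]
err 139.15 mg 0.000 [ 0.86  0.34 -0.26  2.24 -0.34  0.33  1.98] -> [ 1.74  0.83 -1.17  2.4  -1.1   0.23  1.82]
```

Turning with an upright grip needs only j7, so a small, constant axis lean might be the simplest option. I'll check families with a 3–5° lean, which gives less than 0.5 mm over the slot depth.

```bash
cat > fam2.py <<'E'
from ik import *
rng=np.random.default_rng(2);F=H-n*.0055
hz=np.cross(n,[0,0,1]);hz/=np.linalg.norm(hz)
for lean in(3,4,5):
    a=Ro.from_rotvec(hz*np.radians(lean)).apply(n)
    for nm,h,th in(("stand",.03,.3),("in",0,.3),("end",-.004,1.75)):
        sol=[]
        for _ in range(40):
            q,e=solve(*toolpose(F+n*h,a,blade(th),.1207,0),rng.uniform(lo,hi),.015)
            if e<1e-4: sol.append(q)
        if not sol: print(lean,nm,0);continue
        sol=np.array(sol);mg=np.minimum(sol-lo,hi-sol).min(1);i=np.argsort(sol[:,2])
        print(lean,nm,len(sol),"j3 %.2f..%.2f j5 %.2f..%.2f"%(sol[:,2].min(),sol[:,2].max(),sol[:,4].min(),sol[:,4].max()))
        for k in(i[0],i[len(i)//2],i[-1],mg.argmax()): print("   ",sol[k].round(2),mg[k].round(3))
E
python3 fam2.py
```

```text
3 stand 0
3 in 26 j3 -1.23..-0.51 j5 1.97..2.98
    [ 1.42  0.72 -1.23  2.45  1.97  0.59 -0.34] 0.017
    [ 1.23  0.55 -0.86  2.45  2.37  0.35 -0.74] 0.02
    [ 1.    0.47 -0.51  2.45  2.98  0.27 -1.35] 0.015
    [ 1.41  0.71 -1.2   2.45  1.99  0.56 -0.36] 0.024
3 end 20 j3 -1.21..-0.45 j5 1.99..3.08
    [ 1.41  0.72 -1.21  2.44  1.99  0.58 -1.81] 0.026
    [ 1.24  0.58 -0.89  2.45  2.33  0.38 -2.15] 0.023
    [ 0.95  0.47 -0.45  2.45  3.08  0.28 -2.9 ] 0.016
    [ 1.41  0.72 -1.21  2.44  1.99  0.58 -1.81] 0.026
4 stand 26 j3 -1.23..0.05 j5 1.83..4.05
    [ 1.47  0.61 -1.23  2.44  1.83  0.47 -0.23] 0.015
    [ 1.32  0.48 -0.95  2.44  2.1   0.28 -0.48] 0.032
    [ 0.6   0.35  0.05  2.45  4.05  0.28 -2.42] 0.015
    [ 1.46  0.6  -1.21  2.44  1.85  0.45 -0.24] 0.035
4 in 20 j3 -1.23..0.55 j5 1.90..4.21
    [ 1.42  0.72 -1.23  2.43  1.9   0.58 -0.28] 0.015
    [ 1.12  0.5  -0.69  2.43  2.54  0.26 -0.92] 0.034
    [ 0.23  0.49  0.55  2.45  4.21  0.53 -2.59] 0.015
    [ 1.36  0.65 -1.1   2.43  2.    0.47 -0.38] 0.043
4 end 27 j3 -1.22..0.61 j5 1.92..4.22
    [ 1.41  0.72 -1.22  2.42  1.92 
[... 229 characters left out ...]
9 -1.2   2.42  1.77  0.44 -0.17] 0.051
    [ 1.31  0.47 -0.93  2.42  1.98  0.25 -0.38] 0.023
    [ 0.51  0.35  0.16  2.44  4.22  0.28 -2.61] 0.015
    [ 1.45  0.58 -1.19  2.42  1.77  0.43 -0.17] 0.055
5 in 25 j3 -1.23..0.45 j5 1.84..4.22
    [ 1.41  0.71 -1.23  2.41  1.84  0.57 -0.22] 0.016
    [ 1.27  0.57 -0.94  2.41  2.06  0.35 -0.45] 0.061
    [ 0.29  0.46  0.45  2.43  4.22  0.45 -2.61] 0.021
    [ 1.38  0.66 -1.15  2.41  1.89  0.5  -0.27] 0.064
5 end 26 j3 -1.14..0.49 j5 1.90..4.22
    [ 1.37  0.67 -1.14  2.4   1.9   0.51 -1.73] 0.065
    [ 1.11  0.51 -0.7   2.41  2.41  0.25 -2.25] 0.018
    [0.26 0.48 0.49 2.43 4.22 0.47 2.22] 0.015
    [ 1.37  0.67 -1.14  2.4   1.9   0.51 -1.73] 0.065
```

The j3 < 0 branch with a 4° lean is feasible with margin. The controller is predictable, so I'll search for a sequence of safe high waypoints that brings the arm into that branch.

```bash
cat > fast.py <<'E'
from ik import *
from math import sin,cos
Xl=X
def fkj(q):
    "fast FK + geometric Jacobian"
    R=np.eye(3);p=np.zeros(3);ax=[];org=[]
    off={1:np.array([0,0,Xl[0]])}
    seg={1:np.array([Xl[2],Xl[7],Xl[1]]),3:np.array([Xl[4],Xl[8],Xl[3]]),5:np.array([Xl[6],Xl[9],Xl[5]])}
    p=np.array([0,0,Xl[0]])
    for i in range(7):
        s=S[i];a=s*q[i];c,d=cos(a),sin(a)
        k=2 if i%2==0 else 1;ax.append(s*R[:,k]);org.append(p)
        R=R@(np.array([[c,-d,0],[d,c,0],[0,0,1]]) if k==2 else np.array([[c,0,d],[0,1,0],[-d,0,c]]))
        if i in seg:p=p+R@seg[i]
    J=np.array([np.r_[np.cross(a,p-o),a] for a,o in zip(ax,org)]).T
    return p,R@np.array([[0,-1,0],[1,0,0],[0,0,1.]]),J
def rv(M):
    return Ro.from_matrix(M).as_rotvec()
def run(q,T,R,n,sub=3,clip=False):
    "straight move in n rows; returns q path"
    p0,R0,_=fkj(q);w=rv(R0.T@R);path=[q]
    for k in range(1,n*sub+1):
        t=k/(n*sub);pt=p0+(T-p0)*t;Rt=R0@Ro.from_rotvec(w*t).as_matrix()
        p,Rc,J=fkj(q);e=np.r_[pt-p,rv(Rt@Rc.T)]
        q=q+J.T@np.linalg.solve(J@J.T+1e-6*np.eye(6),e)
        if clip:q=np.clip(q,lo,hi)
        if k%sub==0:path.append(q)
    return np.array(path)
def nrows(q,T,R):
    p0,R0,_=fkj(q);return int(max(2,np.ceil(np.linalg.norm(T-p0)/.04),np.ceil(np.linalg.norm(rv(R0.T@R))/.12)))
hz=np.cross(n,[0,0,1]);hz/=np.linalg.norm(hz)
def lean(d): return Ro.from_rotvec(hz*np.radians(d)).apply(n)
E
cat > search.py <<'E'
from fast import *
from workcell import env
import pickle,time
q0=env.get_state()["joint_pos"];rng=np.random.default_rng(0);F=H-n*.0055
TS,RS=toolpose(F+n*.03,lean(4),blade(.3),.1207,0)
fam=[]
for _ in range(60):
    q,e=solve(TS,RS,rng.uniform(lo,hi),.02)
    if e<1e-4: fam.append(q)
fam=np.array(fam);print("family",len(fam))
def score(q):
    N=nrows(q,TS,RS);P=run(q,TS,RS,N,2);e=P[-1]
    d=np.linalg.norm((fam-e)*[1,1,1,1,.6,1,.3],axis=1).min()
    return d+2*np.maximum(0,np.maximum(lo+.01-P,P-hi+.01)).max()
def rnd():
    az=rng.uniform(-50,35);r=rng.uniform(.38,.75);z=rng.uniform(.36,.6)
    a=np.radians(az);T=np.array([r*np.cos(a),r*np.sin(a),z])
    t=rng.uniform(0,.6);b=rng.uniform(-np.pi,np.pi);z_=[np.sin(t)*np.cos(b),np.sin(t)*np.sin(b),-np.cos(t)]
    y=np.radians(rng.uniform(-60,240));return T,frame(z_,[np.cos(y),np.sin(y),0])
beam=[(score(q0),q0,[],0)];t0=time.time();print("start",beam[0][0])
for depth in range(6):
    new=[]
    for sc,q,h,nr in beam:
        for _ in range(60 if depth else 400):
            T,R=rnd();N=nrows(q,T,R)
            if N>20: continue
            P=run(q,T,R,N,2)
            v=np.maximum(lo+.01-P[2:],P[2:]-hi+.01).max(1)
            if (depth and v.max()>0) or v[-1]>0 or (v>.03).any(): continue
            m=abs(np.diff(P,axis=0)).max()
            if m>.4: continue
            N2=int(np.ceil(N*max(1,m/.12)))
            if N2>24: continue
            new.append((score(P[-1])+.004*(nr+N2),P[-1],h+[(T,R,N2)],nr+N2))
    beam=sorted(beam+new,key=lambda t:t[0])[:14]
    print(depth,round(beam[0][0],3),beam[0][3],beam[0][1].round(2),round(time.time()-t0),flush=True)
    pickle.dump(beam,open("beam.pkl","wb"))
    if time.time()-t0>400: break
E
time timeout 570 python3 search.py
```

```text
family 25
start 5.416013285607499
0 4.89 18 [-1.28  0.12  1.19  1.6   0.37  1.32 -1.9 ] 2
1 1.425 21 [-1.12  0.44  0.65  1.59 -0.01  1.55 -1.56] 6
2 1.425 21 [-1.12  0.44  0.65  1.59 -0.01  1.55 -1.56] 13
3 1.425 21 [-1.12  0.44  0.65  1.59 -0.01  1.55 -1.56] 20
4 1.425 21 [-1.12  0.44  0.65  1.59 -0.01  1.55 -1.56] 26
5 1.425 21 [-1.12  0.44  0.65  1.59 -0.01  1.55 -1.56] 33
real	0m48.165s
user	0m48.177s
sys	0m0.114s
```

```bash
cat > search2.py <<'E'
from fast import *
from workcell import env
import pickle,time,sys
q0=env.get_state()["joint_pos"];rng=np.random.default_rng(0);F=H-n*.0055
TS,RS=toolpose(F+n*.03,lean(4),blade(.3),.1207,0)
fam=[]
for _ in range(80):
    q,e=solve(TS,RS,rng.uniform(lo,hi),.015)
    if e<1e-4: fam.append(q)
fam=np.array(fam)
viol=lambda P:np.maximum(lo+.004-P,P-hi+.004).max()
best=[]
for x in(.45,.55,.65):
  for y in(-.3,-.15,0):
    for z in(.4,.5):
      for yaw in(60,90,120,150,180):
        T,R=np.array([x,y,z]),down(yaw)
        for q in fam[::4]:
            P=run(q,T,R,16,2);v=viol(P)
            if v<0: best.append((-np.minimum(P[-1]-lo,hi-P[-1]).min(),x,y,z,yaw,P[-1],q))
best.sort(key=lambda b:b[0]);print(len(best))
for b in best[:12]: print(b[:5],b[5].round(2),b[6].round(2))
for b in sorted(best,key=lambda b:-b[5][2])[:6]: print("j3max",b[:5],b[5].round(2),b[6].round(2))
pickle.dump(best,open("best.pkl","wb"))
for b in best[:3]:
    T,R=np.array(b[1:4]),down(b[4]);P=run(q0,T,R,20,2);print("from now",P[-1].round(2))
E
python3 search2.py
```

```text
116
(np.float64(-0.43020033396534907), 0.65, -0.15, 0.4, 60) [ 0.56  0.62 -0.79  1.13  0.43  1.55 -0.65] [ 1.38  0.52 -1.05  2.44  1.98  0.33 -0.37]
(np.float64(-0.4198350433783259), 0.65, -0.15, 0.4, 60) [ 0.58  0.63 -0.83  1.12  0.45  1.56 -0.67] [ 1.4   0.54 -1.08  2.44  1.95  0.36 -0.34]
(np.float64(-0.41852140853082054), 0.65, 0, 0.4, 60) [ 0.38  0.6  -0.83  1.18  0.43  1.53 -0.9 ] [ 1.38  0.52 -1.05  2.44  1.98  0.33 -0.37]
(np.float64(-0.41010738223349164), 0.55, -0.3, 0.4, 60) [ 0.91  0.56 -0.84  1.26  0.41  1.5  -0.41] [ 1.4   0.54 -1.08  2.44  1.95  0.36 -0.34]
(np.float64(-0.3954477837247863), 0.65, -0.15, 0.4, 60) [ 0.59  0.64 -0.85  1.12  0.47  1.57 -0.68] [ 1.41  0.55 -1.11  2.44  1.93  0.37 -0.32]
(np.float64(-0.3843565357517229), 0.55, -0.15, 0.4, 60) [ 0.75  0.46 -0.87  1.42  0.35  1.42 -0.64] [ 1.38  0.52 -1.05  2.44  1.98  0.33 -0.37]
(np.float64(-0.38331216290433356), 0.65, -0.15, 0.4, 60) [ 0.6   0.64 -0.87  1.12  0.47  1.57 -0.69] [ 1.42  0.55 -1.12  2.44  1.92  0.38 -0.31]
(np.float64(-0.3818553909059528), 0.55, -0.3, 0.4, 60) [ 0.92  0.57 -0.87  1.26  0.42  1.
[... 976 characters left out ...]
0) [ 0.7   0.71 -0.77  0.94  0.48  1.63 -0.42] [ 1.4   0.54 -1.08  2.44  1.95  0.36 -0.34]
j3max (np.float64(-0.07035241482101218), 0.65, -0.3, 0.5, 60) [ 0.62  0.72 -0.78  0.63  0.51  1.91 -0.36] [ 1.41  0.55 -1.11  2.44  1.93  0.37 -0.32]
j3max (np.float64(-0.43020033396534907), 0.65, -0.15, 0.4, 60) [ 0.56  0.62 -0.79  1.13  0.43  1.55 -0.65] [ 1.38  0.52 -1.05  2.44  1.98  0.33 -0.37]
j3max (np.float64(-0.06781829949102125), 0.65, -0.3, 0.5, 60) [ 0.62  0.72 -0.79  0.63  0.52  1.91 -0.36] [ 1.42  0.55 -1.12  2.44  1.92  0.38 -0.31]
from now [-2.39 -0.72  1.94  1.16  0.67  1.65 -0.8 ]
from now [-2.39 -0.72  1.94  1.16  0.67  1.65 -0.8 ]
from now [-2.6  -0.68  1.98  1.21  0.61  1.61 -1.02]
```

```bash
cat > search3.py <<'E'
from fast import *
from workcell import env
import pickle,time
q0=env.get_state()["joint_pos"];rng=np.random.default_rng(0)
TA,RA=np.array([.65,-.15,.4]),down(60)
def score(q):
    P=run(q,TA,RA,max(6,nrows(q,TA,RA)),2);v=np.maximum(lo+.01-P[1:],P[1:]-hi+.01).max()
    return abs(P[-1][2]+.82)+.3*max(0,v),P[-1],v
def rnd():
    az=rng.uniform(-55,33);r=rng.uniform(.38,.78);z=rng.uniform(.36,.65)
    a=np.radians(az);T=np.array([r*np.cos(a),r*np.sin(a),z])
    t=rng.uniform(0,.7);b=rng.uniform(-np.pi,np.pi);z_=[np.sin(t)*np.cos(b),np.sin(t)*np.sin(b),-np.cos(t)]
    y=np.radians(rng.uniform(-90,270));return T,frame(z_,[np.cos(y),np.sin(y),0])
s0=score(q0);beam=[(s0[0],q0,[],0,s0)];t0=time.time();print("start",s0)
for depth in range(9):
    new=[]
    for sc,q,h,nr,_ in beam:
        for _ in range(90 if depth else 900):
            T,R=rnd();N=nrows(q,T,R)
            if N>22: continue
            P=run(q,T,R,N,2)
            v=np.maximum(lo+.01-P[1:],P[1:]-hi+.01).max(1)
            if depth and v.max()>0 or (v[min(3,len(v)-1):]>0).any() or v.max()>.02: continue
            m=abs(np.diff(P,axis=0)).max()
            if m>.3: continue
            N2=int(np.ceil(N*max(1,m/.125)))
            s=score(P[-1]);new.append((s[0]+.006*(nr+N2),P[-1],h+[(T,R,N2)],nr+N2,s))
    beam=sorted(beam+new,key=lambda t:t[0])[:20]
    b=beam[0];print(depth,round(b[0],3),b[3],b[4][1].round(2),round(b[4][2],3),round(time.time()-t0),flush=True)
    pickle.dump(beam,open("beam.pkl","wb"))
    if time.time()-t0>330: break
E
timeout 560 python3 search3.py
```

```text
start (np.float64(2.9612070826383823), array([-2.39618028, -0.72166435,  1.94939006,  1.15860765,  0.66367287,
        1.6484894 , -0.80173308]), np.float64(0.6393900635679866))
0 1.48 19 [-0.09  0.58  0.55  1.15 -0.29  1.48 -0.11] -0.181 5
1 1.09 31 [ 0.14  0.54  0.08  1.14 -0.04  1.46 -0.31] -0.23 14
2 1.09 31 [ 0.14  0.54  0.08  1.14 -0.04  1.46 -0.31] -0.23 29
3 0.885 59 [ 0.33  0.55 -0.29  1.14  0.15  1.48 -0.45] -0.21 44
4 0.438 71 [ 0.57  0.63 -0.81  1.13  0.44  1.55 -0.66] -0.243 59
5 0.438 71 [ 0.57  0.63 -0.81  1.13  0.44  1.55 -0.66] -0.243 74
6 0.438 71 [ 0.57  0.63 -0.81  1.13  0.44  1.55 -0.66] -0.243 89
7 0.438 71 [ 0.57  0.63 -0.81  1.13  0.44  1.55 -0.66] -0.243 104
8 0.438 71 [ 0.57  0.63 -0.81  1.13  0.44  1.55 -0.66] -0.243 118
```

A 71-row (6 s) route is found, ending in the wanted branch. I'll check its clearances and print the rows.

```bash
cat > leg.py <<'E'
import json,pickle,sys
from fast import *
def rowsof(q,T,R,N):
    "rows for a straight move from pose of q, as the tool takes them"
    p0,R0,_=fkj(np.array(q));w=rv(R0.T@R)/N;d=(T-p0)/N*1e3;o=[]
    for i in range(N):
        t=(R0@Ro.from_rotvec(w*i).as_matrix()).T@d
        o.append([round(float(v),1) for v in t]+[round(float(v),4) for v in w])
    return o
def show(rows,f=1):
    for i in range(0,len(rows),12):
        print(json.dumps([dict(zip(("dx","dy","dz","wx","wy","wz"),r),fingers=f) for r in rows[i:i+12]]))
E
python3 - <<'E'
from leg import *
b=pickle.load(open("beam.pkl","rb"))[0];q=D[-1][0]
from workcell import env
q=env.get_state()["joint_pos"]
L_=b[2]+[(np.array([.65,-.15,.4]),down(60),10)]
pickle.dump(L_,open("legs.pkl","wb"))
for T,R,N in L_:
    P=run(q,T,R,N,3);tips=[fkj(x)[0]+fkj(x)[1][:,2]*.1017 for x in P]
    el=[rows(x)[:,:3]@X[:3] for x in P];wr=[fkj(x)[0]-fkj(x)[1][:,2]*.1 for x in P]
    print(T.round(3),N,"tip z min %.3f y max %.2f x max %.2f"%(min(t[2] for t in tips),max(t[1] for t in tips),max(t[0] for t in tips)),"elbow z %.2f"%min(e[2] for e in el),"TCP xmin %.2f"%min(fkj(x)[0][0] for x in P),"q",P[-1].round(2),"mrg %.3f dq %.3f"%(np.minimum(P-lo,hi-P)[1:].min(),abs(np.diff(P,axis=0)).max()));q=P[-1]
T,R,N=L_[0];show(rowsof(env.get_state()["joint_pos"],T,R,N))
E
```

```text
[ 0.424 -0.126  0.511] 19 tip z min 0.357 y max 0.01 x max 0.42 elbow z 0.86 TCP xmin 0.38 q [-1.23  0.24  1.17  1.69  0.46  1.43 -2.01] mrg 0.020 dq 0.104
[ 0.663 -0.265  0.368] 8 tip z min 0.289 y max -0.19 x max 0.69 elbow z 0.81 TCP xmin 0.42 q [-0.48  0.55  0.84  1.65  0.24  0.7  -1.56] mrg 0.176 dq 0.113
[ 0.592 -0.325  0.41 ] 12 tip z min 0.289 y max -0.30 x max 0.69 elbow z 0.81 TCP xmin 0.59 q [ 0.64  0.43  0.23  1.53 -0.82  1.17 -0.5 ] mrg 0.283 dq 0.116
[ 0.31  -0.353  0.569] 12 tip z min 0.329 y max -0.30 x max 0.65 elbow z 0.85 TCP xmin 0.31 q [ 0.41 -0.28  0.11  1.89  0.41  0.93 -0.61] mrg 0.092 dq 0.117
[0.602 0.355 0.415] 20 tip z min 0.314 y max 0.34 x max 0.60 elbow z 0.76 TCP xmin 0.31 q [-0.38  0.72 -0.65  0.85  0.49  1.78 -1.77] mrg 0.099 dq 0.122
[ 0.65 -0.15  0.4 ] 10 tip z min 0.298 y max 0.34 x max 0.65 elbow z 0.76 TCP xmin 0.60 q [ 0.57  0.62 -0.8   1.13  0.43  1.55 -0.66] mrg 0.268 dq 0.123
[{"dx": -8.2, "dy": 0.2, "dz": -2.1, "wx": -0.0276, "wy": -0.0243, "wz": 0.1097, "fingers": 1}, {"dx": -8.1, "dy": 1.2, "dz": -1.9, "wx": -0.0276, "wy": -0.0243, "wz": 
[... 922 characters left out ...]
6, "wy": -0.0243, "wz": 0.1097, "fingers": 1}]
[{"dx": -1.7, "dy": 8.2, "dz": 1.3, "wx": -0.0276, "wy": -0.0243, "wz": 0.1097, "fingers": 1}, {"dx": -0.7, "dy": 8.2, "dz": 1.5, "wx": -0.0276, "wy": -0.0243, "wz": 0.1097, "fingers": 1}, {"dx": 0.2, "dy": 8.2, "dz": 1.8, "wx": -0.0276, "wy": -0.0243, "wz": 0.1097, "fingers": 1}, {"dx": 1.1, "dy": 8.1, "dz": 2.0, "wx": -0.0276, "wy": -0.0243, "wz": 0.1097, "fingers": 1}, {"dx": 2.1, "dy": 7.9, "dz": 2.2, "wx": -0.0276, "wy": -0.0243, "wz": 0.1097, "fingers": 1}, {"dx": 3.0, "dy": 7.5, "dz": 2.3, "wx": -0.0276, "wy": -0.0243, "wz": 0.1097, "fingers": 1}, {"dx": 3.8, "dy": 7.1, "dz": 2.4, "wx": -0.0276, "wy": -0.0243, "wz": 0.1097, "fingers": 1}]
```

Call:
play_rows --plan '[{"dx": -8.2, "dy": 0.2, "dz": -2.1, "wx": -0.0276, "wy": -0.0243, "wz": 0.11, "fingers": 1}, {"dx": -8.1, "dy": 1.2, "dz": -1.9, "wx": -0.0276, "wy": -0.0243, "wz": 0.11, "fingers": 1}, {"dx": -8.0, "dy": 2.1, "dz": -1.6, "wx": -0.0276, "wy": -0.0243, "wz": 0.11, "fingers": 1}, {"dx": -7.7, "dy": 3.0, "dz": -1.4, "wx": -0.0276, "wy": -0.0243, "wz": 0.11, "fingers": 1}, {"dx": -7.4, "dy": 3.9, "dz": -1.1, "wx": -0.0276, "wy": -0.0243, "wz": 0.11, "fingers": 1}, {"dx": -6.9, "dy": 4.7, "dz": -0.8, "wx": -0.0276, "wy": -0.0243, "wz": 0.11, "fingers": 1}, {"dx": -6.4, "dy": 5.4, "dz": -0.5, "wx": -0.0276, "wy": -0.0243, "wz": 0.11, "fingers": 1}, {"dx": -5.8, "dy": 6.1, "dz": -0.2, "wx": -0.0276, "wy": -0.0243, "wz": 0.11, "fingers": 1}, {"dx": -5.1, "dy": 6.7, "dz": 0.1, "wx": -0.0276, "wy": -0.0243, "wz": 0.11, "fingers": 1}, {"dx": -4.3, "dy": 7.2, "dz": 0.4, "wx": -0.0276, "wy": -0.0243, "wz": 0.11, "fingers": 1}, {"dx": -3.5, "dy": 7.6, "dz": 0.7, "wx": -0.0276, "wy": -0.0243, "wz": 0.11, "fingers": 1}, {"dx": -2.6, "dy": 8.0, "dz": 1.0, "wx": -0.0276, "wy": -0.0243, "wz": 0.11, "fingers": 1}]'

```text
time_s: 9.27
tool_pos: [0.4079, -0.0741, 0.4913]
tool_rot: [0.938, 0.247, 0.008, 0.241]
contact_force: [0.2, 0.2, -0.8]
width: 0.232
grip_force: 40.0
```

Call:
play_rows --plan '[{"dx": -1.7, "dy": 8.2, "dz": 1.3, "wx": -0.0276, "wy": -0.0243, "wz": 0.11, "fingers": 1}, {"dx": -0.7, "dy": 8.2, "dz": 1.5, "wx": -0.0276, "wy": -0.0243, "wz": 0.11, "fingers": 1}, {"dx": 0.2, "dy": 8.2, "dz": 1.8, "wx": -0.0276, "wy": -0.0243, "wz": 0.11, "fingers": 1}, {"dx": 1.1, "dy": 8.1, "dz": 2.0, "wx": -0.0276, "wy": -0.0243, "wz": 0.11, "fingers": 1}, {"dx": 2.1, "dy": 7.9, "dz": 2.2, "wx": -0.0276, "wy": -0.0243, "wz": 0.11, "fingers": 1}, {"dx": 3.0, "dy": 7.5, "dz": 2.3, "wx": -0.0276, "wy": -0.0243, "wz": 0.11, "fingers": 1}, {"dx": 3.8, "dy": 7.1, "dz": 2.4, "wx": -0.0276, "wy": -0.0243, "wz": 0.11, "fingers": 1}]'

```text
time_s: 9.85
tool_pos: [0.4257, -0.1265, 0.5102]
tool_rot: [0.933, -0.144, 0.043, 0.327]
contact_force: [0.0, -0.1, -0.2]
width: 0.23
grip_force: 40.0
```

```bash
cat > nxt.py <<'E'
from leg import *
from workcell import env
i=int(sys.argv[1]);s=env.get_state();q=s["joint_pos"]
print(s["time_s"],"now",q.round(2),"pos",s["tool_pos"].round(3))
L_=pickle.load(open("legs.pkl","rb"));x=q
for k,(T,R,N) in enumerate(L_[i:]): x=run(x,T,R,N,3);print("pred q",x[-1].round(2),"mrg %.3f"%np.minimum(x-lo,hi-x)[1:].min());x=x[-1]
T,R,N=L_[i];rr=rowsof(q,T,R,N);print(rr[0][3:])
print([r[:3] for r in rr])
E
python3 nxt.py 1
```

```text
9.85 now [-1.21  0.23  1.15  1.69  0.46  1.43 -2.02] pos [ 0.426 -0.127  0.51 ]
pred q [-0.48  0.55  0.83  1.65  0.24  0.7  -1.57] mrg 0.193
pred q [ 0.65  0.43  0.23  1.53 -0.81  1.17 -0.5 ] mrg 0.286
pred q [ 0.41 -0.28  0.11  1.89  0.41  0.93 -0.6 ] mrg 0.093
pred q [-0.38  0.72 -0.65  0.85  0.5   1.78 -1.77] mrg 0.099
pred q [ 0.57  0.63 -0.81  1.13  0.44  1.55 -0.66] mrg 0.267
[0.0103, 0.0316, -0.0226]
[[29.4, -6.6, 24.3], [28.8, -5.7, 25.3], [28.1, -4.8, 26.2], [27.3, -3.9, 27.1], [26.5, -3.0, 28.0], [25.7, -2.1, 28.9], [24.8, -1.2, 29.7], [23.9, -0.4, 30.5]]
```

Tracking as predicted. Leg 2:

Call:
play_rows --plan '[{"dx": 29.4, "dy": -6.6, "dz": 24.3, "wx": 0.0103, "wy": 0.0316, "wz": -0.0226, "fingers": 1}, {"dx": 28.8, "dy": -5.7, "dz": 25.3, "wx": 0.0103, "wy": 0.0316, "wz": -0.0226, "fingers": 1}, {"dx": 28.1, "dy": -4.8, "dz": 26.2, "wx": 0.0103, "wy": 0.0316, "wz": -0.0226, "fingers": 1}, {"dx": 27.3, "dy": -3.9, "dz": 27.1, "wx": 0.0103, "wy": 0.0316, "wz": -0.0226, "fingers": 1}, {"dx": 26.5, "dy": -3.0, "dz": 28, "wx": 0.0103, "wy": 0.0316, "wz": -0.0226, "fingers": 1}, {"dx": 25.7, "dy": -2.1, "dz": 28.9, "wx": 0.0103, "wy": 0.0316, "wz": -0.0226, "fingers": 1}, {"dx": 24.8, "dy": -1.2, "dz": 29.7, "wx": 0.0103, "wy": 0.0316, "wz": -0.0226, "fingers": 1}, {"dx": 23.9, "dy": -0.4, "dz": 30.5, "wx": 0.0103, "wy": 0.0316, "wz": -0.0226, "fingers": 1}]'

```text
time_s: 10.52
tool_pos: [0.6647, -0.2652, 0.3654]
tool_rot: [0.942, -0.013, 0.136, 0.306]
contact_force: [0.8, 1.3, -0.8]
width: 0.232
grip_force: 40.0
```

```bash
python3 nxt.py 2
```

```text
10.5167 now [-0.48  0.55  0.83  1.65  0.24  0.7  -1.56] pos [ 0.665 -0.265  0.365]
pred q [ 0.65  0.43  0.23  1.53 -0.81  1.17 -0.5 ] mrg 0.286
pred q [ 0.41 -0.28  0.11  1.89  0.41  0.93 -0.6 ] mrg 0.093
pred q [-0.38  0.72 -0.65  0.85  0.5   1.78 -1.77] mrg 0.099
pred q [ 0.57  0.63 -0.81  1.13  0.44  1.55 -0.66] mrg 0.267
[0.0773, 0.02, 0.0244]
[[-5.2, 6.8, -1.5], [-5.0, 6.8, -2.1], [-4.7, 6.8, -2.7], [-4.5, 6.6, -3.3], [-4.3, 6.5, -3.9], [-4.0, 6.2, -4.5], [-3.8, 6.0, -5.0], [-3.6, 5.6, -5.6], [-3.3, 5.3, -6.0], [-3.1, 4.9, -6.5], [-2.8, 4.4, -6.9], [-2.6, 3.9, -7.3]]
```

Call:
play_rows --plan '[{"dx": -5.2, "dy": 6.8, "dz": -1.5, "wx": 0.0773, "wy": 0.02, "wz": 0.0244, "fingers": 1}, {"dx": -5, "dy": 6.8, "dz": -2.1, "wx": 0.0773, "wy": 0.02, "wz": 0.0244, "fingers": 1}, {"dx": -4.7, "dy": 6.8, "dz": -2.7, "wx": 0.0773, "wy": 0.02, "wz": 0.0244, "fingers": 1}, {"dx": -4.5, "dy": 6.6, "dz": -3.3, "wx": 0.0773, "wy": 0.02, "wz": 0.0244, "fingers": 1}, {"dx": -4.3, "dy": 6.5, "dz": -3.9, "wx": 0.0773, "wy": 0.02, "wz": 0.0244, "fingers": 1}, {"dx": -4, "dy": 6.2, "dz": -4.5, "wx": 0.0773, "wy": 0.02, "wz": 0.0244, "fingers": 1}, {"dx": -3.8, "dy": 6, "dz": -5, "wx": 0.0773, "wy": 0.02, "wz": 0.0244, "fingers": 1}, {"dx": -3.6, "dy": 5.6, "dz": -5.6, "wx": 0.0773, "wy": 0.02, "wz": 0.0244, "fingers": 1}, {"dx": -3.3, "dy": 5.3, "dz": -6, "wx": 0.0773, "wy": 0.02, "wz": 0.0244, "fingers": 1}, {"dx": -3.1, "dy": 4.9, "dz": -6.5, "wx": 0.0773, "wy": 0.02, "wz": 0.0244, "fingers": 1}, {"dx": -2.8, "dy": 4.4, "dz": -6.9, "wx": 0.0773, "wy": 0.02, "wz": 0.0244, "fingers": 1}, {"dx": -2.6, "dy": 3.9, "dz": -7.3, "wx": 0.0773, "wy": 0.02, "wz": 0.0244, "fingers": 1}]'

```text
time_s: 11.52
tool_pos: [0.5897, -0.3257, 0.4122]
tool_rot: [0.944, -0.049, 0.278, -0.169]
contact_force: [-0.1, 0.4, -1.8]
width: 0.228
grip_force: 40.0
```

```bash
python3 nxt.py 3
```

```text
11.5167 now [ 0.65  0.42  0.22  1.53 -0.81  1.17 -0.5 ] pos [ 0.59  -0.326  0.412]
pred q [ 0.42 -0.28  0.1   1.89  0.4   0.93 -0.6 ] mrg 0.093
pred q [-0.38  0.72 -0.66  0.85  0.5   1.78 -1.78] mrg 0.099
pred q [ 0.58  0.63 -0.82  1.13  0.44  1.56 -0.66] mrg 0.265
[-0.0677, -0.0342, -0.0727]
[[-12.5, -2.4, -23.6], [-13.2, -1.8, -23.3], [-13.9, -1.2, -22.9], [-14.6, -0.7, -22.5], [-15.3, -0.3, -22.0], [-16.0, 0.1, -21.5], [-16.8, 0.3, -20.9], [-17.5, 0.5, -20.3], [-18.2, 0.5, -19.7], [-18.9, 0.5, -19.0], [-19.6, 0.3, -18.3], [-20.2, 0.1, -17.6]]
```

Call:
play_rows --plan '[{"dx": -12.5, "dy": -2.4, "dz": -23.6, "wx": -0.0677, "wy": -0.0342, "wz": -0.0727, "fingers": 1}, {"dx": -13.2, "dy": -1.8, "dz": -23.3, "wx": -0.0677, "wy": -0.0342, "wz": -0.0727, "fingers": 1}, {"dx": -13.9, "dy": -1.2, "dz": -22.9, "wx": -0.0677, "wy": -0.0342, "wz": -0.0727, "fingers": 1}, {"dx": -14.6, "dy": -0.7, "dz": -22.5, "wx": -0.0677, "wy": -0.0342, "wz": -0.0727, "fingers": 1}, {"dx": -15.3, "dy": -0.3, "dz": -22, "wx": -0.0677, "wy": -0.0342, "wz": -0.0727, "fingers": 1}, {"dx": -16, "dy": 0.1, "dz": -21.5, "wx": -0.0677, "wy": -0.0342, "wz": -0.0727, "fingers": 1}, {"dx": -16.8, "dy": 0.3, "dz": -20.9, "wx": -0.0677, "wy": -0.0342, "wz": -0.0727, "fingers": 1}, {"dx": -17.5, "dy": 0.5, "dz": -20.3, "wx": -0.0677, "wy": -0.0342, "wz": -0.0727, "fingers": 1}, {"dx": -18.2, "dy": 0.5, "dz": -19.7, "wx": -0.0677, "wy": -0.0342, "wz": -0.0727, "fingers": 1}, {"dx": -18.9, "dy": 0.5, "dz": -19, "wx": -0.0677, "wy": -0.0342, "wz": -0.0727, "fingers": 1}, {"dx": -19.6, "dy": 0.3, "dz": -18.3, "wx": -0.0677, "wy": -0.0342, "wz": -0.0727, "fingers": 1}, {"dx": -20.2, "dy": 0.1, "dz": -17.6, "wx": -0.0677, "wy": -0.0342, "wz": -0.0727, "fingers": 1}]'

```text
time_s: 12.52
tool_pos: [0.3104, -0.351, 0.5701]
tool_rot: [0.899, 0.275, 0.091, 0.329]
contact_force: [-0.1, 0.3, -1.0]
width: 0.231
grip_force: 40.0
```

```bash
python3 nxt.py 4
```

```text
12.5167 now [ 0.39 -0.28  0.11  1.89  0.43  0.94 -0.62] pos [ 0.31  -0.351  0.57 ]
pred q [-0.39  0.72 -0.64  0.85  0.49  1.78 -1.77] mrg 0.097
pred q [ 0.56  0.62 -0.78  1.13  0.42  1.55 -0.65] mrg 0.270
[0.0296, -0.0024, -0.0041]
[[31.8, -21.0, -8.1], [31.9, -21.1, -7.6], [32.0, -21.2, -7.0], [32.0, -21.2, -6.5], [32.1, -21.3, -5.9], [32.2, -21.3, -5.4], [32.3, -21.3, -4.8], [32.3, -21.4, -4.3], [32.4, -21.3, -3.7], [32.5, -21.3, -3.2], [32.6, -21.3, -2.6], [32.7, -21.2, -2.1], [32.7, -21.1, -1.5], [32.8, -21.0, -1.0], [32.9, -20.9, -0.4], [33.0, -20.8, 0.1], [33.1, -20.6, 0.6], [33.2, -20.5, 1.2], [33.2, -20.3, 1.7], [33.3, -20.1, 2.2]]
```

Call:
play_rows --plan '[{"dx": 31.8, "dy": -21, "dz": -8.1, "wx": 0.0296, "wy": -0.0024, "wz": -0.0041, "fingers": 1}, {"dx": 31.9, "dy": -21.1, "dz": -7.6, "wx": 0.0296, "wy": -0.0024, "wz": -0.0041, "fingers": 1}, {"dx": 32, "dy": -21.2, "dz": -7, "wx": 0.0296, "wy": -0.0024, "wz": -0.0041, "fingers": 1}, {"dx": 32, "dy": -21.2, "dz": -6.5, "wx": 0.0296, "wy": -0.0024, "wz": -0.0041, "fingers": 1}, {"dx": 32.1, "dy": -21.3, "dz": -5.9, "wx": 0.0296, "wy": -0.0024, "wz": -0.0041, "fingers": 1}, {"dx": 32.2, "dy": -21.3, "dz": -5.4, "wx": 0.0296, "wy": -0.0024, "wz": -0.0041, "fingers": 1}, {"dx": 32.3, "dy": -21.3, "dz": -4.8, "wx": 0.0296, "wy": -0.0024, "wz": -0.0041, "fingers": 1}, {"dx": 32.3, "dy": -21.4, "dz": -4.3, "wx": 0.0296, "wy": -0.0024, "wz": -0.0041, "fingers": 1}, {"dx": 32.4, "dy": -21.3, "dz": -3.7, "wx": 0.0296, "wy": -0.0024, "wz": -0.0041, "fingers": 1}, {"dx": 32.5, "dy": -21.3, "dz": -3.2, "wx": 0.0296, "wy": -0.0024, "wz": -0.0041, "fingers": 1}]'

```text
time_s: 13.35
tool_pos: [0.4582, 0.0036, 0.493]
tool_rot: [0.934, 0.298, 0.033, 0.195]
contact_force: [1.0, -0.4, -1.1]
width: 0.233
grip_force: 40.0
```

Call:
play_rows --plan '[{"dx": 32.6, "dy": -21.3, "dz": -2.6, "wx": 0.0296, "wy": -0.0024, "wz": -0.0041, "fingers": 1}, {"dx": 32.7, "dy": -21.2, "dz": -2.1, "wx": 0.0296, "wy": -0.0024, "wz": -0.0041, "fingers": 1}, {"dx": 32.7, "dy": -21.1, "dz": -1.5, "wx": 0.0296, "wy": -0.0024, "wz": -0.0041, "fingers": 1}, {"dx": 32.8, "dy": -21, "dz": -1, "wx": 0.0296, "wy": -0.0024, "wz": -0.0041, "fingers": 1}, {"dx": 32.9, "dy": -20.9, "dz": -0.4, "wx": 0.0296, "wy": -0.0024, "wz": -0.0041, "fingers": 1}, {"dx": 33, "dy": -20.8, "dz": 0.1, "wx": 0.0296, "wy": -0.0024, "wz": -0.0041, "fingers": 1}, {"dx": 33.1, "dy": -20.6, "dz": 0.6, "wx": 0.0296, "wy": -0.0024, "wz": -0.0041, "fingers": 1}, {"dx": 33.2, "dy": -20.5, "dz": 1.2, "wx": 0.0296, "wy": -0.0024, "wz": -0.0041, "fingers": 1}, {"dx": 33.2, "dy": -20.3, "dz": 1.7, "wx": 0.0296, "wy": -0.0024, "wz": -0.0041, "fingers": 1}, {"dx": 33.3, "dy": -20.1, "dz": 2.2, "wx": 0.0296, "wy": -0.0024, "wz": -0.0041, "fingers": 1}]'

```text
time_s: 14.18
tool_pos: [0.6056, 0.3562, 0.4164]
tool_rot: [0.946, 0.316, -0.027, 0.059]
contact_force: [0.2, 0.6, -0.9]
width: 0.235
grip_force: 40.0
```

```bash
python3 nxt.py 5; cat > app.py <<'E'
from leg import *
from workcell import env
F=H-n*.0055
s=env.get_state();q=s["joint_pos"];LE=float(sys.argv[1])
A=(np.array([.65,-.15,.4]),down(60),10)
def chk(q,legs,pr=1):
    for T,R,N in legs:
        P=run(q,T,R,N,3,clip=True);p,Rr,_=fkj(P[-1])
        tz=min((fkj(x)[0]+fkj(x)[1][:,2]*.1017)[2] for x in P)
        if pr: print(N,P[-1].round(2),"mrg %.3f dq %.3f tipz %.3f err %.2f mm %.2f deg"%(np.minimum(P-lo,hi-P)[1:].min(),abs(np.diff(P,axis=0)).max(),tz,1e3*np.linalg.norm(p-T),np.degrees(np.linalg.norm(rv(Rr.T@R)))))
        q=P[-1]
    return q
a=lean(LE)
def seq(th):
    g=lambda h,t:toolpose(F+n*h,a,blade(t),.1207,0)
    return [(*g(.03,th),24),(*g(0,th),6),(*g(-.0037,1.8),16),(*g(.05,1.8),6)]
if __name__=="__main__":
    print("via A then screw");qe=chk(q,[A]+seq(.3))
    print("direct");chk(q,seq(.3))
    print("back to block");chk(qe,[A,(np.array([.547,.318,.36]),down(116),16),(np.array([.547,.318,.107]),down(116),8)])
    chk(qe,[A,(np.array([.547,.318,.36]),down(26),16),(np.array([.547,.318,.107]),down(26),8)])
E
for l in 4 4.5 5; do echo lean $l; python3 app.py $l; done
```

```text
14.1833 now [-0.38  0.73 -0.66  0.84  0.5   1.79 -1.77] pos [0.606 0.356 0.416]
pred q [ 0.57  0.63 -0.81  1.13  0.44  1.55 -0.66] mrg 0.262
[0.0077, 0.0107, -0.0401]
[[-26.5, 42.6, 8.1], [-28.2, 41.6, 7.5], [-30.0, 40.5, 6.9], [-31.6, 39.3, 6.2], [-33.2, 38.1, 5.6], [-34.8, 36.7, 5.0], [-36.3, 35.3, 4.3], [-37.7, 33.9, 3.6], [-39.1, 32.4, 3.0], [-40.4, 30.8, 2.3]]
lean 4
via A then screw
10 [ 0.57  0.63 -0.81  1.13  0.44  1.55 -0.66] mrg 0.262 dq 0.123 tipz 0.298 err 0.27 mm 0.01 deg
24 [ 1.35  0.5  -1.    2.44  2.04  0.3  -0.43] mrg 0.000 dq 0.274 tipz 0.091 err 0.40 mm 0.06 deg
6 [ 1.31  0.6  -1.01  2.43  2.09  0.41 -0.47] mrg 0.034 dq 0.020 tipz 0.066 err 0.01 mm 0.00 deg
16 [ 1.43  0.75 -1.25  2.42  1.89  0.62 -1.76] mrg 0.000 dq 0.094 tipz 0.058 err 10.47 mm 1.09 deg
6 [ 1.53  0.55 -1.25  2.44  1.75  0.41 -1.65] mrg 0.000 dq 0.041 tipz 0.058 err 2.14 mm 0.24 deg
direct
24 [ 1.25  0.45 -0.83  2.44  2.28  0.23 -0.67] mrg 0.000 dq 0.260 tipz 0.092 err 2.89 mm 0.45 deg
6 [ 1.21  0.54 -0.84  2.43  2.3   0.32 -0.68] mrg 0.016 dq 0.016 tipz 0.066 err 0.01 mm 0.00 deg
16 [ 1.4   0.72 -
[... 3098 characters left out ...]
deg
6 [ 1.51  0.53 -1.23  2.42  1.67  0.39 -1.57] mrg 0.022 dq 0.043 tipz 0.063 err 0.05 mm 0.01 deg
back to block
10 [ 0.68  0.71 -1.12  1.12  0.63  1.64 -0.79] mrg 0.000 dq 0.396 tipz 0.106 err 0.51 mm 0.03 deg
16 [ 0.03  0.73 -1.25  1.31  0.69  1.56 -0.68] mrg 0.000 dq 0.058 tipz 0.258 err 0.22 mm 0.03 deg
8 [ 0.    0.97 -1.09  1.64  0.93  1.14 -0.89] mrg 0.010 dq 0.060 tipz 0.005 err 0.13 mm 0.01 deg
10 [ 0.68  0.71 -1.12  1.12  0.63  1.64 -0.79] mrg 0.000 dq 0.396 tipz 0.106 err 0.51 mm 0.03 deg
16 [-0.07  0.62 -0.94  1.32  0.49  1.44 -2.1 ] mrg 0.136 dq 0.085 tipz 0.258 err 0.09 mm 0.00 deg
8 [-0.12  0.84 -0.81  1.64  0.71  0.97 -2.29] mrg 0.314 dq 0.067 tipz 0.005 err 0.13 mm 0.01 deg
```

The direct route works in simulation. I'll tune the via pose and lean to get the most joint margin through the turn.

```bash
cat > tune.py <<'E'
from leg import *
from workcell import env
F=H-n*.0055;q0=env.get_state()["joint_pos"];out=[]
A=(np.array([.65,-.15,.4]),down(60))
p0,R0,_=fkj(q0)
for fa in(0,.3,.6):
  for le in(4,5):
    for vl in(10,18,26):
      for vh in(.04,.08):
        g=lambda h,t,l:toolpose(F+n*h,lean(l),blade(t),.1207,0)
        q=q0;ms=[];mq=[]
        seq=[(*g(vh,.3,vl),26),(*g(.012,.3,le),8),(*g(0,.3,le),3),(*g(-.0037,1.8,le),18),(*g(.015,1.8,le),3),(*g(vh,1.8,vl),8)]
        if fa: seq.insert(0,(p0+(A[0]-p0)*fa,R0@Ro.from_rotvec(rv(R0.T@A[1])*fa).as_matrix(),10))
        for T,R,N in seq:
            P=run(q,T,R,N,3);q=P[-1];ms.append(np.minimum(P-lo,hi-P)[1:].min());mq.append(abs(np.diff(P,axis=0)).max())
        out.append((min(ms),fa,le,vl,vh,np.round(ms,3),np.round(mq,2)))
out.sort(key=lambda o:-o[0])
for o in out[:8]: print(round(o[0],3),*o[1:])
E
python3 tune.py
```

```text
-0.099 0 5 10 0.04 [ 0.031 -0.09   0.059 -0.061 -0.083 -0.099] [0.13 0.19 0.01 0.08 0.02 0.05]
-0.116 0.3 5 10 0.04 [ 0.215  0.05  -0.052  0.059 -0.075 -0.098 -0.116] [0.04 0.09 0.16 0.01 0.08 0.02 0.05]
-0.132 0.6 5 10 0.04 [ 0.236  0.069 -0.018  0.059 -0.088 -0.112 -0.132] [0.07 0.06 0.14 0.01 0.08 0.02 0.05]
-0.138 0 4 10 0.04 [ 0.031 -0.091  0.039 -0.106 -0.131 -0.138] [0.13 0.24 0.01 0.08 0.02 0.06]
-0.14 0 5 18 0.04 [ 0.11   0.     0.059 -0.081 -0.105 -0.14 ] [0.12 0.26 0.01 0.08 0.02 0.11]
-0.145 0 5 26 0.04 [ 0.05   0.053  0.06  -0.113 -0.14  -0.145] [0.11 0.3  0.01 0.08 0.02 0.15]
-0.148 0.3 5 26 0.04 [ 0.215  0.047  0.05   0.06  -0.116 -0.143 -0.148] [0.04 0.09 0.3  0.01 0.08 0.02 0.15]
-0.15 0.6 5 26 0.04 [ 0.236  0.044  0.046  0.06  -0.118 -0.145 -0.15 ] [0.07 0.07 0.29 0.01 0.08 0.02 0.15]
```

```bash
cat > tune2.py <<'E'
from leg import *
from workcell import env
import time
F=H-n*.0055;q0=env.get_state()["joint_pos"];out=[];rng=np.random.default_rng(5)
p0,R0,_=fkj(q0);t0=time.time()
while time.time()-t0<200:
    le=rng.choice([4,4.5,5]);vl=rng.uniform(4,35);vs=rng.uniform(-15,15);vh=rng.uniform(.03,.1)
    g=lambda h,t,l:toolpose(F+n*h,lean(l),blade(t),.1207,0)
    av=Ro.from_rotvec([0,0,np.radians(vs)]).apply(lean(vl));V=toolpose(F+n*vh,av,Ro.from_rotvec([0,0,np.radians(rng.uniform(-25,25))]).apply(blade(.42)),.1207,0)
    seq=[(*V,26),(*g(.012,.42,le),8),(*g(0,.42,le),3),(*g(-.0037,1.76,le),18),(*g(.015,1.76,le),3)]
    if rng.random()<.7:
        az=np.radians(rng.uniform(-45,30));r=rng.uniform(.45,.75);T=np.array([r*np.cos(az),r*np.sin(az),rng.uniform(.36,.5)])
        R=frame([rng.normal()*.2,rng.normal()*.2,-1],[*Ro.from_rotvec([0,0,rng.normal()*.8]).apply(R0[:,0])[:2],0])
        seq.insert(0,(T,R,max(6,nrows(q0,T,R))))
    q=q0;ms=[];mq=[]
    for T,R,N in seq:
        P=run(q,T,R,N,2);q=P[-1];ms.append(np.minimum(P-lo,hi-P)[1:].min());mq.append(abs(np.diff(P,axis=0)).max())
        if ms[-1]<-.02: break
    else: out.append((min(ms)-.1*max(0,max(mq)-.25),le,np.round(ms,3),np.round(mq,2),seq))
out.sort(key=lambda o:-o[0]);print(len(out))
for o in out[:6]: print(round(o[0],3),*o[1:4],[t[2] for t in o[4]])
pickle.dump(out[:6],open("tune.pkl","wb"))
E
python3 tune2.py
```

```text
78
0.026 5.0 [0.269 0.034 0.026 0.039 0.06  0.058] [0.15 0.22 0.04 0.01 0.06 0.02] [8, 26, 8, 3, 18, 3]
0.024 5.0 [0.031 0.024 0.038 0.06  0.058] [0.21 0.02 0.01 0.06 0.02] [26, 8, 3, 18, 3]
0.023 4.5 [0.246 0.025 0.041 0.047 0.042 0.031] [0.12 0.27 0.06 0.01 0.06 0.02] [16, 26, 8, 3, 18, 3]
0.019 5.0 [0.26  0.024 0.019 0.055 0.055 0.045] [0.13 0.18 0.07 0.01 0.07 0.02] [15, 26, 8, 3, 18, 3]
0.016 5.0 [0.186 0.05  0.023 0.036 0.06  0.058] [0.12 0.33 0.06 0.01 0.06 0.02] [16, 26, 8, 3, 18, 3]
0.011 4.5 [0.011 0.015 0.031 0.05  0.048] [0.23 0.06 0.01 0.06 0.02] [26, 8, 3, 18, 3]
```

```bash
cat > l2.py <<'E'
from leg import *
from workcell import env
o=pickle.load(open("tune.pkl","rb"))[1];seq=o[4];pickle.dump(seq,open("seq.pkl","wb"))
q=env.get_state()["joint_pos"];T,R,_=seq[0]
P=run(q,T,R,60,2);dq=abs(np.diff(P,axis=0)).max(1)*1
need=np.maximum(dq/.12,1/22.);ts=np.r_[0,np.cumsum(need)];N=int(np.ceil(ts[-1]));kn=np.interp(np.linspace(0,ts[-1],N+1),ts,np.linspace(0,1,61))
p0,R0,_=fkj(q);w=rv(R0.T@R);d=(T-p0)*1e3
print("N",N,"end q",P[-1].round(2),"T",T.round(3),"tip",(T+R[:,2]*.1017).round(3))
tips=[(fkj(x)[0]+fkj(x)[1][:,2]*.1017) for x in P];print("tip path",[t.round(2).tolist() for t in tips[::12]])
for a,b in zip(kn[:-1],kn[1:]):
    print((np.round((R0@Ro.from_rotvec(w*a).as_matrix()).T@d*(b-a),1)).tolist(),np.round(w*(b-a),4).tolist())
E
python3 l2.py
```

```text
N 21 end q [ 1.06  0.39 -0.74  2.44  2.01  0.29 -0.65] T [ 0.431 -0.252  0.182] tip [ 0.476 -0.272  0.093]
tip path [[0.6, 0.34, 0.32], [0.58, 0.21, 0.27], [0.55, 0.09, 0.23], [0.53, -0.04, 0.18], [0.5, -0.16, 0.14], [0.48, -0.27, 0.09]]
[-21.2, 15.6, 13.8] [-0.0241, -0.0037, -0.0762]
[-24.2, 14.8, 15.5] [-0.0263, -0.004, -0.0831]
[-27.2, 13.2, 17.1] [-0.0282, -0.0043, -0.0892]
[-29.8, 10.9, 18.7] [-0.0299, -0.0045, -0.0946]
[-32.2, 7.9, 20.1] [-0.0314, -0.0048, -0.0996]
[-34.2, 4.2, 21.3] [-0.0329, -0.005, -0.104]
[-35.7, -0.1, 22.5] [-0.0342, -0.0052, -0.1084]
[-36.8, -4.9, 23.5] [-0.0357, -0.0054, -0.1129]
[-37.5, -10.3, 24.5] [-0.0373, -0.0057, -0.1181]
[-36.2, -15.7, 24.5] [-0.0377, -0.0057, -0.1193]
[-31.7, -19.5, 22.4] [-0.0352, -0.0053, -0.1115]
[-27.6, -22.4, 20.7] [-0.0334, -0.0051, -0.1057]
[-23.9, -24.7, 19.1] [-0.0319, -0.0048, -0.1011]
[-17.0, -22.2, 14.8] [-0.0257, -0.0039, -0.0814]
[-11.9, -18.9, 11.3] [-0.0203, -0.0031, -0.0643]
[-8.6, -16.1, 8.9] [-0.0165, -0.0025, -0.0522]
[-6.6, -14.2, 7.4] [-0.0141, -0.0021, -0.0446]
[-5.3, -13.1, 6.4] [-0.0126, -0.0019, -0.0399]
[-4.6, -13.0, 6.1] [-0.0122, -0.0019, -0.0386]
[-4.4, -14.0, 6.3] [-0.013, -0.002, -0.0411]
[-4.3, -16.2, 6.9] [-0.0147, -0.0022, -0.0466]
```

Call:
play_rows --plan '[{"dx": -21.2, "dy": 15.6, "dz": 13.8, "wx": -0.0241, "wy": -0.0037, "wz": -0.0762, "fingers": 1}, {"dx": -24.2, "dy": 14.8, "dz": 15.5, "wx": -0.0263, "wy": -0.004, "wz": -0.0831, "fingers": 1}, {"dx": -27.2, "dy": 13.2, "dz": 17.1, "wx": -0.0282, "wy": -0.0043, "wz": -0.0892, "fingers": 1}, {"dx": -29.8, "dy": 10.9, "dz": 18.7, "wx": -0.0299, "wy": -0.0045, "wz": -0.0946, "fingers": 1}, {"dx": -32.2, "dy": 7.9, "dz": 20.1, "wx": -0.0314, "wy": -0.0048, "wz": -0.0996, "fingers": 1}, {"dx": -34.2, "dy": 4.2, "dz": 21.3, "wx": -0.0329, "wy": -0.005, "wz": -0.104, "fingers": 1}, {"dx": -35.7, "dy": -0.1, "dz": 22.5, "wx": -0.0342, "wy": -0.0052, "wz": -0.1084, "fingers": 1}, {"dx": -36.8, "dy": -4.9, "dz": 23.5, "wx": -0.0357, "wy": -0.0054, "wz": -0.1129, "fingers": 1}, {"dx": -37.5, "dy": -10.3, "dz": 24.5, "wx": -0.0373, "wy": -0.0057, "wz": -0.118, "fingers": 1}, {"dx": -36.2, "dy": -15.7, "dz": 24.5, "wx": -0.0377, "wy": -0.0057, "wz": -0.118, "fingers": 1}, {"dx": -31.7, "dy": -19.5, "dz": 22.4, "wx": -0.0352, "wy": -0.0053, "wz": -0.1115, "fingers": 1}, {"dx": -27.6, "dy": -22.4, "dz": 20.7, "wx": -0.0334, "wy": -0.0051, "wz": -0.1057, "fingers": 1}]'

```text
time_s: 15.18
tool_pos: [0.4838, -0.063, 0.2565]
tool_rot: [0.564, 0.798, -0.024, 0.212]
contact_force: [1.3, -1.8, -0.3]
width: 0.235
grip_force: 40.0
```

Call:
play_rows --plan '[{"dx": -23.9, "dy": -24.7, "dz": 19.1, "wx": -0.0319, "wy": -0.0048, "wz": -0.1011, "fingers": 1}, {"dx": -17, "dy": -22.2, "dz": 14.8, "wx": -0.0257, "wy": -0.0039, "wz": -0.0814, "fingers": 1}, {"dx": -11.9, "dy": -18.9, "dz": 11.3, "wx": -0.0203, "wy": -0.0031, "wz": -0.0643, "fingers": 1}, {"dx": -8.6, "dy": -16.1, "dz": 8.9, "wx": -0.0165, "wy": -0.0025, "wz": -0.0522, "fingers": 1}, {"dx": -6.6, "dy": -14.2, "dz": 7.4, "wx": -0.0141, "wy": -0.0021, "wz": -0.0446, "fingers": 1}, {"dx": -5.3, "dy": -13.1, "dz": 6.4, "wx": -0.0126, "wy": -0.0019, "wz": -0.04, "fingers": 1}, {"dx": -4.6, "dy": -13, "dz": 6.1, "wx": -0.0122, "wy": -0.0019, "wz": -0.0386, "fingers": 1}, {"dx": -4.4, "dy": -14, "dz": 6.3, "wx": -0.013, "wy": -0.002, "wz": -0.0411, "fingers": 1}]'

```text
time_s: 15.85
tool_pos: [0.438, -0.2245, 0.1944]
tool_rot: [0.351, 0.902, -0.02, 0.251]
contact_force: [0.1, -0.2, -0.3]
width: 0.232
grip_force: 40.0
```

```bash
cat > l3.py <<'E'
from leg import *
from workcell import env
k=int(sys.argv[1]);seq=pickle.load(open("seq.pkl","rb"));s=env.get_state();q=s["joint_pos"]
print(s["time_s"],"now",q.round(3),"vel",abs(s["joint_vel"]).max().round(3),s["contact_force"].round(1),s["moment"].round(2));x=q
for T,R,N in seq[k:]: P=run(x,T,R,N,2);x=P[-1];print("pred",x.round(2),"mrg %.3f dq %.3f"%(np.minimum(P-lo,hi-P)[1:].min(),abs(np.diff(P,axis=0)).max()))
T,R,N=seq[k];N=int(sys.argv[2]) if len(sys.argv)>2 else N
for r in rowsof(q,T,R,N): print(r)
E
python3 l3.py 1
```

```text
15.85 now [ 0.95   0.342 -0.712  2.436  1.837  0.292 -0.619] vel 1.477 [ 0.1 -0.2 -0.3] [0.21 0.47 0.02]
pred [ 1.22  0.5  -0.83  2.41  2.17  0.26 -0.68] mrg 0.030 dq 0.057
pred [ 1.21  0.54 -0.84  2.41  2.18  0.3  -0.69] mrg 0.043 dq 0.013
pred [ 1.38  0.69 -1.18  2.4   1.88  0.53 -1.72] mrg 0.060 dq 0.064
pred [ 1.42  0.63 -1.18  2.41  1.83  0.48 -1.68] mrg 0.059 dq 0.020
[-1.2, -4.1, 4.3, -0.0123, 0.0025, -0.0055]
[-1.2, -4.2, 4.2, -0.0123, 0.0025, -0.0055]
[-1.2, -4.2, 4.2, -0.0123, 0.0025, -0.0055]
[-1.2, -4.3, 4.1, -0.0123, 0.0025, -0.0055]
[-1.2, -4.3, 4.1, -0.0123, 0.0025, -0.0055]
[-1.1, -4.4, 4.0, -0.0123, 0.0025, -0.0055]
[-1.1, -4.4, 4.0, -0.0123, 0.0025, -0.0055]
[-1.1, -4.5, 3.9, -0.0123, 0.0025, -0.0055]
```

Call:
play_rows --plan '[{"dx": -4.3, "dy": -16.2, "dz": 6.9, "wx": -0.0147, "wy": -0.0022, "wz": -0.0466, "fingers": 1}, {"dx": 0, "dy": 0, "dz": 0, "wx": 0, "wy": 0, "wz": 0, "fingers": 1}, {"dx": 0, "dy": 0, "dz": 0, "wx": 0, "wy": 0, "wz": 0, "fingers": 1}]'

```text
time_s: 16.1
tool_pos: [0.4327, -0.2414, 0.1879]
tool_rot: [0.331, 0.909, -0.02, 0.253]
contact_force: [0.6, 0.5, -0.5]
width: 0.232
grip_force: 40.0
```

```bash
python3 l3.py 1 6
```

```text
16.1 now [ 1.034  0.372 -0.74   2.44   1.954  0.284 -0.63 ] vel 0.05 [ 0.6  0.5 -0.5] [ 0.21  0.46 -0.03]
pred [ 1.22  0.5  -0.84  2.41  2.16  0.26 -0.67] mrg 0.032 dq 0.033
pred [ 1.21  0.54 -0.85  2.41  2.17  0.3  -0.68] mrg 0.046 dq 0.014
pred [ 1.39  0.69 -1.18  2.4   1.88  0.54 -1.72] mrg 0.061 dq 0.064
pred [ 1.42  0.63 -1.19  2.41  1.82  0.48 -1.68] mrg 0.059 dq 0.020
[-0.8, -2.7, 4.5, -0.0144, 0.0033, -0.0007]
[-0.8, -2.8, 4.5, -0.0144, 0.0033, -0.0007]
[-0.9, -2.8, 4.4, -0.0144, 0.0033, -0.0007]
[-0.9, -2.9, 4.4, -0.0144, 0.0033, -0.0007]
[-0.9, -3.0, 4.4, -0.0144, 0.0033, -0.0007]
[-0.9, -3.0, 4.3, -0.0144, 0.0033, -0.0007]
```

Call:
play_rows --plan '[{"dx": -0.8, "dy": -2.7, "dz": 4.5, "wx": -0.0144, "wy": 0.0033, "wz": -0.0007, "fingers": 1}, {"dx": -0.8, "dy": -2.8, "dz": 4.5, "wx": -0.0144, "wy": 0.0033, "wz": -0.0007, "fingers": 1}, {"dx": -0.9, "dy": -2.8, "dz": 4.4, "wx": -0.0144, "wy": 0.0033, "wz": -0.0007, "fingers": 1}, {"dx": -0.9, "dy": -2.9, "dz": 4.4, "wx": -0.0144, "wy": 0.0033, "wz": -0.0007, "fingers": 1}, {"dx": -0.9, "dy": -3, "dz": 4.4, "wx": -0.0144, "wy": 0.0033, "wz": -0.0007, "fingers": 1}, {"dx": -0.9, "dy": -3, "dz": 4.3, "wx": -0.0144, "wy": 0.0033, "wz": -0.0007, "fingers": 1}, {"dx": 0, "dy": 0, "dz": 0, "wx": 0, "wy": 0, "wz": 0, "fingers": 1}, {"dx": 0, "dy": 0, "dz": 0, "wx": 0, "wy": 0, "wz": 0, "fingers": 1}]'

```text
time_s: 16.77
tool_pos: [0.4396, -0.2611, 0.1654]
tool_rot: [0.316, 0.913, 0.022, 0.259]
contact_force: [-0.1, 0.3, -2.0]
width: 0.229
grip_force: 40.0
```

```bash
python3 l3.py 2 3; python3 - <<'E'
from leg import *;from workcell import env
s=env.get_state();R0=Ro.from_quat(s["tool_rot"]).as_matrix();tip=s["tool_pos"]+R0[:,2]*L
print("tip",tip.round(4),"tip off axis mm",(((tip-H)-n*((tip-H)@n))*1e3).round(1),"h above rim",((tip-H)@n*1e3).round(1))
print("blade vs up deg",np.degrees(np.arctan2(-R0[:,0]@yd,-R0[:,0]@up)).round(1))
ims=[]
for nm,f,sz in(("wrist",1700,(400,420)),("scene",None,None)):
    c=env.camera(nm);np.savez(f"pics/{nm}4.npz",**c)
    if nm=="wrist":
        o=-c["view"][:3,:3].T@c["view"][:3,3];u=unwarp(c,frame((tip+H)/2-o,-R0[:,1]).T,f,sz);np.savez("pics/w4.npz",**u);ims.append(u["color"]);print("tip px",proj(u,tip).round(),"H",proj(u,H).round(),"near corner",proj(u,tip+R0[:,0]*.0065).round())
    else:
        a,b=proj(c,H).astype(int);ims.append(cv2.resize(c["color"][b-42:b+42,a-38:a+38],(380,420),interpolation=cv2.INTER_CUBIC));print("scene H at",proj(c,H).round(1),"crop from",a-38,b-42,"tip",proj(c,tip).round(1))
cv2.imwrite("pics/w4.png",np.hstack(ims))
E
```

```text
16.7667 now [ 1.227  0.5   -0.852  2.414  2.139  0.268 -0.653] vel 0.018 [-0.1  0.3 -2. ] [ 0.13  0.58 -0.05]
pred [ 1.22  0.54 -0.86  2.41  2.16  0.31 -0.67] mrg 0.052 dq 0.014
pred [ 1.39  0.7  -1.19  2.4   1.87  0.55 -1.71] mrg 0.059 dq 0.065
pred [ 1.43  0.64 -1.2   2.41  1.82  0.49 -1.67] mrg 0.050 dq 0.020
[-0.1, -0.6, 4.1, 0.0005, 0.0004, 0.0014]
[-0.1, -0.6, 4.1, 0.0005, 0.0004, 0.0014]
[-0.1, -0.6, 4.1, 0.0005, 0.0004, 0.0014]
tip [ 0.489  -0.2736  0.0774] tip off axis mm [1.7 1.4 0.9] h above rim 6.7
blade vs up deg -24.0
tip px [194. 204.] H [206. 216.] near corner [194. 240.]
scene H at [358.8 279.8] crop from 320 237 tip [357.6 277.6]
```

View pics/w4.png

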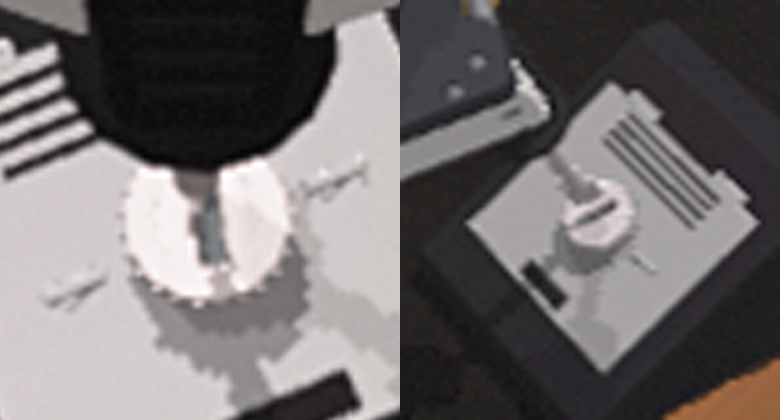

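The wrist view shows the blade at about (205,215), over the slot whose lower end is at (212,260), with the head centred at (207,222). The pose predicts the blade 1.8 mm off in tool y, which I'll correct. I'll also turn back 0.08 rad to match the slot, then descend watching the force.

Call:
play_rows --plan '[{"dx": 0, "dy": -0.9, "dz": 1, "wx": 0, "wy": 0, "wz": -0.04, "fingers": 1}, {"dx": 0, "dy": -0.9, "dz": 1, "wx": 0, "wy": 0, "wz": -0.04, "fingers": 1}, {"dx": -0.1, "dy": 0, "dz": 2, "wx": 0, "wy": 0, "wz": 0, "fingers": 1}, {"dx": 0, "dy": 0, "dz": 2, "wx": 0, "wy": 0, "wz": 0, "fingers": 1}, {"dx": 0, "dy": 0, "dz": 2, "wx": 0, "wy": 0, "wz": 0, "fingers": 1}, {"dx": 0, "dy": 0, "dz": 1, "wx": 0, "wy": 0, "wz": 0, "fingers": 1}, {"dx": 0, "dy": 0, "dz": 0, "wx": 0, "wy": 0, "wz": 0, "fingers": 1}, {"dx": 0, "dy": 0, "dz": 0, "wx": 0, "wy": 0, "wz": 0, "fingers": 1}]'

```text
time_s: 17.53
tool_pos: [0.4423, -0.2647, 0.1571]
tool_rot: [0.28, 0.924, 0.011, 0.259]
contact_force: [-0.1, -0.3, -1.2]
width: 0.232
grip_force: 40.0
```

```bash
cat > st.py <<'E'
from leg import *;from workcell import env
s=env.get_state();R0=Ro.from_quat(s["tool_rot"]).as_matrix();tip=s["tool_pos"]+R0[:,2]*L
print(s["time_s"],"q",s["joint_pos"].round(2),"off axis in tool mm",(R0.T@((tip-H)-n*((tip-H)@n))*1e3).round(1),"h above rim",((tip-H)@n*1e3).round(1),"th",np.arctan2(R0[:,0]@yd,-R0[:,0]@up).round(3))
print("force tool",(R0.T@s["contact_force"]).round(1),"moment tool",(R0.T@s["moment"]).round(3),"lean",np.degrees(np.arccos(-R0[:,2]@n)).round(1),"w",s["width"].round(3))
E
python3 st.py
```

```text
17.5333 q [ 1.22  0.53 -0.85  2.41  2.18  0.29 -0.61] off axis in tool mm [-0.1 -1.2  0. ] h above rim -2.1 th 0.339Traceback (most recent call last):
  File "st.py", line 4, in <module>
    print("force tool",(R0.T@s["contact_force"]).round(1),"moment tool",(R0.T@s["moment"]).round(3),"lean",np.degrees(np.arccos(-R0[:,2]@n)).round(1),"w",s["width"].round(3))
                                                                                                                                                          ^^^^^^^^^^^^^^^^
AttributeError: 'float' object has no attribute 'round'
```

```bash
sed -i 's/s\["width"\].round(3)/s["width"]/' st.py; echo 'print("-n in tool",(R0.T@-n).round(3))' >> st.py; python3 st.py
```

```text
17.5333 q [ 1.22  0.53 -0.85  2.41  2.18  0.29 -0.61] off axis in tool mm [-0.1 -1.2  0. ] h above rim -2.1 th 0.339
force tool [ 0.5 -0.5  1. ] moment tool [0.216 0.565 0.034] lean 4.9 w 0.23245152160299873
-n in tool [-0.081  0.029  0.996]
```

Call:
play_rows --plan '[{"dx": 0, "dy": 0.6, "dz": 0, "wx": 0, "wy": 0, "wz": 0, "fingers": 1}, {"dx": 0, "dy": 0.5, "dz": 1, "wx": 0, "wy": 0, "wz": 0, "fingers": 1}, {"dx": 0, "dy": 0, "dz": 1, "wx": 0, "wy": 0, "wz": 0, "fingers": 1}, {"dx": 0, "dy": 0, "dz": 1, "wx": 0, "wy": 0, "wz": 0, "fingers": 1}, {"dx": 0, "dy": 0, "dz": 0, "wx": 0, "wy": 0, "wz": 0, "fingers": 1}]'

```text
time_s: 17.95
tool_pos: [0.4444, -0.2644, 0.1546]
tool_rot: [0.28, 0.924, 0.011, 0.259]
contact_force: [0.0, -0.3, -0.6]
width: 0.231
grip_force: 40.0
```

```bash
python3 st.py
```

```text
17.95 q [ 1.21  0.54 -0.85  2.41  2.18  0.3  -0.61] off axis in tool mm [ 0.  -0.3  0. ] h above rim -5.3 th 0.339
force tool [ 0.1 -0.3  0.5] moment tool [ 0.163  0.453 -0.022] lean 4.9 w 0.23114232344688987
-n in tool [-0.081  0.029  0.996]
```

Call:
play_rows --plan '[{"dx": 0, "dy": 0.2, "dz": 1, "wx": 0, "wy": 0, "wz": 0, "fingers": 1}, {"dx": 0, "dy": 0, "dz": 1, "wx": 0, "wy": 0, "wz": 0, "fingers": 1}, {"dx": 0, "dy": 0, "dz": 0, "wx": 0, "wy": 0, "wz": 0, "fingers": 1}, {"dx": 0, "dy": 0, "dz": 0, "wx": 0, "wy": 0, "wz": 0, "fingers": 1}]'

```text
time_s: 18.28
tool_pos: [0.4452, -0.2644, 0.1532]
tool_rot: [0.279, 0.924, 0.011, 0.259]
contact_force: [-3.2, 1.1, 5.0]
width: 0.233
grip_force: 40.0
```

```bash
python3 st.py
```

```text
18.2833 q [ 1.21  0.54 -0.85  2.41  2.19  0.31 -0.61] off axis in tool mm [ 0.1 -0.2  0. ] h above rim -6.9 th 0.338
force tool [ 0.5  0.2 -6. ] moment tool [ 0.238  0.462 -0.042] lean 4.9 w 0.23290189690430313
-n in tool [-0.08   0.029  0.996]
```

The blade is in the slot, pressing on the floor at 6 N. I'll press a little more and turn.

Call:
play_rows --plan '[{"dx": 0, "dy": 0, "dz": 0.3, "wx": 0, "wy": 0, "wz": 0.06, "fingers": 1}, {"dx": 0, "dy": 0, "dz": 0.3, "wx": 0, "wy": 0, "wz": 0.06, "fingers": 1}, {"dx": 0, "dy": 0, "dz": 0.1, "wx": 0, "wy": 0, "wz": 0.06, "fingers": 1}, {"dx": 0, "dy": 0, "dz": 0.15, "wx": 0, "wy": 0, "wz": 0.06, "fingers": 1}, {"dx": 0, "dy": 0, "dz": 0.15, "wx": 0, "wy": 0, "wz": 0.06, "fingers": 1}, {"dx": 0, "dy": 0, "dz": 0.15, "wx": 0, "wy": 0, "wz": 0.06, "fingers": 1}, {"dx": 0, "dy": 0, "dz": 0.15, "wx": 0, "wy": 0, "wz": 0.06, "fingers": 1}, {"dx": 0, "dy": 0, "dz": 0.15, "wx": 0, "wy": 0, "wz": 0.06, "fingers": 1}]' --newtons 50

```text
time_s: 18.95
tool_pos: [0.4455, -0.2642, 0.1522]
tool_rot: [0.492, 0.831, 0.072, 0.249]
contact_force: [-8.8, 2.7, 13.3]
width: 0.23
grip_force: 50.0
```

```bash
python3 st.py
```

```text
18.95 q [ 1.29  0.59 -0.98  2.41  2.04  0.39 -0.95] off axis in tool mm [ 0.5 -0.4  0.1] h above rim -7.8 th 0.821
force tool [  1.2  -0.7 -16.1] moment tool [ 0.559  0.48  -0.164] lean 4.9 w 0.22988953780227755
-n in tool [-0.058  0.063  0.996]
```

Call:
play_rows --plan '[{"dx": 0, "dy": 0, "dz": 0.15, "wx": 0, "wy": 0, "wz": 0.06, "fingers": 1}, {"dx": 0, "dy": 0, "dz": 0.15, "wx": 0, "wy": 0, "wz": 0.06, "fingers": 1}, {"dx": 0, "dy": 0, "dz": 0.15, "wx": 0, "wy": 0, "wz": 0.06, "fingers": 1}, {"dx": 0, "dy": 0, "dz": 0.15, "wx": 0, "wy": 0, "wz": 0.06, "fingers": 1}, {"dx": 0, "dy": 0, "dz": 0.15, "wx": 0, "wy": 0, "wz": 0.06, "fingers": 1}, {"dx": 0, "dy": 0, "dz": 0.15, "wx": 0, "wy": 0, "wz": 0.06, "fingers": 1}, {"dx": 0, "dy": 0, "dz": 0.15, "wx": 0, "wy": 0, "wz": 0.06, "fingers": 1}, {"dx": 0, "dy": 0, "dz": 0.15, "wx": 0, "wy": 0, "wz": 0.06, "fingers": 1}, {"dx": 0, "dy": 0, "dz": 0.15, "wx": 0, "wy": 0, "wz": 0.06, "fingers": 1}, {"dx": 0, "dy": 0, "dz": 0.15, "wx": 0, "wy": 0, "wz": 0.06, "fingers": 1}]'

```text
time_s: 19.78
tool_pos: [0.4463, -0.2644, 0.1509]
tool_rot: [0.715, 0.649, 0.143, 0.217]
contact_force: [-8.6, 1.7, 13.4]
width: 0.232
grip_force: 50.0
```

```bash
python3 st.py
```

```text
19.7833 q [ 1.36  0.67 -1.13  2.41  1.92  0.5  -1.43] off axis in tool mm [ 0.2 -0.7  0.1] h above rim -9.4 th 1.419
force tool [ -0.4  -0.9 -15.9] moment tool [ 0.81   0.042 -0.104] lean 4.9 w 0.23210451943510307
-n in tool [-0.012  0.085  0.996]
```

Call:
play_rows --plan '[{"dx": 0, "dy": 0, "dz": 0.15, "wx": 0, "wy": 0, "wz": 0.06, "fingers": 1}, {"dx": 0, "dy": 0, "dz": 0.15, "wx": 0, "wy": 0, "wz": 0.06, "fingers": 1}, {"dx": 0, "dy": 0, "dz": 0.15, "wx": 0, "wy": 0, "wz": 0.06, "fingers": 1}, {"dx": 0, "dy": 0, "dz": 0.1, "wx": 0, "wy": 0, "wz": 0.05, "fingers": 1}, {"dx": 0, "dy": 0, "dz": 0.1, "wx": 0, "wy": 0, "wz": 0.04, "fingers": 1}]'

```text
time_s: 20.2
tool_pos: [0.4466, -0.2644, 0.1503]
tool_rot: [0.796, 0.547, 0.171, 0.196]
contact_force: [-8.5, 2.3, 12.2]
width: 0.231
grip_force: 50.0
```

```bash
python3 st.py
```

```text
20.2 q [ 1.38  0.69 -1.17  2.41  1.9   0.54 -1.67] off axis in tool mm [ 0.1 -0.8  0.1] h above rim -10.1 th 1.688
force tool [ -0.   -1.4 -15. ] moment tool [ 0.823 -0.243 -0.154] lean 4.9 w 0.23117751211787305
-n in tool [0.011 0.085 0.996]
```

Call:
play_rows --plan '[{"dx": 0, "dy": 0, "dz": 0.1, "wx": 0, "wy": 0, "wz": 0.04, "fingers": 1}, {"dx": 0, "dy": 0, "dz": 0.1, "wx": 0, "wy": 0, "wz": 0.04, "fingers": 1}, {"dx": 0, "dy": 0, "dz": 0.1, "wx": 0, "wy": 0, "wz": 0.03, "fingers": 1}, {"dx": 0, "dy": 0, "dz": 0, "wx": 0, "wy": 0, "wz": 0, "fingers": 1}]'

```text
time_s: 20.53
tool_pos: [0.4468, -0.2645, 0.1501]
tool_rot: [0.825, 0.502, 0.181, 0.186]
contact_force: [-7.8, 2.9, 12.0]
width: 0.234
grip_force: 50.0
```

```bash
python3 st.py
```

```text
20.5333 q [ 1.38  0.7  -1.18  2.41  1.89  0.55 -1.77] off axis in tool mm [-0.  -0.8  0.1] h above rim -10.4 th 1.797
force tool [  0.6  -1.3 -14.6] moment tool [ 0.738 -0.312 -0.088] lean 4.9 w 0.23431795283082818
-n in tool [0.02  0.083 0.996]
```

Call:
play_rows --plan '[{"dx": 0, "dy": 0, "dz": 0.1, "wx": 0, "wy": 0, "wz": 0.03, "fingers": 1}, {"dx": 0, "dy": 0, "dz": 0.05, "wx": 0, "wy": 0, "wz": 0.03, "fingers": 1}, {"dx": 0, "dy": 0, "dz": 0, "wx": 0, "wy": 0, "wz": 0, "fingers": 1}]'

```text
time_s: 20.78
tool_pos: [0.4469, -0.2645, 0.1499]
tool_rot: [0.839, 0.477, 0.187, 0.181]
contact_force: [-8.8, 2.4, 12.4]
width: 0.237
grip_force: 50.0
```

```bash
python3 st.py
```

```text
20.7833 q [ 1.39  0.7  -1.19  2.41  1.89  0.55 -1.83] off axis in tool mm [-0.1 -0.8  0.1] h above rim -10.5 th 1.856
force tool [ -0.3  -1.6 -15.3] moment tool [ 0.823 -0.314 -0.105] lean 4.9 w 0.23727955710176776
-n in tool [0.025 0.082 0.996]
```

Call:
play_rows --plan '[{"dx": 0, "dy": 0, "dz": 0.05, "wx": 0, "wy": 0, "wz": 0.03, "fingers": 1}, {"dx": 0, "dy": 0, "dz": 0, "wx": 0, "wy": 0, "wz": 0.03, "fingers": 1}, {"dx": 0, "dy": 0, "dz": 0, "wx": 0, "wy": 0, "wz": 0, "fingers": 1}, {"dx": 0, "dy": 0, "dz": 0, "wx": 0, "wy": 0, "wz": 0, "fingers": 1}]'

```text
time_s: 21.12
tool_pos: [0.4469, -0.2645, 0.1499]
tool_rot: [0.853, 0.453, 0.192, 0.175]
contact_force: [-6.9, 2.0, 12.0]
width: 0.232
grip_force: 50.0
```

```bash
python3 st.py
```

```text
21.1167 q [ 1.39  0.71 -1.19  2.41  1.88  0.56 -1.88] off axis in tool mm [-0.1 -0.8  0.1] h above rim -10.6 th 1.915
force tool [  0.1  -0.2 -14. ] moment tool [ 0.707 -0.384 -0.101] lean 4.9 w 0.23243302934959495
-n in tool [0.03  0.08  0.996]
```

Call:
play_rows --plan '[{"dx": 0, "dy": 0, "dz": 0.05, "wx": 0, "wy": 0, "wz": 0.03, "fingers": 1}, {"dx": 0, "dy": 0, "dz": 0.05, "wx": 0, "wy": 0, "wz": 0.03, "fingers": 1}, {"dx": 0, "dy": 0, "dz": 0, "wx": 0, "wy": 0, "wz": 0, "fingers": 1}, {"dx": 0, "dy": 0, "dz": 0, "wx": 0, "wy": 0, "wz": 0, "fingers": 1}]'

```text
time_s: 21.45
tool_pos: [0.447, -0.2645, 0.1498]
tool_rot: [0.866, 0.427, 0.197, 0.169]
contact_force: [-8.3, 1.7, 11.6]
width: 0.228
grip_force: 50.0
```

```bash
python3 st.py
```

```text
21.45 q [ 1.39  0.71 -1.2   2.41  1.88  0.56 -1.94] off axis in tool mm [-0.2 -0.7  0.1] h above rim -10.6 th 1.974
force tool [ -1.   -1.2 -14.3] moment tool [ 0.727 -0.469 -0.15 ] lean 4.9 w 0.2278038947069362
-n in tool [0.035 0.078 0.996]
```

Call:
play_rows --plan '[{"dx": 0, "dy": 0, "dz": 0, "wx": 0, "wy": 0, "wz": 0.03, "fingers": 1}, {"dx": 0, "dy": 0, "dz": 0, "wx": 0, "wy": 0, "wz": 0.03, "fingers": 1}, {"dx": 0, "dy": 0, "dz": 0, "wx": 0, "wy": 0, "wz": 0, "fingers": 1}]'

```text
time_s: 21.7
tool_pos: [0.447, -0.2645, 0.1498]
tool_rot: [0.879, 0.4, 0.202, 0.163]
contact_force: [-8.0, 1.3, 12.2]
width: 0.234
grip_force: 50.0
```

```bash
python3 st.py; python3 - <<'E'
from leg import *;from workcell import env
s=env.get_state();R0=Ro.from_quat(s["tool_rot"]).as_matrix();tip=s["tool_pos"]+R0[:,2]*L
c=env.camera("scene");b=env.camera("wrist");np.savez("pics/wrist5.npz",**b);np.savez("pics/scene5.npz",**c)
for k in range(3): print(env.get_state()["moment"]@R0[:,2])
o=-b["view"][:3,:3].T@b["view"][:3,3];u=unwarp(b,frame(H-o,-R0[:,1]).T,1700,(400,420))
cv2.imwrite("pics/w5.png",np.hstack([u["color"],cv2.resize(c["color"][237:321,320:396],(380,420),interpolation=cv2.INTER_CUBIC)]))
E
```

```text
21.7 q [ 1.39  0.71 -1.2   2.41  1.88  0.56 -2.  ] off axis in tool mm [-0.2 -0.7  0.1] h above rim -10.7 th 2.035
force tool [ -1.   -0.4 -14.7] moment tool [ 0.67  -0.488 -0.229] lean 4.9 w 0.23427342968199008
-n in tool [0.039 0.076 0.996]
-0.2647402426971986
-0.2647402426971986
-0.2647402426971986
```

View pics/w5.png

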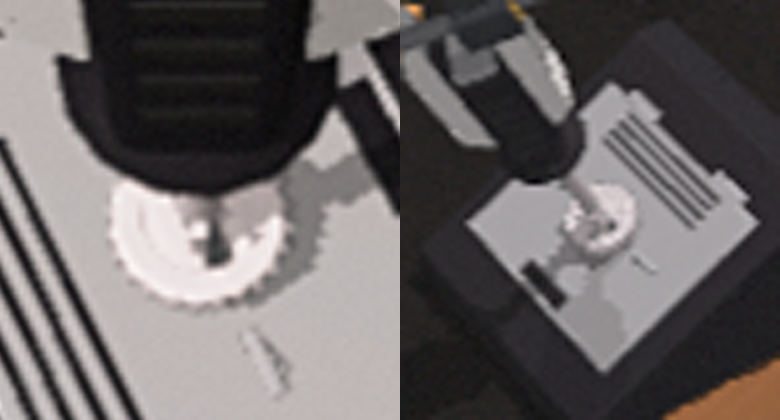

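The moment has risen to −0.26 Nm with no further sink, so the screw is at its stop. In the picture the head centre is at (200,230) and the +y ridge at (268,360); the collar hides most of the slot. Next I'll unload, retreat and plan the way back.

```bash
cat > back.py <<'E'
from leg import *
from workcell import env
import time
s=env.get_state();q0=s["joint_pos"];rng=np.random.default_rng(3);out=[];t0=time.time()
p0,R0,_=fkj(q0);F=p0+R0[:,2]*L
BH=np.array([.5472,.3177]);
while time.time()-t0<120:
    un=rng.uniform(-.35,-.1);R1=R0@Ro.from_rotvec([0,0,un]).as_matrix()
    seq=[(p0,R1,6),(p0+n*.03,R1,4)]
    R2=Ro.from_rotvec(hz*np.radians(rng.uniform(5,35))).as_matrix()@R1@Ro.from_rotvec([0,0,rng.uniform(-1,.3)]).as_matrix()
    tip=F+n*.06+np.array([rng.uniform(-.03,.08),rng.uniform(-.02,.08),rng.uniform(.05,.2)]);seq.append((tip-R2[:,2]*L,R2,14))
    if rng.random()<.5:
        az=np.radians(rng.uniform(-20,20));r=rng.uniform(.5,.75);seq.append((np.array([r*np.cos(az),r*np.sin(az),rng.uniform(.36,.45)]),down(rng.uniform(-30,200)),14))
    yaw=rng.uniform(-30,200);seq+=[(np.array([*BH,.30]),down(yaw),18),(np.array([*BH,.1075]),down(yaw),6)]
    q=q0;ms=[];mq=[];nr=0
    for T,R,N in seq:
        P=run(q,T,R,N,2);q=P[-1];ms.append(np.minimum(P-lo,hi-P)[1:].min());mq.append(abs(np.diff(P,axis=0)).max());nr+=N*max(1,mq[-1]/.12)
        if ms[-1]<.015: break
    else: out.append((min(ms[2:])-.003*nr,np.round(ms,3),np.round(mq,2),seq,yaw,nr,un))
out.sort(key=lambda o:-o[0]);print(len(out))
for o in out[:5]: print(round(o[0],3),o[1],o[2],"yaw %.0f rows %.0f un %.2f"%o[4:],[t[0].round(2).tolist() for t in o[3][2:]])
pickle.dump(out[0][3],open("seq.pkl","wb"))
E
python3 back.py; python3 l3.py 0
```

```text
25
-0.147 [0.061 0.051 0.06  0.105 0.278] [0.05 0.03 0.3  0.07 0.06] yaw 46 rows 69 un -0.32 [[0.54, -0.29, 0.27], [0.55, 0.32, 0.3], [0.55, 0.32, 0.11]]
-0.149 [0.061 0.051 0.026 0.047 0.354] [0.05 0.03 0.21 0.09 0.06] yaw 18 rows 58 un -0.34 [[0.51, -0.22, 0.27], [0.55, 0.32, 0.3], [0.55, 0.32, 0.11]]
-0.16 [0.061 0.051 0.026 0.031 0.187] [0.05 0.03 0.24 0.08 0.06] yaw 67 rows 62 un -0.34 [[0.49, -0.28, 0.26], [0.55, 0.32, 0.3], [0.55, 0.32, 0.11]]
-0.163 [0.059 0.051 0.043 0.104 0.261] [0.04 0.03 0.3  0.07 0.06] yaw 43 rows 69 un -0.24 [[0.51, -0.23, 0.27], [0.55, 0.32, 0.3], [0.55, 0.32, 0.11]]
-0.168 [0.061 0.051 0.05  0.122 0.196] [0.05 0.03 0.33 0.11 0.07] yaw -5 rows 73 un -0.32 [[0.52, -0.22, 0.27], [0.55, 0.32, 0.3], [0.55, 0.32, 0.11]]
21.8 now [ 1.391  0.71  -1.2    2.408  1.88   0.563 -1.996] vel 0.002 [-8.4  1.4 11.4] [-0.06  0.89  0.15]
pred [ 1.36  0.67 -1.13  2.41  1.92  0.51 -1.72] mrg 0.061 dq 0.046
pred [ 1.41  0.57 -1.13  2.42  1.84  0.41 -1.66] mrg 0.051 dq 0.027
pred [ 1.08  0.71 -1.14  1.58  0.69  1.25 -0.68] mrg 0.060 dq 0.301
pred [-0.04  0.68 -0.99  1.42  0.57  1.34 -1.83] mrg 0.105 dq 0.074
pred [-0.09  0.86 -0.86  1.64  0.76  1.   -1.98] mrg 0.278 dq 0.062
[0.0, 0.0, 0.0, -0.0, 0.0, -0.0532]
[0.0, 0.0, 0.0, -0.0, 0.0, -0.0532]
[0.0, 0.0, 0.0, -0.0, 0.0, -0.0532]
[0.0, 0.0, 0.0, -0.0, 0.0, -0.0532]
[0.0, 0.0, 0.0, -0.0, 0.0, -0.0532]
[0.0, 0.0, 0.0, -0.0, 0.0, -0.0532]
```

Call:
play_rows --plan '[{"dx": 0, "dy": 0, "dz": 0, "wx": 0, "wy": 0, "wz": -0.05, "fingers": 1}, {"dx": 0, "dy": 0, "dz": 0, "wx": 0, "wy": 0, "wz": -0.05, "fingers": 1}, {"dx": 0, "dy": 0, "dz": 0, "wx": 0, "wy": 0, "wz": -0.05, "fingers": 1}, {"dx": 0, "dy": 0, "dz": 0, "wx": 0, "wy": 0, "wz": -0.05, "fingers": 1}, {"dx": -0.1, "dy": -0.3, "dz": -4, "wx": 0, "wy": 0, "wz": 0, "fingers": 1}, {"dx": -0.2, "dy": -0.5, "dz": -6, "wx": 0, "wy": 0, "wz": 0, "fingers": 1}, {"dx": -0.3, "dy": -0.7, "dz": -10, "wx": 0, "wy": 0, "wz": -0.06, "fingers": 1}, {"dx": -0.3, "dy": -0.7, "dz": -10, "wx": 0, "wy": 0, "wz": -0.06, "fingers": 1}, {"dx": 0, "dy": 0, "dz": 0, "wx": 0, "wy": 0, "wz": 0, "fingers": 1}]'

```text
time_s: 22.55
tool_pos: [0.4301, -0.2614, 0.1753]
tool_rot: [0.804, 0.535, 0.173, 0.194]
contact_force: [0.6, 0.4, -1.6]
width: 0.23
grip_force: 50.0
```

```bash
python3 st.py; python3 - <<'E'
from leg import *;from workcell import env
s=env.get_state();R0=Ro.from_quat(s["tool_rot"]).as_matrix()
b=env.camera("wrist");np.savez("pics/wrist6.npz",**b)
o=-b["view"][:3,:3].T@b["view"][:3,3];Hc=H-n*.0046;u=unwarp(b,frame(Hc-o,-R0[:,1]).T,1700,(600,420));np.savez("pics/w6.npz",**u)
cv2.imwrite("pics/w6.png",u["color"])
print("yd dir px",(proj(u,Hc+yd*.01)-proj(u,Hc)).round(1))
E
sed 's/while time.time()-t0<120/while time.time()-t0<1/' back.py >/dev/null; python3 l3.py 2 30 | head -4
```

```text
22.55 q [ 1.41  0.57 -1.13  2.42  1.84  0.41 -1.65] off axis in tool mm [-1.1  0.1  0. ] h above rim 20.0 th 1.715
force tool [ 0.5 -0.5  1.6] moment tool [ 0.592 -0.191 -0.081] lean 4.8 w 0.23000752805925637
-n in tool [0.015 0.083 0.996]
yd dir px [ 7.8 51.9]
22.6 now [ 1.413  0.571 -1.132  2.417  1.838  0.407 -1.654] vel 0.038 [ 0.1 -0.5 -0.2] [0.01 0.63 0.01]
pred [ 1.08  0.72 -1.14  1.58  0.69  1.25 -0.69] mrg 0.058 dq 0.297
pred [-0.04  0.68 -0.99  1.42  0.57  1.34 -1.83] mrg 0.103 dq 0.074
pred [-0.09  0.86 -0.86  1.64  0.76  1.   -1.99] mrg 0.276 dq 0.062
```

View pics/w6.png

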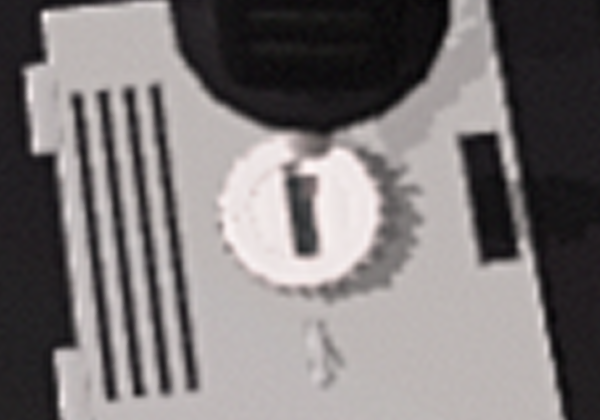

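The slot runs from (297,175) to (308,255), 7.8° off vertical. The grooves are at 7.0° and the predicted display y at 8.5°, and the slot points at the ridge at (320,360). The screw is home. Now the way back.

```bash
cat > l4.py <<'E'
from leg import *
from workcell import env
k=int(sys.argv[1]);mm=float(sys.argv[2]);T,R,_=pickle.load(open("seq.pkl","rb"))[k]
q=env.get_state()["joint_pos"]
P=run(q,T,R,60,2);dq=abs(np.diff(P,axis=0)).max(1);p0,R0,_=fkj(q);w=rv(R0.T@R);d=(T-p0)*1e3
need=np.maximum.reduce([dq/.12,np.full(60,np.linalg.norm(d)/60/mm),np.full(60,np.linalg.norm(w)/60/.12)]);ts=np.r_[0,np.cumsum(need)];N=int(np.ceil(ts[-1]));kn=np.interp(np.linspace(0,ts[-1],N+1),ts,np.linspace(0,1,61))
tips=[(fkj(x)[0]+fkj(x)[1][:,2]*.1017) for x in P]
print("N",N,"end",P[-1].round(2),"tip path",[t.round(2).tolist() for t in tips[::12]])
for a,b in zip(kn[:-1],kn[1:]): print(np.round((R0@Ro.from_rotvec(w*a).as_matrix()).T@d*(b-a),1).tolist(),np.round(w*(b-a),4).tolist())
E
python3 l4.py 2 38
```

```text
N 13 end [ 1.09  0.73 -1.17  1.58  0.71  1.27 -0.7 ] tip path [[0.48, -0.27, 0.09], [0.49, -0.28, 0.1], [0.51, -0.28, 0.12], [0.52, -0.28, 0.13], [0.53, -0.29, 0.15], [0.54, -0.29, 0.17]]
[0.9, 5.8, -1.0] [0.0199, -0.0041, 0.0049]
[0.8, 4.6, -0.9] [0.0159, -0.0033, 0.0039]
[0.7, 4.2, -0.9] [0.0143, -0.003, 0.0035]
[0.8, 4.5, -1.0] [0.0155, -0.0032, 0.0038]
[1.0, 5.7, -1.4] [0.0199, -0.0041, 0.0049]
[1.5, 8.1, -2.2] [0.0283, -0.0059, 0.0069]
[2.2, 11.6, -3.5] [0.041, -0.0085, 0.01]
[2.7, 13.4, -4.7] [0.0481, -0.01, 0.0118]
[3.0, 14.0, -5.7] [0.0512, -0.0106, 0.0125]
[3.2, 14.3, -6.7] [0.0536, -0.0111, 0.0131]
[3.5, 14.3, -7.7] [0.0553, -0.0115, 0.0135]
[3.6, 14.1, -8.7] [0.0565, -0.0117, 0.0138]
[3.8, 13.7, -9.7] [0.0572, -0.0118, 0.014]
```

Call:
play_rows --plan '[{"dx": 0.9, "dy": 5.8, "dz": -1, "wx": 0.02, "wy": -0.004, "wz": 0.005, "fingers": 1}, {"dx": 0.8, "dy": 4.6, "dz": -1, "wx": 0.016, "wy": -0.003, "wz": 0.004, "fingers": 1}, {"dx": 0.7, "dy": 4.2, "dz": -1, "wx": 0.0143, "wy": -0.003, "wz": 0.0035, "fingers": 1}, {"dx": 0.8, "dy": 4.5, "dz": -1, "wx": 0.0155, "wy": -0.003, "wz": 0.004, "fingers": 1}, {"dx": 1, "dy": 5.7, "dz": -1.4, "wx": 0.02, "wy": -0.004, "wz": 0.005, "fingers": 1}, {"dx": 1.5, "dy": 8.1, "dz": -2.2, "wx": 0.0283, "wy": -0.006, "wz": 0.007, "fingers": 1}, {"dx": 2.2, "dy": 11.6, "dz": -3.5, "wx": 0.041, "wy": -0.0085, "wz": 0.01, "fingers": 1}, {"dx": 2.7, "dy": 13.4, "dz": -4.7, "wx": 0.048, "wy": -0.01, "wz": 0.012, "fingers": 1}, {"dx": 3, "dy": 14, "dz": -5.7, "wx": 0.051, "wy": -0.0106, "wz": 0.0125, "fingers": 1}, {"dx": 3.2, "dy": 14.3, "dz": -6.7, "wx": 0.0536, "wy": -0.011, "wz": 0.013, "fingers": 1}, {"dx": 3.5, "dy": 14.3, "dz": -7.7, "wx": 0.055, "wy": -0.0115, "wz": 0.0135, "fingers": 1}, {"dx": 3.6, "dy": 14.1, "dz": -8.7, "wx": 0.0565, "wy": -0.0117, "wz": 0.0138, "fingers": 1}]'

```text
time_s: 23.6
tool_pos: [0.5247, -0.2833, 0.2549]
tool_rot: [0.86, 0.508, 0.032, 0.033]
contact_force: [0.6, -0.9, -0.3]
width: 0.233
grip_force: 50.0
```

Call:
play_rows --plan '[{"dx": 3.8, "dy": 13.7, "dz": -9.7, "wx": 0.0572, "wy": -0.012, "wz": 0.014, "fingers": 1}]'

```text
time_s: 23.68
tool_pos: [0.5377, -0.2864, 0.2659]
tool_rot: [0.865, 0.502, 0.013, 0.011]
contact_force: [1.1, -0.3, -0.0]
width: 0.23
grip_force: 50.0
```

```bash
python3 l3.py 3 | head -3;python3 l4.py 3 36
```

```text
23.6833 now [ 1.072  0.709 -1.121  1.575  0.67   1.248 -0.672] vel 1.399 [ 1.1 -0.3 -0. ] [-0.13  0.08 -0.03]
pred [-0.05  0.67 -0.97  1.42  0.56  1.34 -1.82] mrg 0.125 dq 0.073
pred [-0.1   0.86 -0.85  1.64  0.75  0.99 -1.98] mrg 0.292 dq 0.062
N 17 end [-0.05  0.67 -0.97  1.42  0.56  1.34 -1.82] tip path [[0.54, -0.29, 0.16], [0.54, -0.17, 0.17], [0.54, -0.05, 0.18], [0.54, 0.08, 0.18], [0.55, 0.2, 0.19], [0.55, 0.32, 0.2]]
[31.2, -17.1, -2.2] [0.0018, -0.0009, 0.015]
[30.9, -17.5, -2.2] [0.0018, -0.0009, 0.015]
[30.6, -18.0, -2.2] [0.0018, -0.0009, 0.015]
[30.4, -18.5, -2.2] [0.0018, -0.0009, 0.015]
[30.1, -18.9, -2.2] [0.0018, -0.0009, 0.015]
[29.8, -19.4, -2.2] [0.0018, -0.0009, 0.015]
[29.5, -19.8, -2.2] [0.0018, -0.0009, 0.015]
[29.2, -20.3, -2.2] [0.0018, -0.0009, 0.015]
[28.9, -20.7, -2.2] [0.0018, -0.0009, 0.015]
[28.6, -21.1, -2.1] [0.0018, -0.0009, 0.015]
[28.2, -21.6, -2.1] [0.0018, -0.0009, 0.015]
[27.9, -22.0, -2.1] [0.0018, -0.0009, 0.015]
[27.6, -22.4, -2.1] [0.0018, -0.0009, 0.015]
[27.2, -22.8, -2.1] [0.0018, -0.0009, 0.015]
[26.9, -23.2, -2.1] [0.0018, -0.0009, 0.015]
[26.5, -23.7, -2.0] [0.0018, -0.0009, 0.015]
[26.2, -24.1, -2.0] [0.0018, -0.0009, 0.015]
```

Call:
play_rows --plan '[{"dx": 31, "dy": -17, "dz": -10, "wx": 0.0018, "wy": -0.0009, "wz": 0.015, "fingers": 1}, {"dx": 31, "dy": -17.5, "dz": -10, "wx": 0.0018, "wy": -0.0009, "wz": 0.015, "fingers": 1}, {"dx": 30.6, "dy": -18, "dz": -10, "wx": 0.0018, "wy": -0.0009, "wz": 0.015, "fingers": 1}, {"dx": 30.4, "dy": -18.5, "dz": -6, "wx": 0.0018, "wy": -0.0009, "wz": 0.015, "fingers": 1}, {"dx": 30, "dy": -19, "dz": 0, "wx": 0.0018, "wy": -0.0009, "wz": 0.015, "fingers": 1}, {"dx": 29.8, "dy": -19.4, "dz": 0, "wx": 0.0018, "wy": -0.0009, "wz": 0.015, "fingers": 1}, {"dx": 29.5, "dy": -19.8, "dz": 0, "wx": 0.0018, "wy": -0.0009, "wz": 0.015, "fingers": 1}, {"dx": 29.2, "dy": -20.3, "dz": 0, "wx": 0.0018, "wy": -0.0009, "wz": 0.015, "fingers": 1}, {"dx": 29, "dy": -20.7, "dz": 0, "wx": 0.0018, "wy": -0.0009, "wz": 0.015, "fingers": 1}, {"dx": 28.6, "dy": -21, "dz": 0, "wx": 0.0018, "wy": -0.0009, "wz": 0.015, "fingers": 1}, {"dx": 28.2, "dy": -21.6, "dz": 0, "wx": 0.0018, "wy": -0.0009, "wz": 0.015, "fingers": 1}, {"dx": 28, "dy": -22, "dz": 0, "wx": 0.0018, "wy": -0.0009, "wz": 0.015, "fingers": 1}]'

```text
time_s: 24.68
tool_pos: [0.5421, 0.1418, 0.2983]
tool_rot: [0.906, 0.422, 0.004, 0.005]
contact_force: [0.2, -0.9, -0.6]
width: 0.233
grip_force: 50.0
```

Call:
play_rows --plan '[{"dx": 27.6, "dy": -22.4, "dz": 0, "wx": 0.0018, "wy": -0.0009, "wz": 0.015, "fingers": 1}, {"dx": 27.2, "dy": -22.8, "dz": 0, "wx": 0.0018, "wy": -0.0009, "wz": 0.015, "fingers": 1}, {"dx": 26.9, "dy": -23.2, "dz": 0, "wx": 0.0018, "wy": -0.0009, "wz": 0.015, "fingers": 1}, {"dx": 26.5, "dy": -23.7, "dz": 0, "wx": 0.0018, "wy": -0.0009, "wz": 0.015, "fingers": 1}, {"dx": 26.2, "dy": -24, "dz": 0, "wx": 0.0018, "wy": -0.0009, "wz": 0.015, "fingers": 1}, {"dx": 0, "dy": 0, "dz": 0, "wx": 0, "wy": 0, "wz": 0, "fingers": 1}, {"dx": 0, "dy": 0, "dz": 0, "wx": 0, "wy": 0, "wz": 0, "fingers": 1}]'

```text
time_s: 25.27
tool_pos: [0.5433, 0.3208, 0.2972]
tool_rot: [0.92, 0.391, 0.0, 0.002]
contact_force: [1.0, -0.5, 0.5]
width: 0.232
grip_force: 50.0
```

```bash
python3 l3.py 3 2; python3 - <<'E'
from leg import *;from workcell import env
s=env.get_state();R0=Ro.from_quat(s["tool_rot"]).as_matrix();tip=s["tool_pos"]+R0[:,2]*L
b=env.camera("wrist");np.savez("pics/wrist7.npz",**b)
hole=np.array([.5467,.3177,.08]);o=-b["view"][:3,:3].T@b["view"][:3,3];u=unwarp(b,frame((hole+tip)/2-o,-R0[:,1]).T,1200,(600,480));np.savez("pics/w7.npz",**u);cv2.imwrite("pics/w7.png",u["color"])
print("tip",tip.round(4),"px",proj(u,tip).round(),"hole px",proj(u,hole).round(),[proj(u,hole+np.array([a,c,0])).round().tolist() for a,c in((.035,0),(-.035,0),(0,.035),(0,-.035))])
E
```

```text
25.2667 now [-0.056  0.673 -0.968  1.432  0.56   1.328 -1.823] vel 0.064 [ 1.  -0.5  0.5] [-0.16  0.06 -0.01]
pred [-0.05  0.67 -0.97  1.42  0.56  1.34 -1.82] mrg 0.282 dq 0.001
pred [-0.1   0.86 -0.85  1.64  0.74  0.99 -1.97] mrg 0.295 dq 0.062
[0.3, 2.5, -1.4, 0.0015, 0.0003, 0.0036]
[0.3, 2.5, -1.4, 0.0015, 0.0003, 0.0036]
tip [0.5435 0.3205 0.1955] px [307. 185.] hole px [295. 280.] [[219.0, 352.0], [369.0, 210.0], [368.0, 354.0], [224.0, 208.0]]
```

View pics/w7.png

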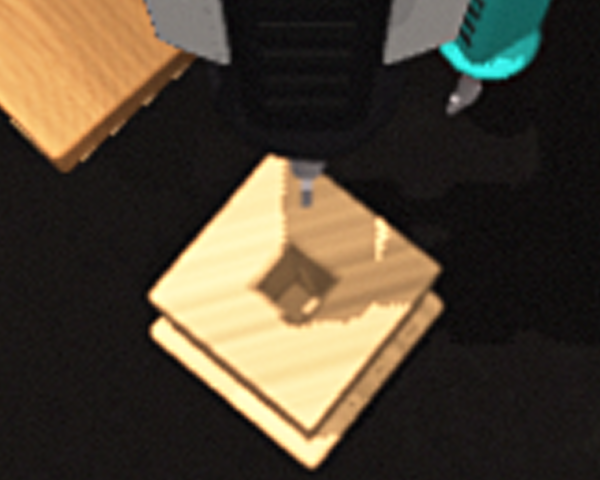

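The view shows the block's hole centred at (295,284), the blade tip above it at (307,200) as predicted, and the block corners at (150,297) and (440,270). I'll correct by +1.3 and +4.2 mm, then lower.

Call:
play_rows --plan '[{"dx": 0.6, "dy": 2.1, "dz": 0, "wx": 0.0015, "wy": 0, "wz": 0, "fingers": 1}, {"dx": 0.7, "dy": 2.1, "dz": 0, "wx": 0.0015, "wy": 0, "wz": 0, "fingers": 1}, {"dx": 0, "dy": 0, "dz": 25, "wx": 0, "wy": 0, "wz": 0, "fingers": 1}, {"dx": 0, "dy": 0, "dz": 30, "wx": 0, "wy": 0, "wz": 0, "fingers": 1}, {"dx": 0, "dy": 0, "dz": 30, "wx": 0, "wy": 0, "wz": 0, "fingers": 1}, {"dx": 0, "dy": 0, "dz": 20, "wx": 0, "wy": 0, "wz": 0, "fingers": 1}, {"dx": 0, "dy": 0, "dz": 0, "wx": 0, "wy": 0, "wz": 0, "fingers": 1}, {"dx": 0, "dy": 0, "dz": 0, "wx": 0, "wy": 0, "wz": 0, "fingers": 1}]'

```text
time_s: 25.98
tool_pos: [0.5496, 0.3141, 0.1929]
tool_rot: [0.922, 0.388, 0.0, 0.001]
contact_force: [-0.3, -1.0, -0.4]
width: 0.232
grip_force: 50.0
```

```bash
cat > st2.py <<'E'
from leg import *;from workcell import env
s=env.get_state();R0=Ro.from_quat(s["tool_rot"]).as_matrix();tip=s["tool_pos"]+R0[:,2]*L
print(s["time_s"],"tip",tip.round(4),"tip err tool mm",(R0.T@(np.array([.5474,.3185,tip[2]])-tip)*1e3).round(1),"rot err",rv(R0.T@down(46.0)).round(4),"F",s["contact_force"].round(1),"collar z",(tip[2]+.075).round(4))
E
python3 st2.py
```

```text
25.9833 tip [0.5497 0.314  0.0912] tip err tool mm [ 1.6 -4.8 -0. ] rot err [ 0.002   0.0006 -0.0053] F [-0.3 -1.  -0.4] collar z 0.1662
```

Call:
play_rows --plan '[{"dx": 0.8, "dy": -2.4, "dz": 0, "wx": 0.002, "wy": 0, "wz": 0, "fingers": 1}, {"dx": 0.8, "dy": -2.4, "dz": 0, "wx": 0, "wy": 0, "wz": 0, "fingers": 1}, {"dx": 0, "dy": 0, "dz": 0, "wx": 0, "wy": 0, "wz": 0, "fingers": 1}, {"dx": 0, "dy": 0, "dz": 0, "wx": 0, "wy": 0, "wz": 0, "fingers": 1}, {"dx": 0, "dy": 0, "dz": 0, "wx": 0, "wy": 0, "wz": 0, "fingers": 1}]'

```text
time_s: 26.4
tool_pos: [0.547, 0.3208, 0.1942]
tool_rot: [0.921, 0.39, 0.001, -0.0]
contact_force: [-0.9, -0.1, -0.6]
width: 0.233
grip_force: 50.0
```

```bash
python3 st2.py
```

```text
26.4 tip [0.5472 0.3209 0.0925] tip err tool mm [-1.6  1.8 -0. ] rot err [ 0.0007 -0.0024 -0.0026] F [-0.9 -0.1 -0.6] collar z 0.1675
```

Call:
play_rows --plan '[{"dx": 0, "dy": 0, "dz": 0, "wx": 0, "wy": 0, "wz": 0, "fingers": 1}, {"dx": 0, "dy": 0, "dz": 0, "wx": 0, "wy": 0, "wz": 0, "fingers": 1}, {"dx": 0, "dy": 0, "dz": 0, "wx": 0, "wy": 0, "wz": 0, "fingers": 1}]'

```text
time_s: 26.65
tool_pos: [0.5468, 0.3205, 0.1934]
tool_rot: [0.921, 0.389, 0.001, -0.0]
contact_force: [0.2, -0.9, -0.3]
width: 0.231
grip_force: 50.0
```

```bash
python3 st2.py
```

```text
26.65 tip [0.5469 0.3206 0.0917] tip err tool mm [-1.1  1.8 -0. ] rot err [ 0.0002 -0.0012 -0.0028] F [ 0.2 -0.9 -0.3] collar z 0.1667
```

Settled. A small correction, then down 60 mm and re-check.

Call:
play_rows --plan '[{"dx": -1.1, "dy": 1.6, "dz": 0, "wx": 0, "wy": 0, "wz": 0, "fingers": 1}, {"dx": 0, "dy": 0, "dz": 0, "wx": 0, "wy": 0, "wz": 0, "fingers": 1}, {"dx": 0, "dy": 0, "dz": 15, "wx": 0, "wy": 0, "wz": 0, "fingers": 1}, {"dx": 0, "dy": 0, "dz": 20, "wx": 0, "wy": 0, "wz": 0, "fingers": 1}, {"dx": 0, "dy": 0, "dz": 20, "wx": 0, "wy": 0, "wz": 0, "fingers": 1}, {"dx": 0, "dy": 0, "dz": 15, "wx": 0, "wy": 0, "wz": 0, "fingers": 1}, {"dx": 0, "dy": 0, "dz": 5, "wx": 0, "wy": 0, "wz": 0, "fingers": 1}, {"dx": 0, "dy": 0, "dz": 0, "wx": 0, "wy": 0, "wz": 0, "fingers": 1}, {"dx": 0, "dy": 0, "dz": 0, "wx": 0, "wy": 0, "wz": 0, "fingers": 1}]'

```text
time_s: 27.4
tool_pos: [0.5474, 0.3191, 0.1188]
tool_rot: [0.921, 0.39, 0.001, -0.0]
contact_force: [-0.0, 0.8, -2.2]
width: 0.231
grip_force: 50.0
```

```bash
python3 st2.py
```

```text
27.4 tip [0.5475 0.3193 0.0171] tip err tool mm [-0.6  0.5 -0. ] rot err [-0.0002 -0.0019 -0.0027] F [-0.   0.8 -2.2] collar z 0.0921
```

Call:
play_rows --plan '[{"dx": -0.4, "dy": 0.4, "dz": 6, "wx": 0, "wy": 0, "wz": 0, "fingers": 1}, {"dx": 0, "dy": 0, "dz": 4, "wx": 0, "wy": 0, "wz": 0, "fingers": 1}, {"dx": 0, "dy": 0, "dz": 1, "wx": 0, "wy": 0, "wz": 0, "fingers": 1}, {"dx": 0, "dy": 0, "dz": 1, "wx": 0, "wy": 0, "wz": 0, "fingers": 1}, {"dx": 0, "dy": 0, "dz": 0, "wx": 0, "wy": 0, "wz": 0, "fingers": 1}, {"dx": 0, "dy": 0, "dz": 0, "wx": 0, "wy": 0, "wz": 0, "fingers": 1}]'

```text
time_s: 27.9
tool_pos: [0.5474, 0.3182, 0.1067]
tool_rot: [0.921, 0.389, 0.001, -0.0]
contact_force: [-0.4, 0.5, 1.1]
width: 0.233
grip_force: 50.0
```

```bash
python3 st2.py
```

```text
27.9 tip [0.5475 0.3183 0.005 ] tip err tool mm [ 0.1 -0.2  0. ] rot err [ 0.0003 -0.0016 -0.0028] F [-0.4  0.5  1.1] collar z 0.08
```

Just touching; press 0.7 mm to confirm contact, then open slowly.

Call:
play_rows --plan '[{"dx": 0, "dy": 0, "dz": 0.7, "wx": 0, "wy": 0, "wz": 0, "fingers": 1}, {"dx": 0, "dy": 0, "dz": 0, "wx": 0, "wy": 0, "wz": 0, "fingers": 1}, {"dx": 0, "dy": 0, "dz": 0, "wx": 0, "wy": 0, "wz": 0, "fingers": 1}]'

```text
time_s: 28.15
tool_pos: [0.5474, 0.3182, 0.1066]
tool_rot: [0.921, 0.389, 0.001, -0.0]
contact_force: [-1.1, -2.1, 4.3]
width: 0.235
grip_force: 50.0
```

Call:
play_rows --plan '[{"dx": 0, "dy": 0, "dz": 0, "wx": 0, "wy": 0, "wz": 0, "fingers": 0.7}, {"dx": 0, "dy": 0, "dz": 0, "wx": 0, "wy": 0, "wz": 0, "fingers": 0.6}, {"dx": 0, "dy": 0, "dz": 0, "wx": 0, "wy": 0, "wz": 0, "fingers": 0.5}, {"dx": 0, "dy": 0, "dz": 0, "wx": 0, "wy": 0, "wz": 0, "fingers": 0.4}, {"dx": 0, "dy": 0, "dz": 0, "wx": 0, "wy": 0, "wz": 0, "fingers": 0.3}, {"dx": 0, "dy": 0, "dz": 0, "wx": 0, "wy": 0, "wz": 0, "fingers": 0.3}, {"dx": 0, "dy": 0, "dz": 0, "wx": 0, "wy": 0, "wz": 0, "fingers": 0.3}, {"dx": 0, "dy": 0, "dz": 0, "wx": 0, "wy": 0, "wz": 0, "fingers": 0.3}]'

```text
time_s: 28.82
tool_pos: [0.5472, 0.3181, 0.1057]
tool_rot: [0.921, 0.389, 0.001, -0.0]
contact_force: [0.6, -0.4, 0.1]
width: 0.695
grip_force: 0.0
```

Contact was confirmed at 4.3 N and the driver is released. Straight up, then look.

Call:
play_rows --plan '[{"dx": 0, "dy": 0, "dz": -10, "wx": 0, "wy": 0, "wz": 0, "fingers": 0.3}, {"dx": 0, "dy": 0, "dz": -20, "wx": 0, "wy": 0, "wz": 0, "fingers": 0.3}, {"dx": 0, "dy": 0, "dz": -30, "wx": 0, "wy": 0, "wz": 0, "fingers": 0.3}, {"dx": 0, "dy": 0, "dz": -30, "wx": 0, "wy": 0, "wz": 0, "fingers": 0.3}, {"dx": 0, "dy": 0, "dz": -30, "wx": 0, "wy": 0, "wz": 0, "fingers": 0.3}, {"dx": 0, "dy": 0, "dz": -30, "wx": 0, "wy": 0, "wz": 0, "fingers": 0.3}, {"dx": 0, "dy": 0, "dz": -20, "wx": 0, "wy": 0, "wz": 0, "fingers": 0.3}, {"dx": 0, "dy": 0, "dz": 0, "wx": 0, "wy": 0, "wz": 0, "fingers": 0.3}]'

```text
time_s: 29.48
tool_pos: [0.5484, 0.3204, 0.2816]
tool_rot: [0.921, 0.389, 0.005, -0.001]
contact_force: [-0.7, 0.7, -0.3]
width: 0.7
grip_force: 0.0
```

```bash
python3 - <<'E'
from h import *;from workcell import env
c=env.camera("scene");t=env.camera("top")["color"]
cv2.imwrite("pics/end.png",np.hstack([cv2.resize(c["color"][110:340,150:420],(540,460)),cv2.resize(c["color"][250:310,330:390],(240,460))]))
a=load("scene0");b=load("top0")
d=cv2.absdiff(b["color"],t).max(2)
for n_,(x,y) in dict(mill=(355,287),cheese=(412,290),jar=(334,157),teal=(173,240)).items(): print(n_,int(np.median(d[y-8:y+8,x-8:x+8])))
E
```

```text
mill 26
cheese 1
jar 1
teal 8
```

View pics/end.png

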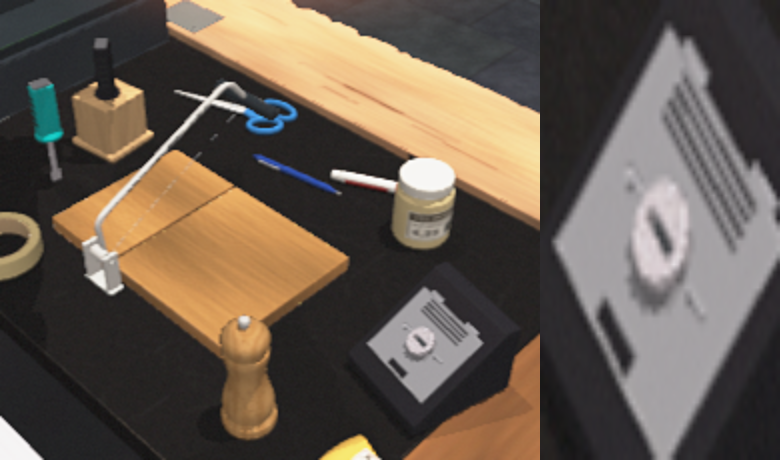

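The final view shows the black driver upright in the block at (103,85). The slot is in line with both ridges, at (660,235) in the right panel. The mill, jar, cheese and teal driver are where they were.

```bash
python3 -c "
from workcell import env
print(env.finish_job())"
```

```text
the job is handed in; nothing more can be done
None
```

The screw is turned to its stop with the slot in line with the ridges, and the black screwdriver is back in the block, collar on the wood and released; handed in at about 30 s with the other goods in place, though the blade leaned about 5° off the screw's axis (joint limits) and joints 2 and 3 read up to 0.005 rad past their stated range.

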